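# Load the battery tester's carriage and probe it

### The arm

A 6-joint arm with a two-finger parallel gripper is mounted at the origin on the work surface. World frame = base frame: x ahead of the robot, y to its left, z up, the work surface at z = 0. Lengths are in mm, angles in rad, forces in N, time in s.
With the tool pointing down it reaches from about 300 to 875 mm from the base axis. Payload 6.4 kg.
Tool frame: the origin (TCP) lies on the front face of the gripper's body, between the roots of the fingers; the fingertips stand 73 mm ahead of it and the grasp point (between the pads) lies 54 mm ahead of it; y points along the fingers, x is the direction in which the jaws open and shut, and the axes are right-handed (so a half turn about y gives the same grasp; the last joint's range is limited). The gripper opens to 85 mm and grips with 20 to 120 N. Pads are 22 mm wide; open, the fingers measure 114 mm over their backs; the gripper's body (76 mm by 85 mm) begins 54 mm behind the grasp point. The pads swing forward as they close: fully open they stand 13 mm farther back than shut.
Start: joints at [-1.55, 0.181, 1.607, -0, 1.354, -0.206], TCP at [129.31, -560.286, 303.888] pointing down, gripper open.
Joint ranges: [-2.99, 2.99], [-0.89, 2.07], [0.3, 2.58], [-1.14, 4.28], [0, 2.63], [-3.12, 3.12]. Speed limits (rad/s): [2.57, 2.57, 3.01, 3.14, 3.14, 3.14].

### API

Orientations are given as [roll, pitch, yaw] about the fixed x, y, z axes, in that order (R = Rz(yaw) Ry(pitch) Rx(roll)).
In Python, from workcell import * gives the robot as it stands. The module is installed in compiled form; this text tells all that it offers.
- The arm moves only by the tool step_arm, never from a script. Its argument "moves" is a list that holds one entry, the list of rows, each a list of 7 numbers: the opening in per cent of the stroke, from 0 (shut) to 100 (fully open), then the shift along the tool's x, y, z in m, then the turn, a rotation vector about the tool's x, y, z in rad. In form: [[[claw, dx, dy, dz, rx, ry, rz], ...]]. A call has 1 to 20 rows; each row shifts and turns the pose as measured when the row begins, along the tool's axes as they then stand; what a row does not reach is not made up. A row lasts 1/12 s, in which the tool goes at most 41.7 mm and 7.16 degrees, less where a joint would pass 70% of its speed; a pose out of reach is approached as far as the arm can. A call with a gripper value outside its range is refused whole. The fingers move at their own pace and stop on an object; "force" is the grip in N (left out, the last holds). Time passes only in rows, so rows that do not move let the fingers close. It gives the time, the measured TCP pose, the force and the opening at its end, in the units of the state.
- sense(): the state, without advancing time (a new reading comes with each control period).
- capture(name): name is "side" or "top"; returns the picture (480x640x3 uint8, blue, green, red); there is no depth.
- camera_model(name): a dict with "mtx" (3x3 intrinsics, pixels), "R" (3x3) and "t" (3): a world point X has camera coordinates R X + t. Camera axes: x right, y down, z forward; pixel columns grow to the right and rows downward; lengths in mm; the calibration is good to about 2 mm. A picture is of the moment at which its call begins. camera_model takes no time and is no camera call.
- close_job(): hands the job in, once; it reports no verdict.
The state is a dict: "time": time; "joints": joint angles; "dq": joint speeds; "joint_efforts": joint torques, N m; "eef_pos": TCP position; "eef_rot": TCP orientation; "ft_force": force on the tool from outside, world axes, zero at the start; "torque": the same for the moment, N m; "finger_gap": finger opening in mm.
Only numpy, scipy, OpenCV 4.12 (cv2) and the standard library are available. Lean on these libraries where they do the work, as an engineer would, in place of code of your own. Each camera call takes 0.05 s, during which the arm holds its last target.

### The job

Load every loose eight-sided battery cell on the bench into the battery tester's sliding carriage, one to a bay, any bays: flat end pressed into the coil spring, then rolled down under the retaining lip so that it lies level and snug with its button against the lip end. When all are in, slide the carriage until the outer copper spot on its tab (the one farther from the bays) sits right under the probe's tip, push the probe's cap fully down and let it come up, then slide on to the inner spot, do the same there, and leave the carriage there. Never push the probe down with no spot under it, and leave the other things on the bench where they are.

Things in the scene. Friction and masses are not known exactly. Their poses are not given: they have to be found in the camera images.
- cell0 (a point): Battery cell in an eight-sided grey sleeve, 26 mm across flats, 50 mm long, 65 g, black band near one end, lying on one of the eight flats; three or four of the four are present (absent: None), all alike. This point: the middle of its length, on its axis. Local +x runs along the axis to the button end (beside the black band); the other end is flat.
- cell0_button (a point): Tip of cell0's button (9 mm wide, 2 mm proud, counted in the 50 mm), 25 mm along its +x from the middle.
- cell1 (a point): Battery cell in an eight-sided grey sleeve, 26 mm across flats, 50 mm long, 65 g, black band near one end, lying on one of the eight flats; three or four of the four are present (absent: None), all alike. This point: the middle of its length, on its axis. Local +x runs along the axis to the button end (beside the black band); the other end is flat.
- cell1_button (a point): Tip of cell1's button (9 mm wide, 2 mm proud, counted in the 50 mm), 25 mm along its +x from the middle.
- cell2 (a point): Battery cell in an eight-sided grey sleeve, 26 mm across flats, 50 mm long, 65 g, black band near one end, lying on one of the eight flats; three or four of the four are present (absent: None), all alike. This point: the middle of its length, on its axis. Local +x runs along the axis to the button end (beside the black band); the other end is flat.
- cell2_button (a point): Tip of cell2's button (9 mm wide, 2 mm proud, counted in the 50 mm), 25 mm along its +x from the middle.
- cell3 (a point): Battery cell in an eight-sided grey sleeve, 26 mm across flats, 50 mm long, 65 g, black band near one end, lying on one of the eight flats; three or four of the four are present (absent: None), all alike. This point: the middle of its length, on its axis. Local +x runs along the axis to the button end (beside the black band); the other end is flat.
- cell3_button (a point): Tip of cell3's button (9 mm wide, 2 mm proud, counted in the 50 mm), 25 mm along its +x from the middle.
- bay0 (a point): Cell bay of the sliding carriage, the farthest to +y of four in a row, 52 mm apart, all alike and empty. This point is where the middle of a seated cell lies, 13 mm over the bay's floor (floor 18 mm over the table). Axes: +x from spring end to lip end (away from the robot, +-0.15 rad), +y along the row, z up. A loaded cell has its flat end on the spring and its button on the lip end's wall.
- bay1 (a point): Second bay. Spring end of every bay, in its frame: a steel plate 18 mm wide, 2 to 26 mm over the floor, backed by a coil spring, has its face at x = -19 mm when free and can be pressed back to x = -39 mm (0.4 N per mm; 2.4 N on a seated cell). The grey spring housing behind it, 30 mm high over the floor, reaches from x = -41 to -59 mm.
- bay2 (a point): Third bay. Lip end of every bay, in its frame: wall with inner face at x = 25 mm, 22 mm wide, 31 mm high over the floor; its lip juts in to x = 20 mm, from 28 to 31 mm over the floor. So a cell must be pushed 5 mm or more beyond its seated place into the spring to pass the lip; above the lip it meets the spring plate only with its spring end tipped down, some 10 to 25 degrees.
- bay3 (a point): Fourth bay, the farthest to -y, nearest the spots. In every bay two ribs 4.5 mm high at y = +-11.75 mm (1.5 mm thick) cradle the cell from below; there are no walls between bays, and 26 mm of free space lies between neighbouring cells. Nothing on the carriage stands higher than 52 mm over the table.
- handle (a point): Steel post for sliding the carriage, on a tongue at the robot's side of it, 14 mm thick (bay y), 24 mm (bay x), standing 34 mm over its tongue (top 52 mm over the table). This point is on its centre line, 40 mm over the table, 12 mm below the post's top; axes as the bays'. 20 mm of free space lies between it and the spring housing.
- spot_outer (a point): The outer of two copper spots (9 mm across, black rim) on the aluminium tab at the carriage's -y end: the one farther from the bays, 61 mm along -y from bay3's point. This point is the middle of its top, 19 mm over the table. It moves with the carriage.
- spot_inner (a point): The inner copper spot, 22 mm from the outer one towards the bays (+y), otherwise alike. The carriage slides only along the bays' y; it starts within 30 mm of the +y end of its travel and can go 160 mm from there towards -y. Friction of 2.5 N holds it where it is left.
- probe_tip (a point): Lower tip of the test probe held by the fixed grey stand near the track's -y end, pointing straight down, 26 mm over the table when up (7 mm over the spots). It lies on the straight line along which the spots travel, 3 to 10 cm ahead of the outer spot at the start.
- probe_cap (a point): Centre of the top of the probe's round black push cap, 28 mm in diameter, straight over the tip, 74 mm over the table when up; pushing it down lowers the probe.
- probe (a joint): How far the probe is pushed down, m: 0 up, 0.007 fully down (about 4.5 N, then a hard stop); a spring returns it.
- block_battery_mid (a point): Bystander: grey block battery 46 x 26 x 17 mm lying flat; its middle.
- tape_mid (a point): Bystander: roll of tape lying flat, 44 mm across, 18 mm high; its middle.
- screw_jar: Bystander: glass jar with a steel lid, 52 mm across, 60 mm high; centre of its underside.
- charger: Bystander: black charger brick 90 x 45 x 30 mm; centre of its underside.
- screwdriver: Bystander: screwdriver lying on the table.
- hinge_part: Bystander: flat L-shaped steel laptop hinge part, 60 mm long, 3 mm thick, lying on the table.
Not all that is in view belongs to the job. Of the things like the part that bears probe_tip, leave any that is pink; of the rest the smaller one is meant.

How it is judged:
By the outcome, as a careful person would: the job done as asked, in the order asked, and still so for the second after the job is handed in, with the robot touching nothing.
Of cell0_body, cell1_body, cell2_body, cell3_body only 3 to 4 are there at a start; the rules pass over those that are not, and their reading is None.
At some moment in a run one of cell0_body, cell1_body, cell2_body, cell3_body may be knocked a few centimetres aside while the robot is not near it.
Once in a run the grip may slacken for a moment while it holds something.
It also fails if it takes over 210 s, if anything falls off the work surface, if the arm or the gripper's body presses on something with over 40 N, if the wrist force passes 120 N, or if a joint passes its speed limit or range.

## Working session

There is one attempt and no reset: what is moved stays moved. The work goes in short steps, Python scripts to look and compute and a tool call to move; the robot and the scene stay as the last step left them, time stands still between calls to the robot, and variables do not carry over. Pictures are saved under pics/ and viewed, and the job is handed in when it is done.

Besides the shell and the picture viewer there is one more tool, called after "Request:" as a command line: name --argument value ..., lists and objects as JSON in quotes. step_arm: Moves the arm, as the interface text tells. Its arguments: {"type":"object","properties":{"moves":{"type":"array","items":{"type":"array","items":{"type":"array","items":{"type":"number"}}}},"force":{"type":"number"}},"required":["moves"]}

```bash
mkdir -p pics; ls; python3 - <<'E'
from workcell import *
import cv2
print(sense())
for n in("side","top"):
    cv2.imwrite(f"pics/{n}0.png",capture(n)); m=camera_model(n); print(n,m)
E
```

```text
pics
{'time': 0.0, 'joints': array([-1.55030172e+00,  1.81595967e-01,  1.60800324e+00, -9.07399496e-06,
        1.35378110e+00, -2.06301347e-01]), 'dq': array([ 1.82197891e-03,  5.50460485e-04, -1.82447193e-04, -2.35678645e-04,
        3.34918504e-04,  1.95519914e-05]), 'joint_efforts': array([-1.48331787e-04, -4.44871724e+01, -3.51332724e+01, -2.94391566e-04,
        9.18369245e-03, -1.20132111e-05]), 'eef_pos': array([ 129.29788722, -559.84081538,  302.95544845]), 'eef_rot': array([-1.57043881,  0.00175157, -1.34399809]), 'ft_force': array([ 0.12378359, -1.13840449,  0.21084698]), 'torque': array([-0.00775831,  0.02166976,  0.0457949 ]), 'finger_gap': 85.31838118456231}
side {'mtx': array([[590.41980305,   0.        , 312.01332265],
       [  0.        , 590.41980305, 225.81917525],
       [  0.        ,   0.        ,   1.        ]]), 'R': array([[-0.93780238, -0.34626155, -0.02509262],
       [-0.14924591,  0.46735871, -0.87137908],
       [ 0.31345232, -0.8134364 , -0.48996823]]), 't': array([ 504.37121465,  146.00790664, 1201.03437377])}
top {'mtx': array([[624.7914339 ,   0.        , 326.21664949],
       [  0.        , 624.7914339 , 233.42889409],
       [  0.        ,   0.        ,   1.        ]]), 'R': array([[-0.003269  , -0.99997656, -0.00601527],
       [-0.98166562,  0.00435544, -0.19056136],
       [ 0.19058309,  0.00528204, -0.98165686]]), 't': array([  43.54486821,  522.32783732, 1459.01274537])}
```

View pics/side0.png

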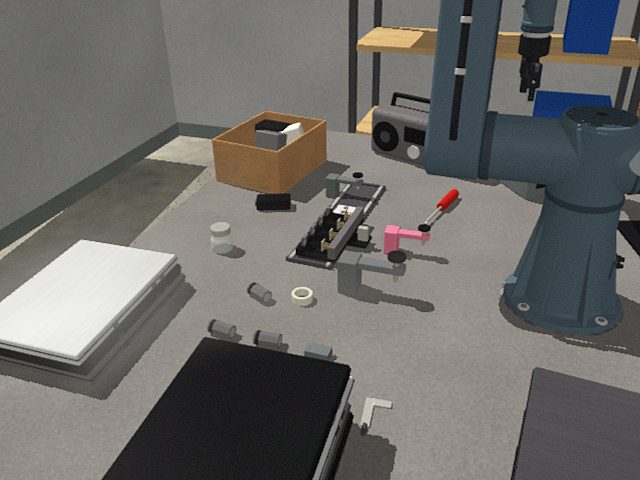

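View pics/top0.png

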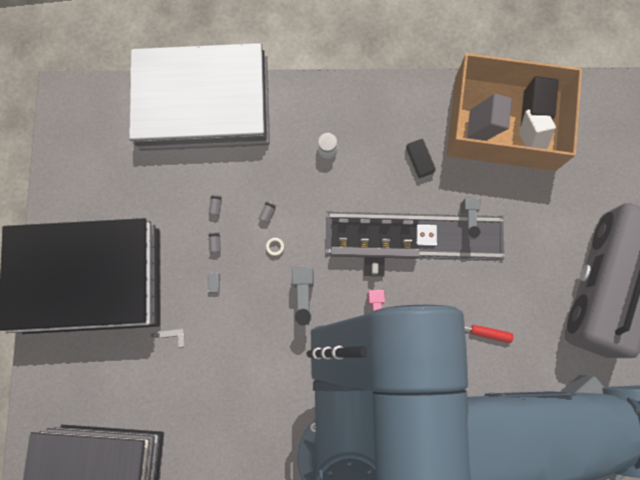

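```bash
cat > h.py <<'E'
import numpy as np, cv2
from workcell import *
def ray(n,u,v,z):
    m=camera_model(n); R,t,K=m["R"],m["t"],m["mtx"]
    c=-R.T@t; d=R.T@np.linalg.inv(K)@np.array([u,v,1.]); s=(z-c[2])/d[2]; return c+s*d
def proj(n,X):
    m=camera_model(n); p=m["mtx"]@(m["R"]@np.array(X,float)+m["t"]); return p[:2]/p[2]
def crop(img,x0,y0,w,h,f,name):
    cv2.imwrite(name,cv2.resize(img[y0:y0+h,x0:x0+w],None,fx=f,fy=f,interpolation=cv2.INTER_CUBIC))
def axes():
    s=sense(); r,p,y=s["eef_rot"]
    from scipy.spatial.transform import Rotation as Ro
    return s, Ro.from_euler("xyz",[r,p,y]).as_matrix()
E
python3 - <<'E'
from h import *
t=cv2.imread("pics/top0.png"); s=cv2.imread("pics/side0.png")
crop(t,315,190,200,100,4,"pics/tc.png"); crop(t,190,180,110,120,5,"pics/tcell.png"); crop(s,280,165,160,130,4.6,"pics/sc.png"); crop(s,195,270,150,95,5,"pics/scell.png")
E
```

```text
(no output)
```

View pics/tc.png

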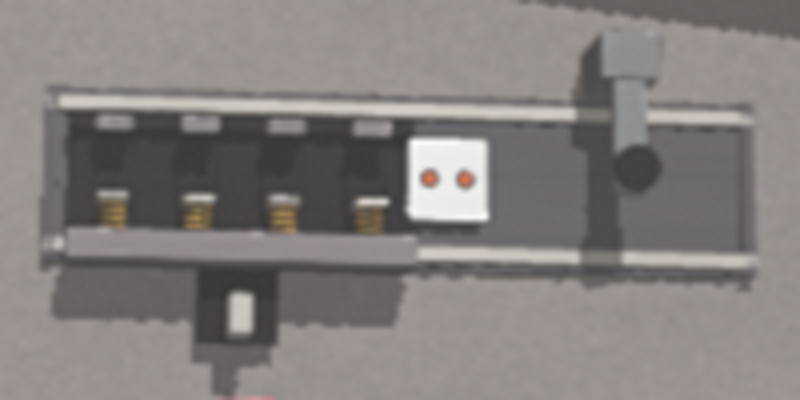

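View pics/sc.png

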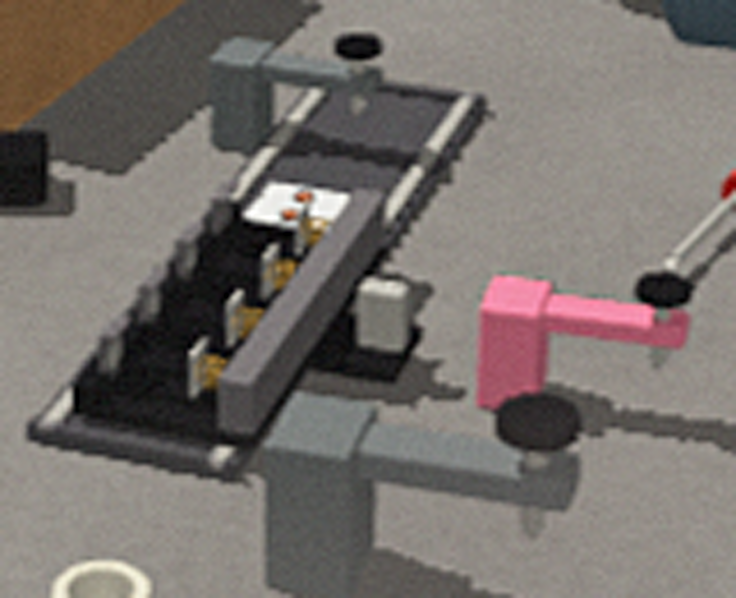

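View pics/tcell.png

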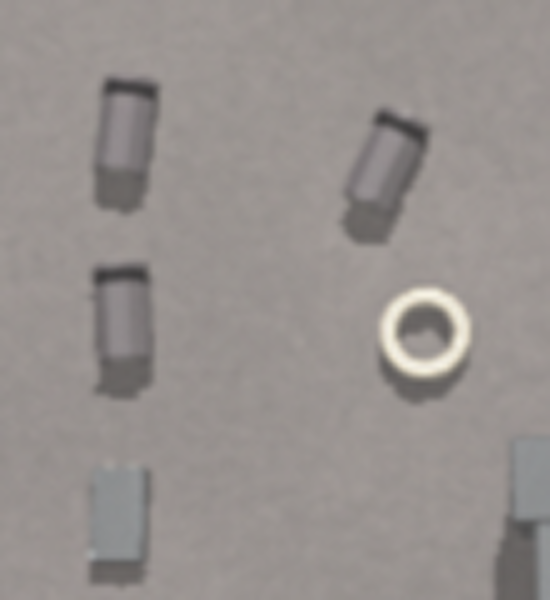

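View pics/scell.png

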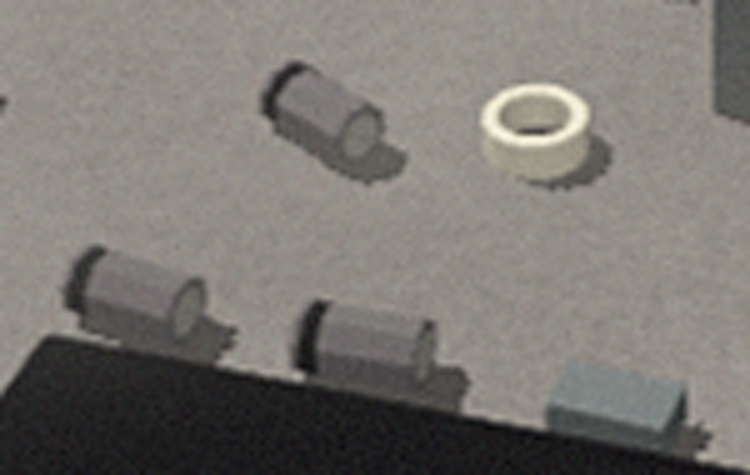

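```bash
python3 - <<'E'
from h import *
t=cv2.imread("pics/top0.png"); hsv=cv2.cvtColor(t,cv2.COLOR_BGR2HSV)
def comps(mask,box,amin=4,w=None):
    x0,y0,x1,y1=box; m=np.zeros_like(mask); m[y0:y1,x0:x1]=mask[y0:y1,x0:x1]
    n,l,st,ce=cv2.connectedComponentsWithStats(m)
    return [(np.round(ce[i],2),st[i,4],st[i,:4]) for i in range(1,n) if st[i,4]>=amin]
orange=((hsv[...,1]>90)&((hsv[...,0]<18)|(hsv[...,0]>170))).astype(np.uint8)
for c,a,b in comps(orange,(415,220,440,250),2): print("spot",c,a,np.round(ray("top",*c,19),1))
# weighted spot
sat=hsv[...,1].astype(float)
for (x0,x1) in((418,426),(427,436)):
    sub=sat[228:242,x0:x1]; w=np.clip(sub-60,0,None); yy,xx=np.mgrid[228:242,x0:x1]; u,v=(w*xx).sum()/w.sum(),(w*yy).sum()/w.sum(); print("wspot",u,v,np.round(ray("top",u,v,19),1))
g=hsv[...,2]
white=((g>150)&(hsv[...,1]<40)).astype(np.uint8)
for c,a,b in comps(white,(330,205,440,275),3): print("white",c,a,b, np.round(ray("top",*c,47),1),np.round(ray("top",*c,52),1))
yellow=((hsv[...,1]>100)&(hsv[...,0]>15)&(hsv[...,0]<35)).astype(np.uint8)
for c,a,b in comps(yellow,(330,225,430,260),3): print("spring",c,a,b,np.round(ray("top",*c,36),1))
dark=((g<50)).astype(np.uint8)
for c,a,b in comps(dark,(462,222,490,245),8): print("cap",c,a,b,np.round(ray("top",*c,74),1))
np.set_printoptions(linewidth=250)
print(g[210:225,385:420])
print(g[243:258,385:420])
E
```

```text
spot [421.88 234.12] 8 [ 525.8 -194.    19. ]
spot [431.   234.29] 7 [ 525.3 -216.5   19. ]
wspot 421.9119170984456 234.0880829015544 [ 525.9 -194.1   19. ]
wspot 430.8545454545455 234.36545454545455 [ 525.1 -216.1   19. ]
white [387.89 208.26] 797 [330 205 110   9] [ 585.  -109.1   47. ] [ 583.8 -108.6   52. ]
white [385.72 216.12] 349 [330 214 110   6] [ 565.4 -103.4   47. ] [ 564.3 -102.9   52. ]
white [340.67 219.67] 3 [340 219   2   2] [557.1   6.3  47. ] [556.    6.4  52. ]
white [410.5 221.5] 4 [410 221   2   2] [ 551.7 -163.2   47. ] [ 550.7 -162.5   52. ]
white [426.43 234.19] 387 [417 224  20  22] [ 520.2 -200.8   47. ] [ 519.2 -200.    52. ]
white [342.5 238. ] 6 [340 238   6   1] [511.7   2.2  47. ] [510.8   2.3  52. ]
white [364.5 239. ] 6 [362 239   6   1] [509.  -50.9  47. ] [508.1 -50.6  52. ]
white [384.5 239. ] 4 [383 239   4   1] [508.8 -99.2  47. ] [507.9 -98.8  52. ]
white [407.22 240.11] 9 [404 240   8   2] [ 505.8 -154.    47. ] [ 504.9 -153.3   52. ]
white [338.36 247.71] 14 [333 247  10   2] [487.9  12.4  47. ] [487.1  12.5  52. ]
white [330. 250.] 3 [330 249
[... 4517 characters left out ...]
48 147 147 147 147 147 147 147 147 146 147 147 148 146 147 147 147 146 146 147 146 146 146 148 146 146 147 146 147 147 153 175]
 [138 139 139 140 141 139 140 141 140 142 143 143 144 143 143 144 145 145 145 146 146 146 145 147 148 148 148 147 147 148 148 149 149 151 166]
 [100 102 103 104 104 106 106 108 111 116 119 122 122 124 125 127 128 131 132 133 135 136 137 137 138 139 141 141 140 140 140 141 142 136 127]
 [ 78  79  79  79  80  81  81  80  82  84  88  88  88  89  90  90  92  93  93  94  94  95  95  96  97  97  97  98  98  98  98  99  98  99 100]
 [ 76  78  78  78  79  78  78  78  78  76  78  77  78  77  78  77  78  78  77  76  77  79  78  77  78  77  77  76  77  78  78  78  81  87  90]]
```

```bash
python3 - <<'E'
from h import *
t=cv2.imread("pics/top0.png"); g=cv2.cvtColor(t,cv2.COLOR_BGR2GRAY).astype(float)
def edge(col,r0,r1,thr,down=True):
    p=g[r0:r1,col]
    for i in range(len(p)-1):
        a,b=p[i],p[i+1]
        if (a-thr)*(b-thr)<=0 and a!=b: return r0+i+(a-thr)/(a-b)
def fit(cols,r0,r1,thr,z,n):
    P=[]
    for c in cols:
        e=edge(c,r0,r1,thr)
        if e: P.append(ray("top",c,e,z)[:2])
    P=np.array(P); k=np.polyfit(P[:,1],P[:,0],1); r=P[:,0]-np.polyval(k,P[:,1]); k=np.polyfit(P[abs(r)<1.5][:,1],P[abs(r)<1.5][:,0],1)
    print(n,len(P),"x=%.4f*y+%.2f"%tuple(k), "res",r.std()); return k
fit(range(336,415),247,252,105,48,"housing front top edge")
fit(range(336,415),252,259,120,48,"housing rear top edge")
fit(range(440,495),250,257,130,18,"lower rail")
fit(range(340,400),212,217,150,18,"upper rail")
# lip centre columns and rows
for c0,c1 in((337,350),(358,373),(380,394),(401,415)):
    sub=g[219:225,c0:c1]; w=(np.clip(sub-85,0,60)); w[0]=0
    yy,xx=np.mgrid[219:225,c0:c1]; u,v=(w*xx).sum()/w.sum(),(w*yy).sum()/w.sum()
    inner=[edge(int(round(u))+d,221,227,100) for d in(-2,-1,0,1,2)]
    print("lip",u,v,np.round(ray("top",u,v,49),1),"inner",np.round(ray("top",u,np.mean(inner),49),1))
# plates bright rows
for c0,c1,r0 in((337,349,236),(358,371,236),(380,394,237),(401,415,237)):
    sub=g[r0:r0+5,c0:c1]; w=np.clip(sub-125,0,None); yy,xx=np.mgrid[r0:r0+5,c0:c1]; u,v=(w*xx).sum()/w.sum(),(w*yy).sum()/w.sum()
    print("plate",u,v,np.round(ray("top",u,v,44),1))
d=np.clip(70-g[222:245,462:490],0,None); 
m=(g<62).astype(np.uint8); sub=m[222:245,464:486]; print(sub)
ys,xs=np.nonzero(sub); print("cap", xs.mean()+464,ys.mean()+222, np.round(ray("top",xs.mean()+464,ys.mean()+222,74),1))
E
```

```text
housing front top edge 46 x=0.0291*y+490.53 res 0.6419302551680115
housing rear top edge 79 x=0.0326*y+473.77 res 0.3444764972150197
lower rail 46 x=0.0316*y+490.98 res 0.6378814919159275
upper rail 60 x=0.0313*y+579.43 res 0.7682065447847403
lip 343.22520661157023 220.54132231404958 [5.544e+02 2.000e-01 4.900e+01] inner [5.513e+02 2.000e-01 4.900e+01]
lip 364.7423580786026 220.8740902474527 [553.4 -52.   49. ] inner [549.3 -52.   49. ]
lip 386.27304714989447 221.1069669247009 [ 552.6 -104.2   49. ] inner [ 548.2 -104.2   49. ]
lip 407.84413497589713 221.53186930905196 [ 551.3 -156.5   49. ] inner [ 546.1 -156.4   49. ]
plate 342.8987854251012 238.08906882591094 [512.    1.2  44. ]
plate 364.66021505376347 239.04086021505375 [509.5 -51.5  44. ]
plate 385.10861423220973 239.2996254681648 [ 508.6 -100.9   44. ]
plate 407.6417704011065 240.00829875518673 [ 506.6 -155.4   44. ]
[[0 0 0 0 0 0 0 0 0 0 0 0 0 0 0 0 0 0 0 0 0 0]
 [0 0 0 0 0 0 0 0 0 0 0 0 0 0 0 0 0 0 0 0 0 0]
 [0 0 0 0 0 0 0 0 0 0 0 0 0 0 0 0 0 0 0 0 0 0]
 [0 0 0 0 0 0 0 0 0 0 0 0 0 0 0 0 0 0 0 0 0 0]
 [0 0 0 0 0 0 0 0 0 0 0 0
[... 279 characters left out ...]
0 0 0 0 0 0 0 0 0 0 0 0]
 [0 0 0 0 0 0 0 0 0 0 0 0 0 0 0 0 0 0 0 0 0 0]
 [0 0 0 0 0 0 0 0 0 0 0 0 0 0 0 0 0 0 0 0 0 0]
 [0 0 0 0 0 0 0 0 0 0 0 0 0 0 0 0 0 0 0 0 0 0]
 [0 0 0 0 0 0 0 0 0 0 0 0 0 0 0 0 0 0 0 0 0 0]
 [0 0 0 0 0 0 0 0 0 0 0 0 0 0 0 0 0 0 0 0 0 0]
 [0 0 0 0 0 0 0 0 0 0 0 0 0 0 0 0 0 0 0 0 0 0]
 [0 0 0 0 0 0 0 0 0 0 0 0 0 0 0 0 0 0 0 0 0 0]
 [0 0 0 0 0 0 0 0 0 0 0 0 0 0 0 0 0 0 0 0 0 0]
 [0 0 0 0 0 0 0 0 0 0 0 0 0 0 0 0 0 0 0 0 0 0]
 [0 0 0 0 0 0 0 0 0 0 0 0 0 0 0 0 0 0 0 0 0 0]
 [0 0 0 0 0 0 0 0 0 0 0 0 0 0 0 0 0 0 0 0 0 0]
 [0 0 0 0 0 0 0 0 0 0 0 0 0 0 0 0 0 0 0 0 0 0]]
cap nan nan [nan nan nan]<stdin>:31: RuntimeWarning: Mean of empty slice.
  ret = ret.dtype.type(ret / rcount)
```

```bash
python3 - <<'E'
from h import *
t=cv2.imread("pics/top0.png"); s=cv2.imread("pics/side0.png")
a=cv2.resize(t[190:255,200:285],None,fx=9,fy=9,interpolation=cv2.INTER_NEAREST); cv2.imwrite("pics/a.png",a)
b=cv2.resize(s[275:355,200:300],None,fx=7,fy=7,interpolation=cv2.INTER_NEAREST); cv2.imwrite("pics/b.png",b)
m=camera_model("top");print(-m["R"].T@m["t"]); m=camera_model("side");print(-m["R"].T@m["t"])
E
```

```text
[ 234.83046687   33.56230995 1532.04730329]
[ 118.3245906  1083.37136833  728.35291409]
```

View pics/a.png

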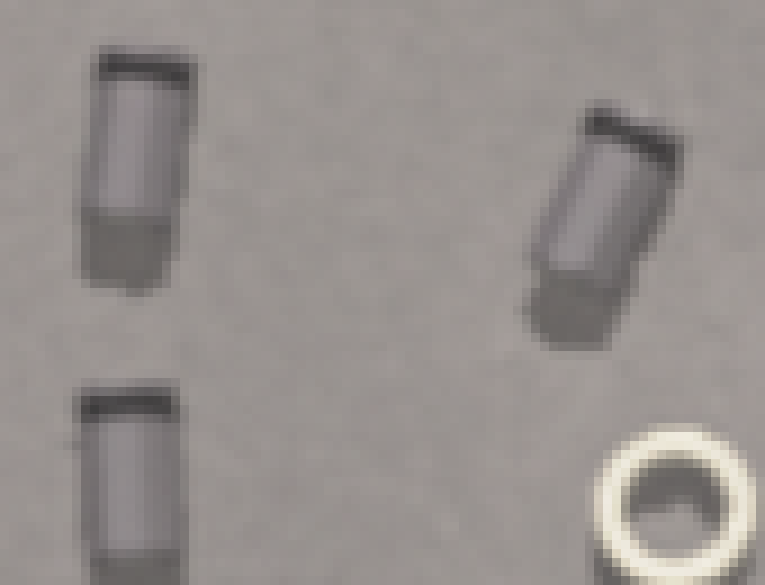

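View pics/b.png

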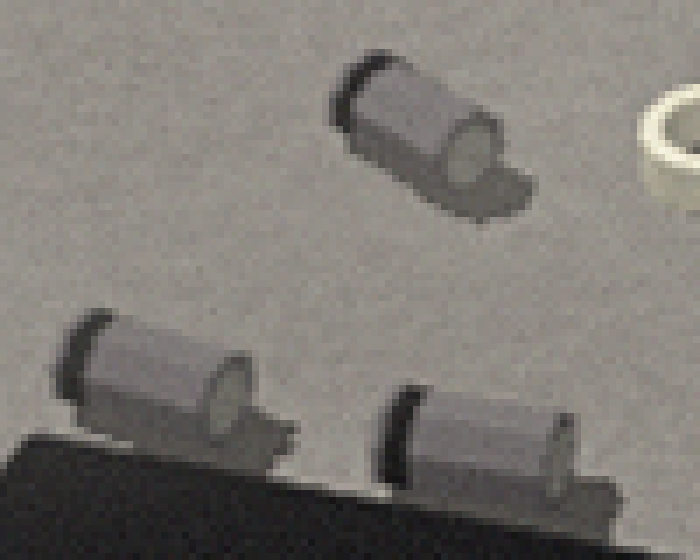

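```bash
python3 - <<'E'
from h import *
P={"A":((146,52),(128,212)),"B":((638,122),(578,268)),"C":((127,391),(133,551))}
f=lambda p:(p[0]/9-.5+200,p[1]/9-.5+190)
for k,(a,b) in P.items():
    r=[]
    for p in(a,b):
        u,v=f(p); X=ray("top",u,v,26); Y=ray("top",u,v,13); r.append(np.array([X[0],Y[1]]))
    d=r[0]-r[1]; L=np.hypot(*d); th=np.arctan2(d[1],d[0]); u=d/L
    mid=(r[0]-u*23+r[1]+u*25)/2
    print(k,"L",round(L,1),"th",round(th,3),"mid",np.round(mid,1),"grasp")
    print("  side proj btn,flat",proj("side",[*(mid+u*25),13]).round(1),proj("side",[*(mid-u*25),13]).round(1), "side crop",((proj("side",[*(mid-u*25),13])-[200,275]+.5)*7).round(0),((proj("side",[*(mid+u*25),13])-[200,275]+.5)*7).round(0))
E
```

```text
A L 45.5 th -0.079 mid [603.5 320.4] grasp
  side proj btn,flat [210.1 324.7] [232.4 331.3] side crop [230. 398.] [ 74. 351.]
B L 44.1 th -0.372 mid [585.  188.8] grasp
  side proj btn,flat [250.7 286.8] [267.5 295.8] side crop [476. 149.] [359.  86.]
C L 44.4 th 0.068 mid [508.5 319.5] grasp
  side proj btn,flat [254.4 335.9] [279.7 340.4] side crop [562. 461.] [384. 430.]
```

```bash
cat >> h.py <<'E'
from scipy.spatial.transform import Rotation as Ro
def Rt(yaw,tilt=0): return Ro.from_euler("z",yaw)*Ro.from_euler("x",-np.pi/2)*Ro.from_rotvec([tilt,0,0])
def plan(tcp,yaw=None,tilt=0):
    s=sense(); R=Ro.from_euler("xyz",s["eef_rot"]); d=np.array(tcp)-s["eef_pos"]
    print("t %.2f tcp"%s["time"],s["eef_pos"].round(1),"rot",s["eef_rot"].round(3),"F",s["ft_force"].round(1),"gap",round(s["finger_gap"],1))
    print(" shift tool mm",R.inv().apply(d).round(1))
    if yaw is not None: print(" rotvec",(R.inv()*Rt(yaw,tilt)).as_rotvec().round(4)," shift in target axes",Rt(yaw,tilt).inv().apply(d).round(1))
E
python3 - <<'E'
from h import *
plan([400,-300,250],-1.503)
plan([508.5,319.5,150],-1.503)
E
```

```text
t 0.10 tcp [ 129.3 -559.9  303.1] rot [-1.57   0.002 -1.344] F [-0.3 -0.2  1.1] gap 85.6
 shift tool mm [-192.3   53.5  322.2]
 rotvec [-0.0002  0.159  -0.0016]  shift in target axes [-240.9   53.1  287.7]
t 0.10 tcp [ 129.3 -559.9  303.1] rot [-1.57   0.002 -1.344] F [-0.3 -0.2  1.1] gap 85.6
 shift tool mm [-771.4  154.5  567.1]
 rotvec [-0.0002  0.159  -0.0016]  shift in target axes [-851.7  153.1  437.9]
```

Request:
step_arm --moves '[[[100, 0, 0, 0, 0, 0.08, 0], [100, 0, 0, 0, 0, 0.08, 0], [100, -0.024, 0.005, 0.029, 0, 0, 0], [100, -0.024, 0.005, 0.029, 0, 0, 0], [100, -0.024, 0.005, 0.029, 0, 0, 0], [100, -0.024, 0.005, 0.029, 0, 0, 0], [100, -0.024, 0.005, 0.029, 0, 0, 0], [100, -0.024, 0.005, 0.029, 0, 0, 0], [100, -0.024, 0.005, 0.029, 0, 0, 0], [100, -0.024, 0.005, 0.029, 0, 0, 0], [100, -0.024, 0.005, 0.029, 0, 0, 0], [100, -0.024, 0.005, 0.029, 0, 0, 0], [100, -0.04, 0, 0, 0, 0, 0], [100, -0.04, 0, 0, 0, 0, 0], [100, -0.04, 0, 0, 0, 0, 0], [100, -0.04, 0, 0, 0, 0, 0], [100, -0.04, 0, 0, 0, 0, 0], [100, -0.04, 0, 0, 0, 0, 0], [100, -0.04, 0, 0, 0, 0, 0], [100, -0.04, 0, 0, 0, 0, 0]]]' --force 50

```text
time: 1.77
eef_pos: [394.8, 35.3, 244.8]
eef_rot: [-1.577, 0.01, -1.528]
ft_force: [1.1, 0.8, -0.0]
finger_gap: 85.6
```

```bash
python3 - <<'E'
from h import *
plan([508.5,319.5,150],-1.503)
E
```

```text
t 1.77 tcp [394.8  35.3 244.8] rot [-1.577  0.01  -1.528] F [ 1.1  0.8 -0. ] gap 85.6
 shift tool mm [-278.1   96.7  126.4]
 rotvec [ 0.0065 -0.0248 -0.0098]  shift in target axes [-275.9   94.8  132.7]
```

Request:
step_arm --moves '[[[58, -0.035, 0, 0.017, 0, 0, 0], [58, -0.035, 0, 0.017, 0, 0, 0], [58, -0.035, 0, 0.017, 0, 0, 0], [58, -0.035, 0, 0.017, 0, 0, 0], [58, -0.035, 0.01, 0.017, 0, 0, 0], [58, -0.035, 0.02, 0.017, 0, 0, 0], [58, -0.035, 0.03, 0.017, 0, 0, 0], [58, -0.028, 0.03, 0.012, 0, 0, 0], [58, 0, 0, 0, 0.006, -0.025, -0.01], [58, 0, 0, 0, 0, 0, 0]]]'

```text
time: 2.6
eef_pos: [505.9, 325.4, 158.1]
eef_rot: [-1.572, -0.001, -1.492]
ft_force: [-0.4, 0.3, 0.9]
finger_gap: 49.7
```

```bash
python3 - <<'E'
from h import *
plan([508.5,319.5,76],-1.503)
t=capture("top"); cv2.imwrite("pics/top1.png",t); crop(t,180,150,160,120,5,"pics/t1.png")
s=capture("side"); cv2.imwrite("pics/side1.png",s); crop(s,180,200,160,160,3.7,"pics/s1.png")
E
```

```text
t 2.60 tcp [505.9 325.4 158.1] rot [-1.572e+00 -1.000e-03 -1.492e+00] F [-0.4  0.3  0.9] gap 49.7
 shift tool mm [ 6.1 82.1  2.2]
 rotvec [0.001  0.0115 0.0009]  shift in target axes [ 6.1 82.1  2.2]
```

View pics/t1.png

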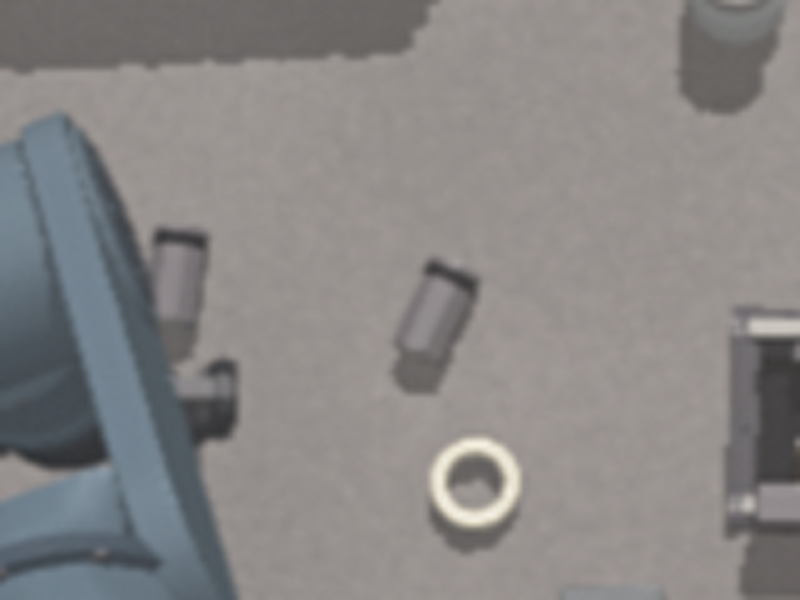

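View pics/s1.png

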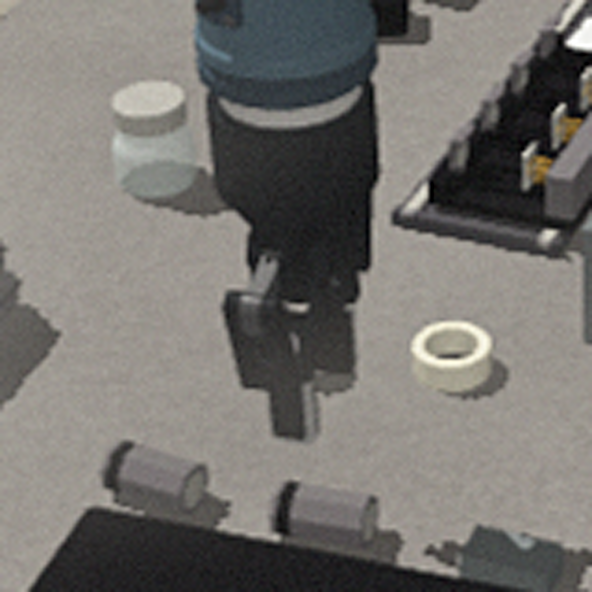

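Request:
step_arm --moves '[[[58, 0.006, 0.02, 0.002, 0, 0.011, 0], [58, 0, 0.02, 0, 0, 0, 0], [58, 0, 0.02, 0, 0, 0, 0], [58, 0, 0.012, 0, 0, 0, 0], [58, 0, 0.006, 0, 0, 0, 0], [58, 0, 0, 0, 0, 0, 0]]]'

```text
time: 3.2
eef_pos: [514.1, 314.0, 91.8]
eef_rot: [-1.553, 0.005, -1.515]
ft_force: [-0.5, -0.9, 0.7]
finger_gap: 49.0
```

```bash
python3 - <<'E'
from h import *
plan([508.5,319.5,76],-1.503)
E
```

```text
t 3.20 tcp [514.1 314.   91.8] rot [-1.553  0.005 -1.515] F [-0.5 -0.9  0.7] gap 49.0
 shift tool mm [-5.7 15.7 -5.6]
 rotvec [-0.0174 -0.0119 -0.0051]  shift in target axes [-5.9 15.8 -5.3]
```

Request:
step_arm --moves '[[[58, -0.006, 0, -0.0055, -0.017, -0.012, -0.005], [58, 0, 0, 0, 0, 0, 0], [58, 0, 0, 0, 0, 0, 0]]]'

```text
time: 3.45
eef_pos: [509.7, 319.8, 95.7]
eef_rot: [-1.567, 0.001, -1.504]
ft_force: [0.1, -0.1, 0.0]
finger_gap: 49.6
```

```bash
python3 - <<'E'
from h import *
plan([508.5,319.5,76],-1.503)
E
```

```text
t 3.45 tcp [509.7 319.8  95.7] rot [-1.567e+00  1.000e-03 -1.504e+00] F [ 0.1 -0.1  0. ] gap 49.6
 shift tool mm [ 0.2 19.7 -1.3]
 rotvec [-0.0034 -0.0006 -0.0011]  shift in target axes [ 0.2 19.7 -1.2]
```

Request:
step_arm --moves '[[[58, 0, 0.01, -0.001, -0.003, 0, 0], [58, 0, 0.006, 0, 0, 0, 0], [58, 0, 0.004, 0, 0, 0, 0], [58, 0, 0, 0, 0, 0, 0], [58, 0, 0, 0, 0, 0, 0]]]'

```text
time: 3.87
eef_pos: [509.6, 321.0, 75.8]
eef_rot: [-1.567, 0.002, -1.502]
ft_force: [0.0, -0.6, 0.4]
finger_gap: 49.5
```

```bash
python3 - <<'E'
from h import *
plan([508.5,319.5,76],-1.503)
E
```

```text
t 3.87 tcp [509.6 321.   75.8] rot [-1.567  0.002 -1.502] F [ 0.  -0.6  0.4] gap 49.5
 shift tool mm [ 1.4 -0.3 -1.2]
 rotvec [-0.0037  0.0008 -0.0022]  shift in target axes [ 1.4 -0.2 -1.2]
```

Good. Close.

Request:
step_arm --moves '[[[20, 0.001, 0, -0.001, -0.003, 0, 0], [20, 0, 0, 0, 0, 0, 0], [20, 0, 0, 0, 0, 0, 0], [20, 0, 0, 0, 0, 0, 0], [20, 0, 0, 0, 0, 0, 0], [20, 0, 0, 0, 0, 0, 0], [20, 0, 0, 0, 0, 0, 0]]]' --force 50

```text
time: 4.45
eef_pos: [508.4, 319.6, 75.4]
eef_rot: [-1.571, 0.002, -1.502]
ft_force: [0.6, -0.0, -0.4]
finger_gap: 24.7
```

```bash
python3 - <<'E'
from h import *
plan([508.5,319.5,76],-1.503)
s=capture("side"); cv2.imwrite("pics/side2.png",s); crop(s,200,230,150,130,5,"pics/s2.png")
E
```

```text
t 4.45 tcp [508.4 319.6  75.4] rot [-1.571  0.002 -1.502] F [ 0.6 -0.  -0.4] gap 24.7
 shift tool mm [ 0.1 -0.6  0.1]
 rotvec [ 0.0004  0.0007 -0.0018]  shift in target axes [ 0.1 -0.6  0.1]
```

View pics/s2.png

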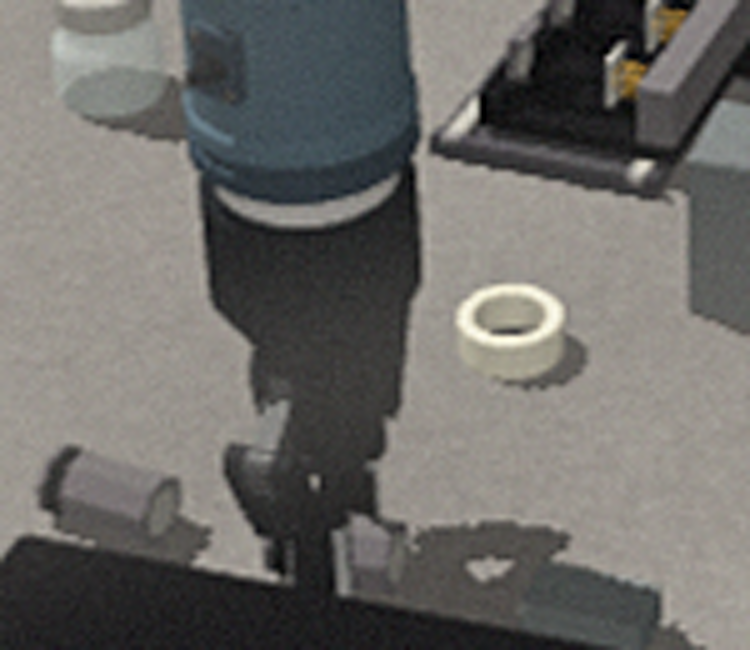

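```bash
cat >> h.py <<'E'
PSI=-0.0315
BAY=[np.array([0.0315*y+531.8,y,18.]) for y in(0.5,-51.5,-103.4,-155.4)]
def cplan(b,cx,zc,tilt,off=62.4,axoff=0,cy=0):
    R=Rt(PSI-np.pi/2,tilt); ax=np.array([np.cos(PSI),np.sin(PSI),0]); yy=np.array([-np.sin(PSI),np.cos(PSI),0])
    c=BAY[b]+ax*cx+yy*cy+[0,0,zc]
    # tool z ~ +bay x (button dir); cell centre = tcp + off*toolY + axoff*toolZ
    tcp=c-R.apply([0,off,axoff]); 
    s=sense(); R0=Ro.from_euler("xyz",s["eef_rot"]); cc=s["eef_pos"]+R0.apply([0,off,axoff]); e=cc-BAY[b]
    print("cell now: cx %.1f cy %.1f zc %.1f"%(e@ax,e@yy,e[2]), "tilt %.3f"%R0.apply([0,0,1])[2])
    plan(tcp,PSI-np.pi/2,tilt)
E
python3 - <<'E'
from h import *
cplan(0,8,130,0)
E
```

```text
cell now: cx -33.5 cy 318.3 zc -5.0 tilt -0.000
t 4.50 tcp [508.4 319.6  75.4] rot [-1.571  0.002 -1.502] F [0.6 0.3 0.1] gap 24.6
 shift tool mm [ 320.5 -135.6    9.4]
 rotvec [ 0.0004  0.1    -0.0019]  shift in target axes [ 318.2 -135.    41.5]
```

Request:
step_arm --moves '[[[20, 0, -0.02, 0, 0, 0, 0], [20, 0, -0.03, 0, 0, 0, 0], [20, 0, -0.03, 0, 0, 0, 0], [20, 0, -0.03, 0, 0, 0, 0], [20, 0, -0.03, 0, 0, 0, 0], [20, 0, -0.02, 0, 0, 0, 0], [20, 0, 0, 0, 0, 0, 0]]]'

```text
time: 5.08
eef_pos: [506.2, 318.3, 238.6]
eef_rot: [-1.58, -0.001, -1.503]
ft_force: [0.9, 0.9, 0.1]
finger_gap: 24.7
```

```bash
python3 - <<'E'
from h import *
cplan(0,8,110,0.35)
E
```

```text
cell now: cx -36.1 cy 316.8 zc 158.2 tilt -0.009
t 5.08 tcp [506.2 318.3 238.6] rot [-1.580e+00 -1.000e-03 -1.503e+00] F [0.9 0.9 0.1] gap 24.7
 shift tool mm [317.4  52.3  -9. ]
 rotvec [ 0.3587  0.099  -0.0162]  shift in target axes [316.9  56.4   3. ]
```

Request:
step_arm --moves '[[[20, 0, 0, 0, 0, 0.1, 0], [20, 0.035, 0, 0.002, 0, 0, 0], [20, 0.035, 0, 0.002, 0, 0, 0], [20, 0.035, 0, 0.002, 0, 0, 0], [20, 0.035, 0, 0.002, 0, 0, 0], [20, 0.035, 0, 0.002, 0, 0, 0], [20, 0.035, 0, 0.002, 0, 0, 0], [20, 0.035, 0, 0.002, 0, 0, 0], [20, 0.035, 0, 0.002, 0, 0, 0], [20, 0.025, 0, 0, 0, 0, 0], [20, 0.01, 0, 0, 0, 0, 0], [20, 0, 0, 0, 0.09, 0, 0], [20, 0, 0, 0, 0.09, 0, 0], [20, 0, 0, 0, 0.09, 0, 0], [20, 0, 0, 0, 0.08, 0, 0], [20, 0, 0, 0, 0, 0, 0], [20, 0, 0, 0, 0, 0, 0]]]'

```text
time: 6.5
eef_pos: [504.8, -8.0, 224.0]
eef_rot: [-1.229, 0.004, -1.608]
ft_force: [0.7, -0.7, -0.3]
finger_gap: 24.2
```

```bash
python3 - <<'E'
from h import *
cplan(0,12,60,0.35)
s=capture("side"); cv2.imwrite("pics/side3.png",s); crop(s,240,130,200,160,4,"pics/s3.png")
s=capture("top"); cv2.imwrite("pics/top3.png",s); crop(s,280,160,160,120,5,"pics/t3.png")
E
```

```text
cell now: cx -5.8 cy -9.2 zc 147.2 tilt 0.335
t 6.50 tcp [504.8  -8.  224. ] rot [-1.229  0.004 -1.608] F [ 0.7 -0.7 -0.3] gap 24.2
 shift tool mm [ -9.1  88.1 -13.1]
 rotvec [ 0.0079 -0.0069 -0.0016]  shift in target axes [ -9.3  88.  -13.7]
```

View pics/s3.png

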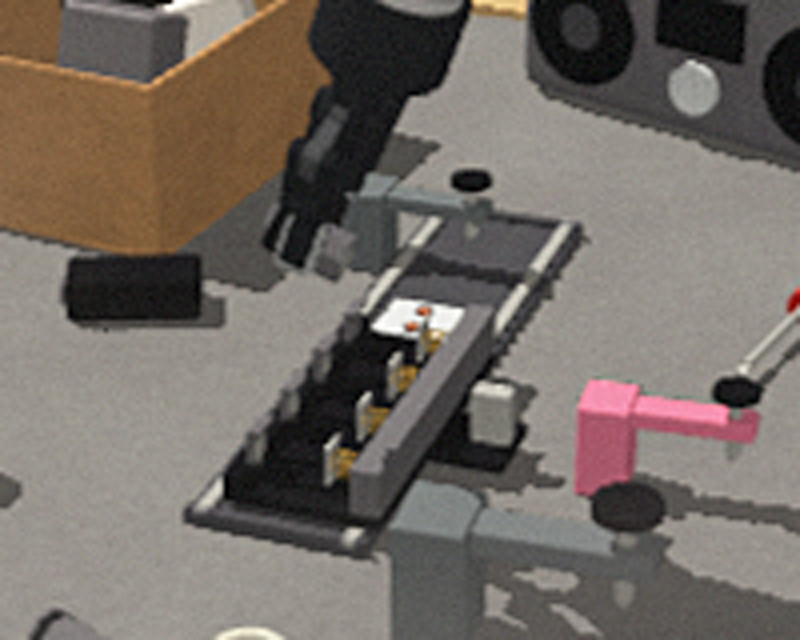

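View pics/t3.png

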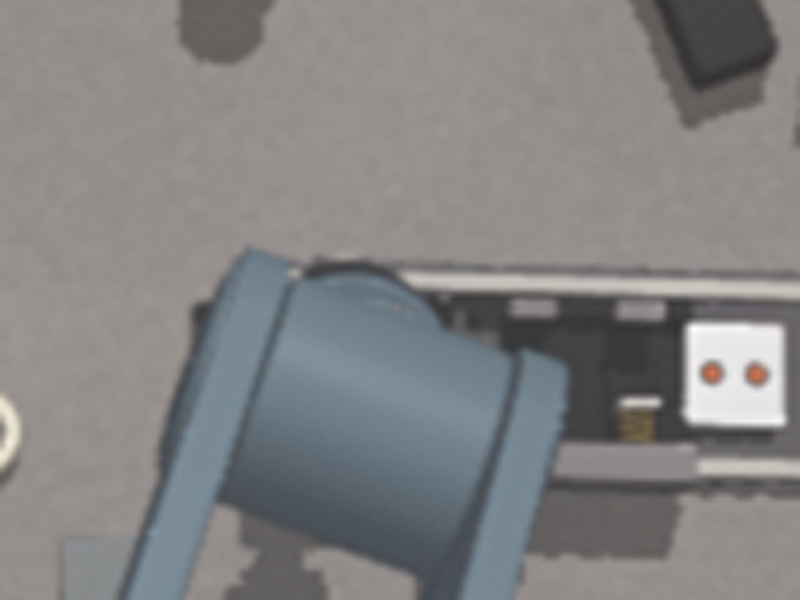

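Request:
step_arm --moves '[[[20, -0.005, 0.02, -0.007, 0.008, -0.007, 0], [20, -0.004, 0.025, -0.007, 0, 0, 0], [20, 0, 0.02, 0, 0, 0, 0], [20, 0, 0.015, 0, 0, 0, 0], [20, 0, 0.008, 0, 0, 0, 0], [20, 0, 0, 0, 0, 0, 0], [20, 0, 0, 0, 0, 0, 0]]]'

```text
time: 7.18
eef_pos: [529.4, 1.9, 135.1]
eef_rot: [-1.225, 0.001, -1.597]
ft_force: [0.3, 0.9, -0.6]
finger_gap: 24.8
```

```bash
python3 - <<'E'
from h import *
cplan(0,10,38,0.35)
E
```

```text
cell now: cx 18.7 cy 1.5 zc 58.4 tilt 0.339
t 7.18 tcp [529.4   1.9 135.1] rot [-1.225e+00  1.000e-03 -1.597e+00] F [ 0.3  0.9 -0.6] gap 24.8
 shift tool mm [  1.3  16.2 -15.4]
 rotvec [ 0.0044  0.005  -0.0028]  shift in target axes [  1.3  16.2 -15.4]
```

Request:
step_arm --moves '[[[20, 0.001, 0.004, -0.006, 0.004, 0.005, 0], [20, 0, 0.004, -0.004, 0, 0, 0], [20, 0, 0.004, -0.003, 0, 0, 0], [20, 0, 0.003, -0.002, 0, 0, 0], [20, 0, 0, 0, 0, 0, 0], [20, 0, 0, 0, 0, 0, 0]]]'

```text
time: 7.68
eef_pos: [522.1, 0.9, 118.2]
eef_rot: [-1.215, 0.002, -1.601]
ft_force: [-1.6, 0.1, 0.9]
finger_gap: 24.6
```

```bash
python3 - <<'E'
from h import *
cplan(0,10,38,0.35)
s=capture("side"); cv2.imwrite("pics/side4.png",s); crop(s,275,190,90,80,8,"pics/s4.png")
b=BAY[0]
for n,p in(("btn bay lip in top",[20,0,31]),("plate top",[-19,0,26])):
    ax=np.array([np.cos(PSI),np.sin(PSI),0]); print(n,((proj("side",b+ax*p[0]+[0,0,p[2]])-[275,190]+.5)*8).round())
E
```

```text
cell now: cx 12.0 cy 0.3 zc 41.7 tilt 0.348
t 7.68 tcp [522.1   0.9 118.2] rot [-1.215  0.002 -1.601] F [-1.6  0.1  0.9] gap 24.6
 shift tool mm [ 0.1  2.8 -2.8]
 rotvec [-0.0058  0.0007 -0.0021]  shift in target axes [ 0.1  2.8 -2.8]
btn bay lip in top [250. 364.]
plate top [378. 402.]
```

View pics/s4.png

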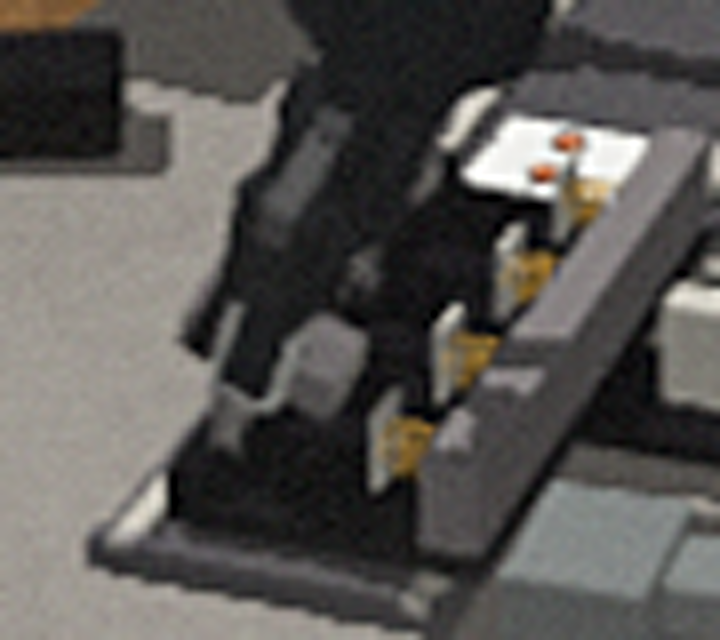

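Request:
step_arm --moves '[[[20, 0, 0.003, -0.003, -0.005, 0, 0], [20, 0, 0, -0.001, 0, 0, 0], [20, 0, -0.0015, -0.004, 0, 0, 0], [20, 0, -0.0015, -0.004, 0, 0, 0], [20, 0, 0, 0, 0, 0, 0]]]'

```text
time: 8.15
eef_pos: [513.2, 0.6, 118.4]
eef_rot: [-1.21, -0.0, -1.601]
ft_force: [0.6, -0.5, -1.2]
finger_gap: 24.9
```

```bash
python3 - <<'E'
from h import *
cplan(0,-9,38,0.35)
E
```

```text
cell now: cx 3.4 cy -0.5 zc 42.0 tilt 0.353
t 8.15 tcp [513.2   0.6 118.4] rot [-1.21  -0.    -1.601] F [ 0.6 -0.5 -1.2] gap 24.9
 shift tool mm [ -0.5  -0.6 -12.4]
 rotvec [-0.0104  0.0015 -0.0002]  shift in target axes [ -0.5  -0.5 -12.4]
```

Request:
step_arm --moves '[[[20, 0, 0.0037, -0.0014, -0.01, 0, 0], [20, 0, 0, 0, 0, 0, 0]]]'

```text
time: 8.32
eef_pos: [513.3, 0.5, 114.7]
eef_rot: [-1.22, -0.001, -1.601]
ft_force: [-2.2, 1.6, 3.9]
finger_gap: 24.8
```

```bash
python3 - <<'E'
from h import *
cplan(0,-9,38,0.35)
E
```

```text
cell now: cx 3.0 cy -0.6 zc 38.1 tilt 0.344
t 8.32 tcp [5.133e+02 5.000e-01 1.147e+02] rot [-1.220e+00 -1.000e-03 -1.601e+00] F [-2.2  1.6  3.9] gap 24.8
 shift tool mm [ -0.6  -4.  -11.2]
 rotvec [-0.0012  0.001   0.0002]  shift in target axes [ -0.6  -4.  -11.2]
```

Request:
step_arm --moves '[[[20, 0, -0.001, -0.003, 0, 0, 0], [20, 0, 0, 0, 0, 0, 0]]]'

```text
time: 8.48
eef_pos: [510.1, 0.5, 114.1]
eef_rot: [-1.22, -0.001, -1.602]
ft_force: [0.3, 0.2, -0.4]
finger_gap: 24.7
```

```bash
python3 - <<'E'
from h import *
cplan(0,-9,38,0.35)
s=capture("side"); cv2.imwrite("pics/side5.png",s); crop(s,275,190,90,80,8,"pics/s5.png")
cplan(0,-9,38,0.35)
E
```

```text
cell now: cx -0.2 cy -0.7 zc 37.5 tilt 0.343
t 8.48 tcp [5.101e+02 5.000e-01 1.141e+02] rot [-1.220e+00 -1.000e-03 -1.602e+00] F [ 0.3  0.2 -0.4] gap 24.7
 shift tool mm [-0.7 -3.4 -8. ]
 rotvec [-0.0006  0.0008  0.0003]  shift in target axes [-0.7 -3.4 -8. ]
cell now: cx 0.0 cy -0.8 zc 37.6 tilt 0.344
t 8.53 tcp [5.104e+02 4.000e-01 1.142e+02] rot [-1.220e+00 -1.000e-03 -1.602e+00] F [ 0.6 -0.  -0.3] gap 24.7
 shift tool mm [-0.8 -3.5 -8.3]
 rotvec [-0.0009  0.0007  0.0004]  shift in target axes [-0.8 -3.5 -8.3]
```

View pics/s5.png

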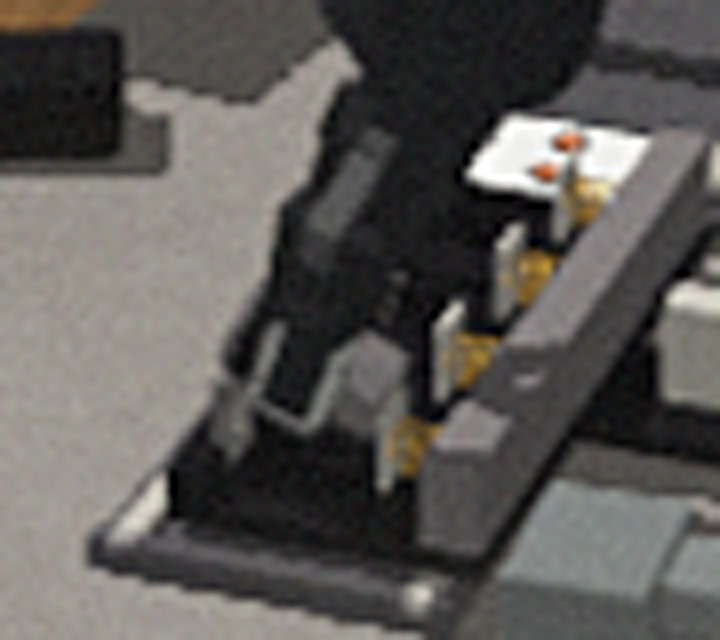

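Request:
step_arm --moves '[[[20, -0.001, -0.001, -0.003, 0, 0, 0], [20, 0, -0.001, -0.003, 0, 0, 0], [20, 0, -0.001, -0.002, 0, 0, 0], [20, 0, 0, 0, 0, 0, 0], [20, 0, 0, 0, 0, 0, 0]]]'

```text
time: 8.95
eef_pos: [502.7, 1.2, 114.8]
eef_rot: [-1.216, -0.001, -1.603]
ft_force: [3.0, 0.1, -1.9]
finger_gap: 24.6
```

```bash
python3 - <<'E'
from h import *
cplan(0,-9.5,37,0.35)
s=capture("side"); cv2.imwrite("pics/side6.png",s); crop(s,275,190,90,80,8,"pics/s6.png")
cplan(0,-9.5,21.5,0.35)
E
```

```text
cell now: cx -7.4 cy -0.3 zc 38.3 tilt 0.347
t 8.95 tcp [502.7   1.2 114.8] rot [-1.216e+00 -1.000e-03 -1.603e+00] F [ 3.   0.1 -1.9] gap 24.6
 shift tool mm [-0.2  0.5 -2.1]
 rotvec [-0.0049 -0.      0.0016]  shift in target axes [-0.2  0.5 -2.1]
cell now: cx -7.4 cy -0.3 zc 38.4 tilt 0.348
t 9.00 tcp [502.8   1.2 114.9] rot [-1.216e+00 -1.000e-03 -1.603e+00] F [ 3.5 -0.2 -1.2] gap 24.7
 shift tool mm [-0.2 15.1 -7.6]
 rotvec [-0.0049 -0.      0.0016]  shift in target axes [-0.2 15.1 -7.5]
```

View pics/s6.png

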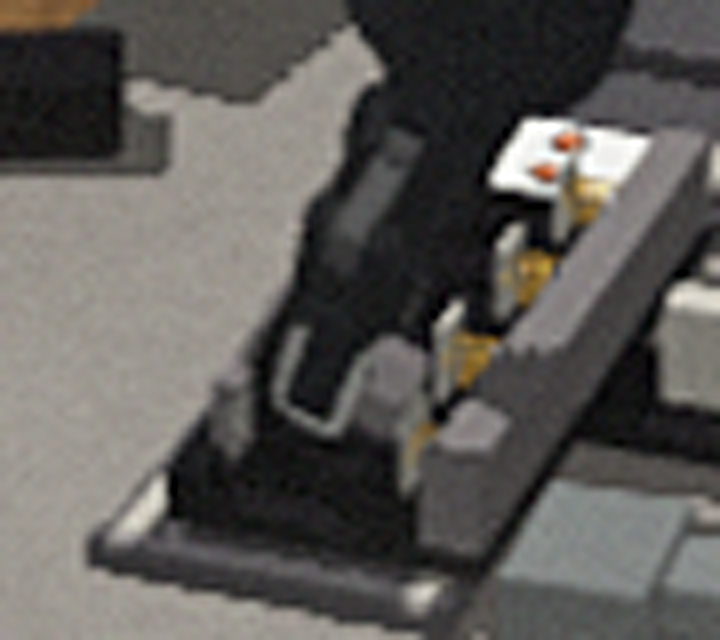

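Request:
step_arm --moves '[[[20, 0, 0, -0.003, -0.004, 0, 0], [20, 0, 0, 0, 0, 0, 0], [20, 0, 0.0035, -0.0015, 0, 0, 0], [20, 0, 0.0035, -0.0015, 0, 0, 0], [20, 0, 0, 0, 0, 0, 0]]]'

```text
time: 9.42
eef_pos: [502.9, 0.6, 109.4]
eef_rot: [-1.211, -0.003, -1.603]
ft_force: [-2.9, 1.6, 6.9]
finger_gap: 24.8
```

```bash
python3 - <<'E'
from h import *
cplan(0,-9.5,21.5,0.35)
E
```

```text
cell now: cx -7.0 cy -1.1 zc 33.0 tilt 0.352
t 9.42 tcp [502.9   0.6 109.4] rot [-1.211 -0.003 -1.603] F [-2.9  1.6  6.9] gap 24.8
 shift tool mm [-0.9  9.9 -5.8]
 rotvec [-0.0096  0.0009  0.0033]  shift in target axes [-0.9  9.9 -5.7]
```

Request:
step_arm --moves '[[[20, 0, -0.005, 0.0015, -0.008, 0, 0], [20, 0, 0, 0, 0, 0, 0], [20, -0.001, -0.001, -0.003, 0, 0, 0], [20, 0, 0, 0, 0, 0, 0]]]'

```text
time: 9.75
eef_pos: [499.8, 1.1, 114.7]
eef_rot: [-1.218, -0.005, -1.603]
ft_force: [5.1, 1.2, 0.5]
finger_gap: 24.6
```

```bash
python3 - <<'E'
from h import *
cplan(0,-11,38,0.35)
E
```

```text
cell now: cx -10.4 cy -0.7 zc 38.2 tilt 0.345
t 9.75 tcp [499.8   1.1 114.7] rot [-1.218 -0.005 -1.603] F [5.1 1.2 0.5] gap 24.6
 shift tool mm [-0.4 -0.  -0.4]
 rotvec [-0.0026  0.0011  0.0045]  shift in target axes [-0.4 -0.  -0.4]
```

Request:
step_arm --moves '[[[20, 0, 0.003, -0.002, 0, 0, 0.004], [20, 0, 0.003, -0.0015, 0, 0, 0], [20, 0, 0, 0, 0, 0, 0]]]'

```text
time: 10.0
eef_pos: [501.0, 0.5, 109.4]
eef_rot: [-1.211, -0.002, -1.602]
ft_force: [4.9, 0.5, -0.5]
finger_gap: 24.6
```

```bash
python3 - <<'E'
from h import *
cplan(0,-11,21.5,0.35)
E
```

```text
cell now: cx -8.9 cy -1.1 zc 32.9 tilt 0.352
t 10.00 tcp [5.010e+02 5.000e-01 1.094e+02] rot [-1.211 -0.002 -1.602] F [ 4.9  0.5 -0.5] gap 24.6
 shift tool mm [-1.  10.  -5.4]
 rotvec [-0.0095  0.0012  0.0014]  shift in target axes [-1.  10.  -5.3]
```

Request:
step_arm --moves '[[[20, -0.001, 0.003, -0.003, -0.009, 0, 0], [20, 0, 0.003, -0.0013, 0, 0, 0], [20, 0, 0, 0, 0, 0, 0]]]'

```text
time: 10.25
eef_pos: [501.8, 0.6, 103.8]
eef_rot: [-1.214, -0.003, -1.603]
ft_force: [5.3, 0.7, -0.3]
finger_gap: 24.6
```

```bash
python3 - <<'E'
from h import *
cplan(0,-10,21.5,0.35)
s=capture("side"); cv2.imwrite("pics/side7.png",s); crop(s,275,190,90,80,8,"pics/s7.png")
E
```

```text
cell now: cx -8.2 cy -1.0 zc 27.3 tilt 0.350
t 10.25 tcp [501.8   0.6 103.8] rot [-1.214 -0.003 -1.603] F [ 5.3  0.7 -0.3] gap 24.6
 shift tool mm [-0.8  4.8 -3.3]
 rotvec [-0.0071  0.0008  0.0029]  shift in target axes [-0.8  4.8 -3.2]
```

View pics/s7.png

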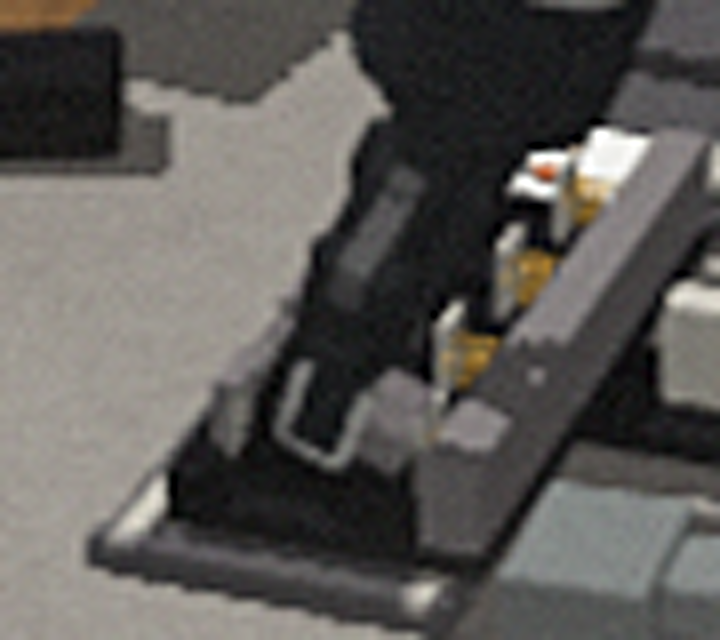

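Request:
step_arm --moves '[[[20, -0.001, 0.003, -0.004, -0.007, 0, 0.003], [20, 0, 0.0025, -0.001, 0, 0, 0], [20, 0, 0, 0, 0, 0, 0]]]'

```text
time: 10.55
eef_pos: [501.0, 1.1, 97.7]
eef_rot: [-1.216, -0.001, -1.602]
ft_force: [7.0, -0.3, -0.9]
finger_gap: 24.7
```

```bash
python3 - <<'E'
from h import *
cplan(0,-10,18.5,0.21)
E
```

```text
cell now: cx -9.1 cy -0.4 zc 21.1 tilt 0.347
t 10.55 tcp [501.    1.1  97.7] rot [-1.216e+00 -1.000e-03 -1.602e+00] F [ 7.  -0.3 -0.9] gap 24.7
 shift tool mm [-0.4  2.8  7.3]
 rotvec [-0.1446  0.0005  0.0009]  shift in target axes [-0.4  1.7  7.6]
```

Request:
step_arm --moves '[[[20, 0, 0.0013, 0.0037, -0.072, 0, 0], [20, 0, 0.001, 0.0037, -0.072, 0, 0], [20, 0, 0, 0, 0, 0, 0]]]'

```text
time: 10.8
eef_pos: [509.3, 0.4, 97.3]
eef_rot: [-1.364, -0.002, -1.604]
ft_force: [6.6, -2.1, 2.6]
finger_gap: 24.9
```

```bash
python3 - <<'E'
from h import *
cplan(0,-9,13.5,0.0)
E
```

```text
cell now: cx -9.7 cy -0.9 zc 18.2 tilt 0.205
t 10.80 tcp [5.093e+02 4.000e-01 9.730e+01] rot [-1.364 -0.002 -1.604] F [ 6.6 -2.1  2.6] gap 24.9
 shift tool mm [-0.8  6.1 12.5]
 rotvec [-0.2069 -0.0013  0.0018]  shift in target axes [-0.8  3.4 13.5]
```

Request:
step_arm --moves '[[[20, -0.001, 0.0022, 0.0042, -0.07, 0, 0], [20, 0, 0.0017, 0.0042, -0.07, 0, 0], [20, 0, 0.0015, 0.0042, -0.068, 0, 0], [20, 0, 0, 0, 0, 0, 0]]]'

```text
time: 11.13
eef_pos: [524.9, 0.3, 93.5]
eef_rot: [-1.577, -0.003, -1.604]
ft_force: [4.7, -0.3, 2.0]
finger_gap: 24.5
```

```bash
python3 - <<'E'
from h import *
cplan(0,-9,13.,0.0)
s=capture("side"); cv2.imwrite("pics/side8.png",s); crop(s,275,190,90,80,8,"pics/s8.png")
E
```

```text
cell now: cx -7.3 cy -0.6 zc 13.1 tilt -0.006
t 11.13 tcp [5.249e+02 3.000e-01 9.350e+01] rot [-1.577 -0.003 -1.604] F [ 4.7 -0.3  2. ] gap 24.5
 shift tool mm [-0.4  0.1 -2.1]
 rotvec [ 0.0064 -0.0021  0.003 ]  shift in target axes [-0.4  0.1 -2.1]
```

View pics/s8.png

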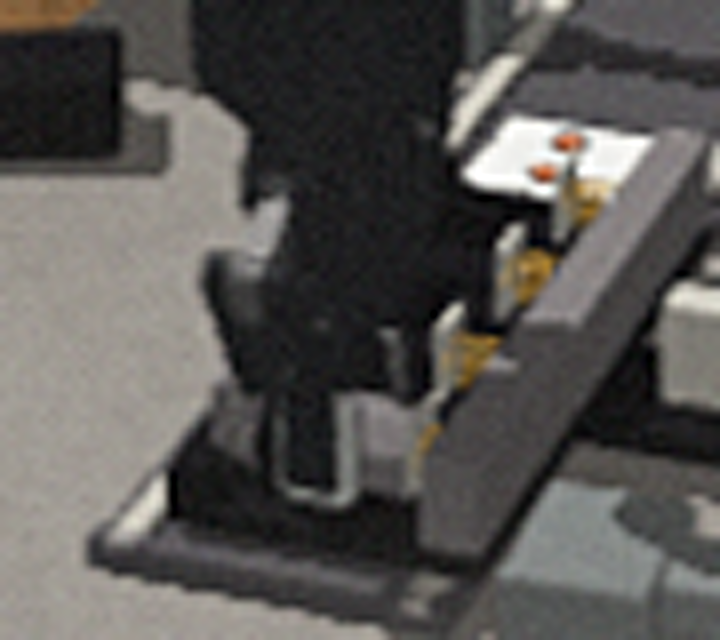

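Request:
step_arm --moves '[[[20, 0, 0, 0.003, 0.006, 0, 0], [20, 0, 0, 0.0025, 0, 0, 0], [20, 0, 0, 0, 0, 0, 0], [50, 0, 0, 0, 0, 0, 0], [50, 0, 0, 0, 0, 0, 0], [50, 0, 0, 0, 0, 0, 0], [50, 0, 0, 0, 0, 0, 0]]]'

```text
time: 11.77
eef_pos: [521.0, 1.4, 89.5]
eef_rot: [-1.596, -0.0, -1.601]
ft_force: [-0.1, -0.3, -0.3]
finger_gap: 42.9
```

```bash
python3 - <<'E'
from h import *
cplan(0,0,13.,0.0)
E
```

```text
cell now: cx -12.4 cy 0.6 zc 9.1 tilt -0.025
t 11.77 tcp [521.    1.4  89.5] rot [-1.596 -0.    -1.601] F [-0.1 -0.3 -0.3] gap 42.9
 shift tool mm [ 0.6 -4.2 10.7]
 rotvec [0.0249 0.0013 0.0001]  shift in target axes [ 0.6 -3.9 10.8]
```

Request:
step_arm --moves '[[[50, 0, -0.01, 0, 0, 0, 0], [50, 0, -0.03, 0, 0, 0, 0], [50, 0, -0.035, 0, 0, 0, 0], [50, 0, -0.035, 0, 0, 0, 0], [50, 0, -0.03, 0, 0.02, 0, 0], [50, -0.035, -0.02, 0, 0, 0, 0], [50, -0.035, 0, 0, 0, 0, 0], [50, -0.04, 0, 0, 0, 0, 0], [50, -0.04, 0, 0, 0, 0, 0], [50, -0.02, 0, 0, 0, 0, 0], [50, 0, 0, 0, 0, 0, 0]]]'

```text
time: 12.68
eef_pos: [526.7, 176.7, 262.4]
eef_rot: [-1.582, 0.004, -1.608]
ft_force: [-0.7, -1.0, 0.2]
finger_gap: 42.8
```

```bash
python3 - <<'E'
from h import *
plan([585,188.8,150],-0.372-np.pi/2)
s=capture("side"); cv2.imwrite("pics/side9.png",s); crop(s,275,190,90,80,8,"pics/s9.png")
s=capture("top"); cv2.imwrite("pics/top9.png",s); crop(s,180,180,260,100,3,"pics/t9.png")
E
```

```text
t 12.68 tcp [526.7 176.7 262.4] rot [-1.582  0.004 -1.608] F [-0.7 -1.   0.2] gap 42.8
 shift tool mm [-13.8 111.8  59. ]
 rotvec [ 0.0114  0.3346 -0.0025]  shift in target axes [-32.4 112.4  49.9]
```

View pics/s9.png

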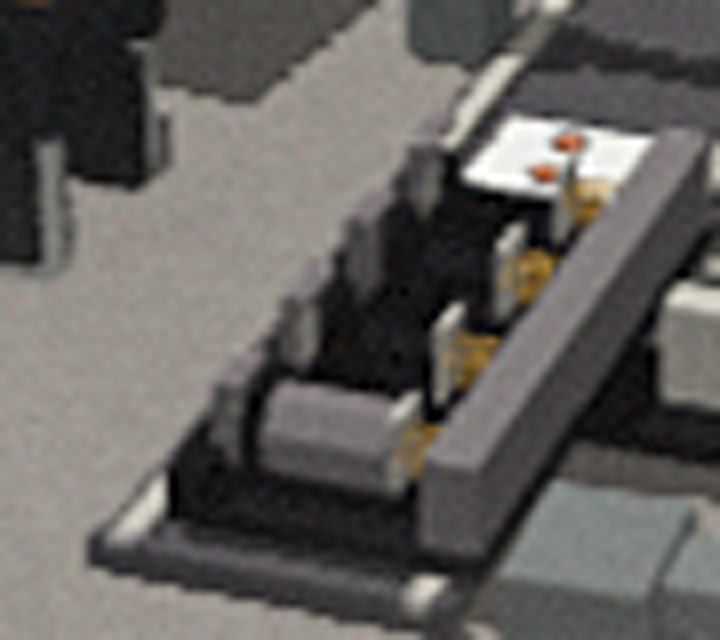

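View pics/t9.png

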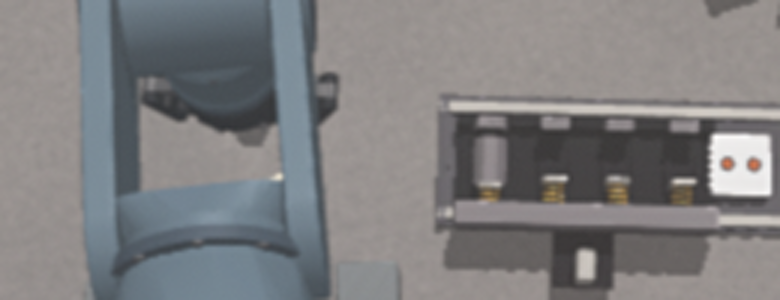

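```bash
python3 - <<'E'
from h import *
s=cv2.imread("pics/side9.png"); crop(s,195,270,150,95,5,"pics/s9b.png")
E
```

```text
(no output)
```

View pics/s9b.png

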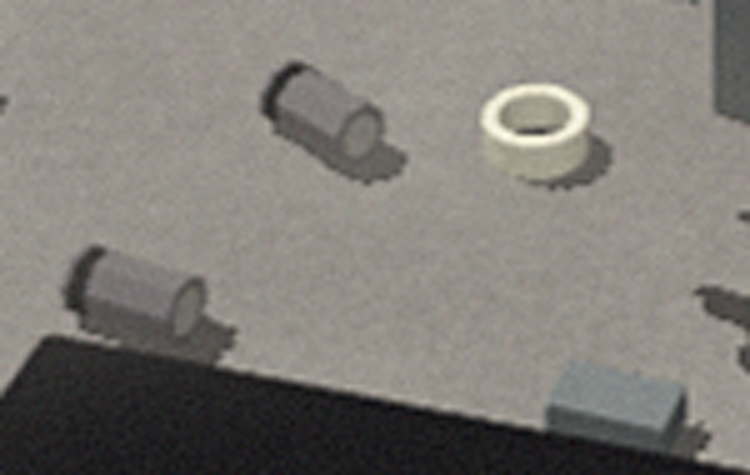

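Request:
step_arm --moves '[[[56, 0, 0, 0, 0, 0.11, 0], [56, 0, 0, 0, 0.01, 0.11, 0], [56, 0, 0, 0, 0, 0.11, 0], [56, -0.016, 0.025, 0.025, 0, 0, 0], [56, -0.016, 0.025, 0.025, 0, 0, 0], [56, 0, 0.025, 0, 0, 0, 0], [56, 0, 0.02, 0, 0, 0, 0], [56, 0, 0, 0, 0, 0, 0], [56, 0, 0, 0, 0, 0, 0]]]'

```text
time: 13.53
eef_pos: [587.9, 169.7, 165.3]
eef_rot: [-1.571, -0.005, -1.969]
ft_force: [-0.1, -0.3, -0.4]
finger_gap: 47.8
```

```bash
python3 - <<'E'
from h import *
plan([585,188.8,76],-0.372-np.pi/2)
E
```

```text
t 13.53 tcp [587.9 169.7 165.3] rot [-1.571 -0.005 -1.969] F [-0.1 -0.3 -0.4] gap 47.8
 shift tool mm [-16.9  89.3 -10. ]
 rotvec [ 0.0005 -0.0264  0.0048]  shift in target axes [-16.7  89.3  -9.6]
```

Request:
step_arm --moves '[[[56, 0, 0, 0, 0, -0.026, 0.005], [56, -0.017, 0, -0.01, 0, 0, 0], [56, 0, 0.03, 0, 0, 0, 0], [56, 0, 0.02, 0, 0, 0, 0], [56, 0, 0.01, 0, 0, 0, 0], [56, 0, 0, 0, 0, 0, 0]]]'

```text
time: 14.03
eef_pos: [588.7, 184.0, 113.7]
eef_rot: [-1.562, 0.003, -1.948]
ft_force: [-0.1, -0.5, 0.1]
finger_gap: 47.9
```

```bash
python3 - <<'E'
from h import *
plan([585,188.8,76],-0.372-np.pi/2)
s=capture("side"); cv2.imwrite("pics/side10.png",s); crop(s,200,210,130,110,6,"pics/s10.png")
E
```

```text
t 14.03 tcp [588.7 184.  113.7] rot [-1.562  0.003 -1.948] F [-0.1 -0.5  0.1] gap 47.9
 shift tool mm [-3.  37.6 -5.5]
 rotvec [-0.0086 -0.0053 -0.0035]  shift in target axes [-3.1 37.7 -5.2]
```

View pics/s10.png

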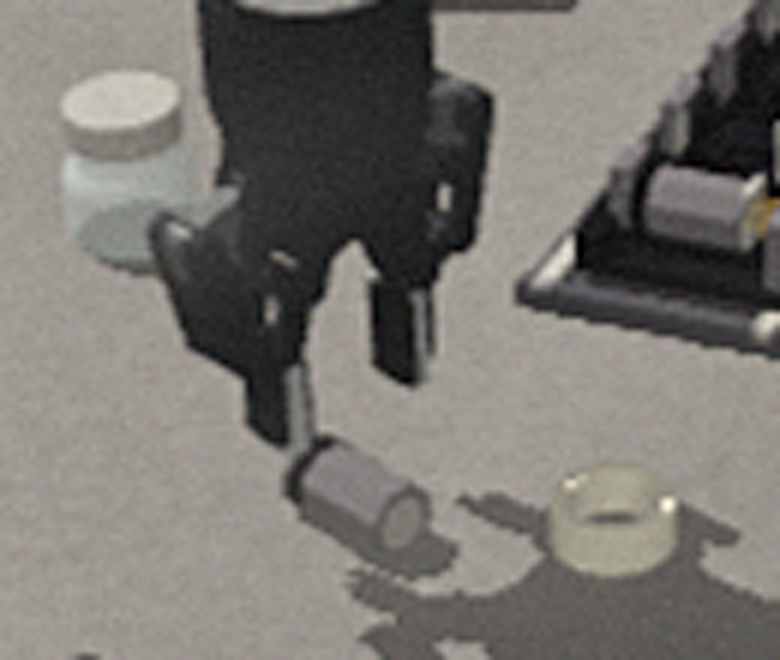

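Request:
step_arm --moves '[[[56, -0.003, 0.015, -0.0055, -0.008, -0.005, -0.003], [56, 0, 0.012, 0, 0, 0, 0], [56, 0, 0.008, 0, 0, 0, 0], [56, 0, 0, 0, 0, 0, 0], [56, 0, 0, 0, 0, 0, 0]]]'

```text
time: 14.5
eef_pos: [587.9, 188.8, 81.3]
eef_rot: [-1.564, 0.004, -1.944]
ft_force: [-0.3, 0.6, 0.1]
finger_gap: 47.9
```

```bash
python3 - <<'E'
from h import *
plan([585,188.8,76],-0.372-np.pi/2)
E
```

```text
t 14.50 tcp [587.9 188.8  81.3] rot [-1.564  0.004 -1.944] F [-0.3  0.6  0.1] gap 47.9
 shift tool mm [ 1.1  5.2 -2.8]
 rotvec [-0.007  -0.0007 -0.0038]  shift in target axes [ 1.1  5.3 -2.7]
```

Request:
step_arm --moves '[[[56, 0.001, 0.005, -0.0025, -0.007, 0, -0.003], [56, 0, 0, 0, 0, 0, 0], [56, 0, 0, 0, 0, 0, 0], [20, 0, 0, 0, 0, 0, 0], [20, 0, 0, 0, 0, 0, 0], [20, 0, 0, 0, 0, 0, 0], [20, 0, 0, 0, 0, 0, 0], [20, 0, 0, 0, 0, 0, 0], [20, 0, 0, 0, 0, 0, 0]]]' --force 50

```text
time: 15.25
eef_pos: [585.9, 188.9, 77.3]
eef_rot: [-1.57, 0.001, -1.943]
ft_force: [0.6, 0.4, 0.1]
finger_gap: 24.8
```

```bash
python3 - <<'E'
from h import *
plan([585,188.8,76],-0.372-np.pi/2)
s=capture("side"); cv2.imwrite("pics/side11.png",s); crop(s,200,210,130,110,6,"pics/s11.png")
E
```

```text
t 15.25 tcp [585.9 188.9  77.3] rot [-1.570e+00  1.000e-03 -1.943e+00] F [0.6 0.4 0.1] gap 24.8
 shift tool mm [ 0.5  1.3 -0.8]
 rotvec [-0.0011 -0.0006 -0.0014]  shift in target axes [ 0.5  1.3 -0.8]
```

View pics/s11.png

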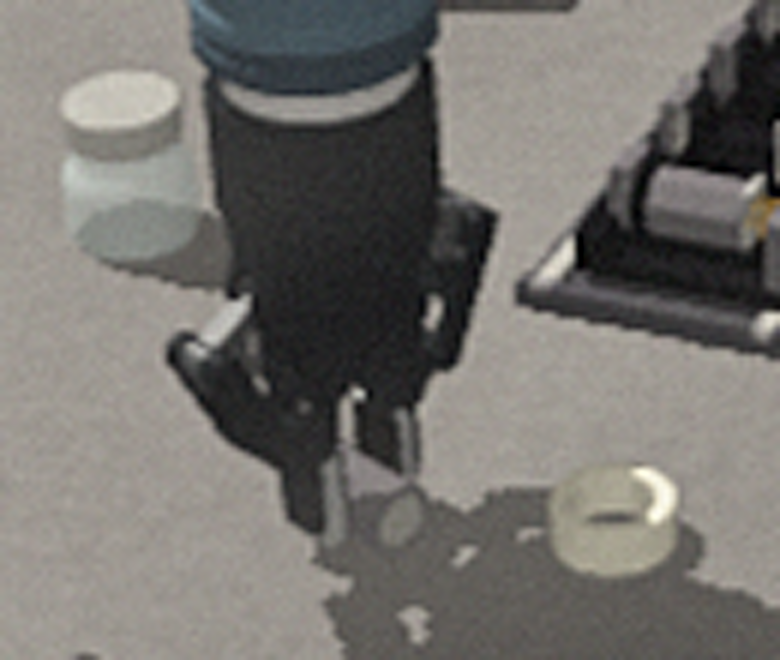

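Request:
step_arm --moves '[[[20, 0, -0.02, 0, 0, 0, 0], [20, 0, -0.03, 0, 0, 0, 0], [20, 0, -0.03, 0, 0, 0, 0], [20, 0, -0.03, 0, 0, 0, 0], [20, 0, -0.03, 0, 0, 0, 0], [20, 0, -0.02, 0, 0, -0.11, 0], [20, 0, 0, 0, 0, -0.115, 0], [20, 0, 0, 0, 0, -0.115, 0], [20, 0, 0, 0, 0, 0, 0]]]'

```text
time: 16.05
eef_pos: [584.2, 188.5, 243.4]
eef_rot: [-1.574, 0.0, -1.589]
ft_force: [0.1, -0.5, -0.8]
finger_gap: 24.6
```

```bash
python3 - <<'E'
from h import *
cplan(1,12,110,0.35,off=64.3,axoff=0.7)
E
```

```text
cell now: cx 47.0 cy 241.6 zc 161.1 tilt -0.003
t 16.05 tcp [584.2 188.5 243.4] rot [-1.574  0.    -1.589] F [ 0.1 -0.5 -0.8] gap 24.6
 shift tool mm [240.9  55.3 -60.2]
 rotvec [ 0.3529  0.013  -0.0026]  shift in target axes [241.6  32.3 -72.6]
```

Request:
step_arm --moves '[[[20, 0.034, 0, -0.007, 0, 0.013, 0], [20, 0.034, 0, -0.007, 0, 0, 0], [20, 0.034, 0, -0.007, 0, 0, 0], [20, 0.034, 0, -0.007, 0, 0, 0], [20, 0.034, 0, -0.007, 0, 0, 0], [20, 0.034, 0, -0.007, 0, 0, 0], [20, 0.02, 0, -0.007, 0, 0, 0], [20, 0.01, 0, -0.006, 0.09, 0, 0], [20, 0, 0, 0, 0.09, 0, 0], [20, 0, 0, 0, 0.09, 0, 0], [20, 0, 0, 0, 0.08, 0, 0], [20, 0, 0, 0, 0, 0, 0], [20, 0, 0, 0, 0, 0, 0]]]'

```text
time: 17.13
eef_pos: [513.8, -52.9, 237.9]
eef_rot: [-1.217, 0.006, -1.652]
ft_force: [-0.0, 0.2, -1.2]
finger_gap: 24.8
```

```bash
python3 - <<'E'
from h import *
cplan(1,13,60,0.35,off=64.3,axoff=0.7)
E
```

```text
cell now: cx 6.6 cy -2.6 zc 159.8 tilt 0.346
t 17.13 tcp [513.8 -52.9 237.9] rot [-1.217  0.006 -1.652] F [-0.   0.2 -1.2] gap 24.8
 shift tool mm [ -1.5  95.8 -28.4]
 rotvec [-0.0035 -0.0485  0.0109]  shift in target axes [ -1.9  95.9 -28. ]
```

Request:
step_arm --moves '[[[20, 0, 0, 0, -0.003, -0.048, 0.011], [20, -0.002, 0.025, -0.009, 0, 0, 0], [20, 0, 0.025, -0.009, 0, 0, 0], [20, 0, 0.02, -0.007, 0, 0, 0], [20, 0, 0.012, -0.003, 0, 0, 0], [20, 0, 0.006, 0, 0, 0, 0], [20, 0, 0, 0, 0, 0, 0], [20, 0, 0, 0, 0, 0, 0]]]'

```text
time: 17.8
eef_pos: [522.2, -50.6, 144.0]
eef_rot: [-1.232, 0.005, -1.608]
ft_force: [0.5, 1.2, 0.1]
finger_gap: 24.9
```

```bash
python3 - <<'E'
from h import *
cplan(1,11,39,0.35,off=64.3,axoff=0.7)
s=capture("side"); cv2.imwrite("pics/side12.png",s); crop(s,275,180,90,80,8,"pics/s12.png")
E
```

```text
cell now: cx 14.0 cy 0.8 zc 65.6 tilt 0.332
t 17.80 tcp [522.2 -50.6 144. ] rot [-1.232  0.005 -1.608] F [0.5 1.2 0.1] gap 24.9
 shift tool mm [  0.8  24.1 -12.4]
 rotvec [ 0.0117 -0.0073 -0.0027]  shift in target axes [  0.7  24.  -12.7]
```

View pics/s12.png

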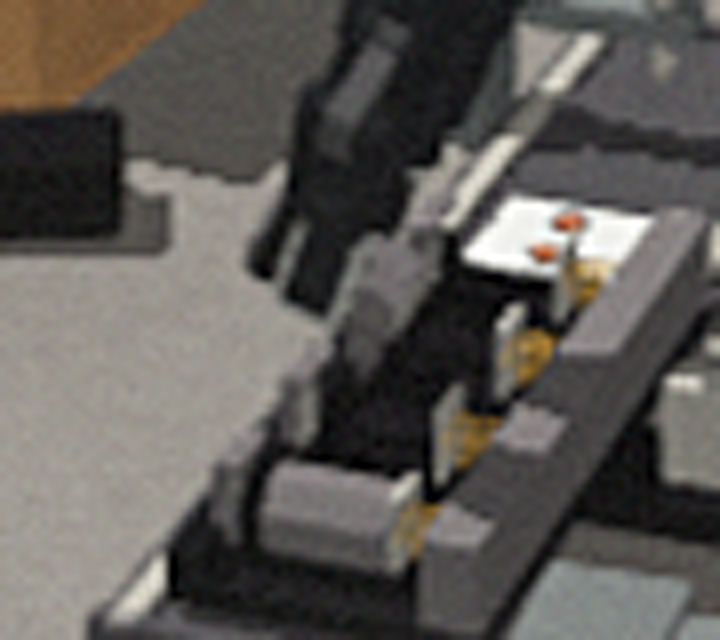

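Request:
step_arm --moves '[[[20, 0.001, 0.008, -0.005, 0.011, -0.007, -0.003], [20, 0, 0.006, -0.003, 0, 0, 0], [20, 0, 0.005, -0.003, 0, 0, 0], [20, 0, 0.002, -0.001, 0, 0, 0], [20, 0, 0, 0, 0, 0, 0], [20, 0, 0, 0, 0, 0, 0]]]'

```text
time: 18.35
eef_pos: [521.6, -52.4, 124.4]
eef_rot: [-1.214, -0.002, -1.603]
ft_force: [0.5, 0.4, 0.5]
finger_gap: 24.6
```

```bash
python3 - <<'E'
from h import *
cplan(1,3,38,0.35,off=64.3,axoff=0.7)
E
```

```text
cell now: cx 14.6 cy -1.3 zc 46.4 tilt 0.349
t 18.35 tcp [521.6 -52.4 124.4] rot [-1.214 -0.002 -1.603] F [0.5 0.4 0.5] gap 24.6
 shift tool mm [ -1.2   3.8 -13.3]
 rotvec [-0.0067 -0.0001  0.0025]  shift in target axes [ -1.2   3.9 -13.3]
```

Request:
step_arm --moves '[[[20, -0.001, 0.004, -0.004, -0.006, 0, 0.002], [20, 0, 0.004, -0.003, 0, 0, 0], [20, 0, 0, 0, 0, 0, 0], [20, 0, 0, 0, 0, 0, 0]]]'

```text
time: 18.68
eef_pos: [521.0, -52.4, 119.4]
eef_rot: [-1.212, -0.003, -1.602]
ft_force: [-0.5, 0.2, 1.1]
finger_gap: 24.5
```

```bash
python3 - <<'E'
from h import *
cplan(1,-3,38,0.35,off=64.3,axoff=0.7)
E
```

```text
cell now: cx 14.1 cy -1.3 zc 41.4 tilt 0.351
t 18.68 tcp [521.  -52.4 119.4] rot [-1.212 -0.003 -1.602] F [-0.5  0.2  1.1] gap 24.5
 shift tool mm [ -1.2  -2.8 -16.6]
 rotvec [-0.0091  0.0015  0.0028]  shift in target axes [ -1.2  -2.6 -16.7]
```

Request:
step_arm --moves '[[[20, -0.001, 0, -0.004, -0.008, 0, 0.002], [20, 0, 0, -0.004, 0, 0, 0], [20, 0, -0.001, -0.004, 0, 0, 0], [20, 0, 0, 0, 0, 0, 0], [20, 0, 0, 0, 0, 0, 0]]]'

```text
time: 19.1
eef_pos: [508.2, -50.8, 115.6]
eef_rot: [-1.22, -0.001, -1.601]
ft_force: [0.7, 0.3, 1.7]
finger_gap: 25.2
```

```bash
python3 - <<'E'
from h import *
cplan(1,-10.5,38,0.35,off=64.3,axoff=0.7)
s=capture("side"); cv2.imwrite("pics/side13.png",s); crop(s,275,180,90,80,8,"pics/s13.png")
E
```

```text
cell now: cx 0.8 cy -0.0 zc 37.4 tilt 0.343
t 19.10 tcp [508.2 -50.8 115.6] rot [-1.220e+00 -1.000e-03 -1.601e+00] F [0.7 0.3 1.7] gap 25.2
 shift tool mm [ -0.   -4.4 -10.3]
 rotvec [-0.0006  0.0013  0.0007]  shift in target axes [  0.   -4.4 -10.3]
```

View pics/s13.png

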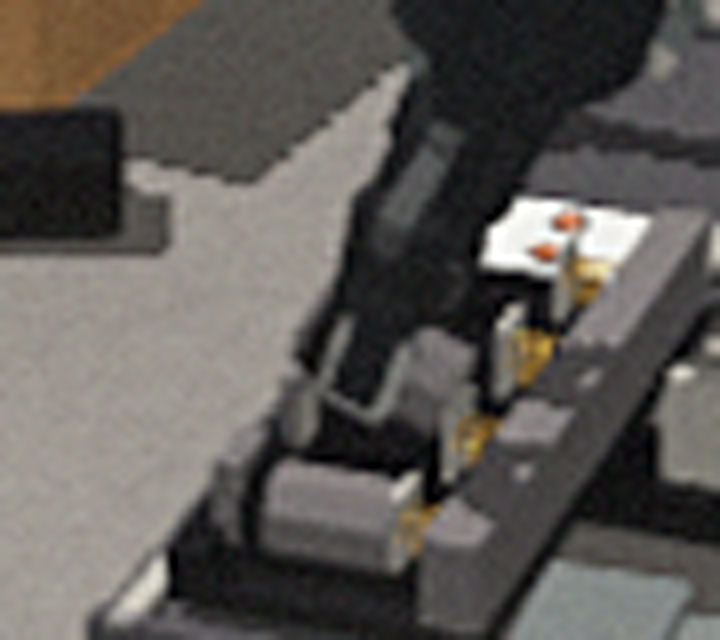

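Request:
step_arm --moves '[[[20, 0, -0.0015, -0.004, 0, 0, 0], [20, 0, -0.0015, -0.004, 0, 0, 0], [20, 0, -0.001, -0.003, 0, 0, 0], [20, 0, 0, 0, 0, 0, 0], [20, 0, 0, 0, 0, 0, 0]]]'

```text
time: 19.57
eef_pos: [497.8, -51.2, 117.0]
eef_rot: [-1.214, -0.003, -1.603]
ft_force: [3.9, 1.0, -1.5]
finger_gap: 24.6
```

```bash
python3 - <<'E'
from h import *
cplan(1,-10.5,38,0.35,off=64.3,axoff=0.7)
s=capture("side"); cv2.imwrite("pics/side14.png",s); crop(s,275,180,90,80,8,"pics/s14.png")
E
```

```text
cell now: cx -9.3 cy -0.9 zc 39.0 tilt 0.349
t 19.57 tcp [497.8 -51.2 117. ] rot [-1.214 -0.003 -1.603] F [ 3.9  1.  -1.5] gap 24.6
 shift tool mm [-0.7  0.5 -1.1]
 rotvec [-0.0068  0.0007  0.0026]  shift in target axes [-0.7  0.5 -1.1]
```

View pics/s14.png

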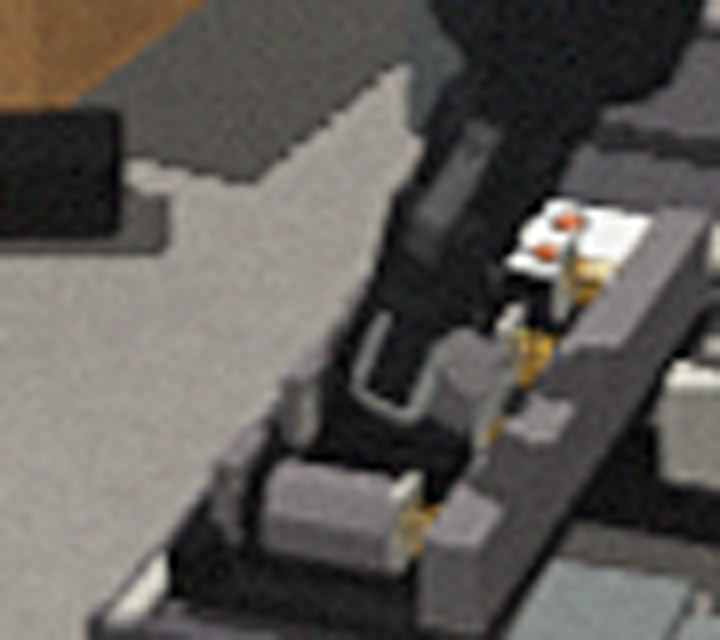

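Request:
step_arm --moves '[[[20, -0.0007, 0, -0.002, -0.007, 0, 0.002], [20, 0, 0.003, -0.002, 0, 0, 0], [20, 0, 0.003, -0.0015, 0, 0, 0], [20, 0, 0, 0, 0, 0, 0]]]'

```text
time: 19.95
eef_pos: [499.5, -52.7, 113.3]
eef_rot: [-1.209, -0.006, -1.603]
ft_force: [4.5, 0.6, -1.2]
finger_gap: 25.1
```

```bash
python3 - <<'E'
from h import *
cplan(1,-10.5,26,0.35,off=64.3,axoff=0.7)
E
```

```text
cell now: cx -7.2 cy -2.5 zc 35.4 tilt 0.354
t 19.95 tcp [499.5 -52.7 113.3] rot [-1.209 -0.006 -1.603] F [ 4.5  0.6 -1.2] gap 25.1
 shift tool mm [-2.2  7.6 -5.7]
 rotvec [-0.012   0.0009  0.0055]  shift in target axes [-2.2  7.7 -5.6]
```

Request:
step_arm --moves '[[[20, -0.002, -0.001, -0.004, -0.012, 0, 0.005], [20, 0, 0, 0, 0, 0, 0], [20, 0, 0.002, -0.0015, 0, 0, 0], [20, 0, 0, 0, 0, 0, 0]]]'

```text
time: 20.28
eef_pos: [498.4, -52.3, 113.0]
eef_rot: [-1.212, -0.004, -1.603]
ft_force: [5.4, -0.1, -2.7]
finger_gap: 24.8
```

```bash
python3 - <<'E'
from h import *
cplan(1,-10.5,26,0.35,off=64.3,axoff=0.7)
E
```

```text
cell now: cx -8.5 cy -2.0 zc 35.0 tilt 0.351
t 20.28 tcp [498.4 -52.3 113. ] rot [-1.212 -0.004 -1.603] F [ 5.4 -0.1 -2.7] gap 24.8
 shift tool mm [-1.8  7.7 -4.4]
 rotvec [-0.0087  0.0008  0.0041]  shift in target axes [-1.8  7.8 -4.4]
```

Request:
step_arm --moves '[[[20, -0.002, 0.002, -0.005, -0.009, 0, 0.004], [20, -0.001, 0.003, -0.003, -0.003, 0, 0.002], [20, 0, 0.003, -0.002, -0.003, 0, 0], [20, 0, 0, -0.001, 0, 0, 0]]]'

```text
time: 20.62
eef_pos: [498.2, -52.2, 107.3]
eef_rot: [-1.209, -0.005, -1.603]
ft_force: [4.9, 1.4, -2.0]
finger_gap: 24.6
```

```bash
python3 - <<'E'
from h import *
cplan(1,-10.,21.5,0.35,off=64.3,axoff=0.7)
E
```

```text
cell now: cx -8.5 cy -2.0 zc 29.4 tilt 0.354
t 20.62 tcp [498.2 -52.2 107.3] rot [-1.209 -0.005 -1.603] F [ 4.9  1.4 -2. ] gap 24.6
 shift tool mm [-1.8  6.8 -3.4]
 rotvec [-0.0116  0.001   0.0049]  shift in target axes [-1.7  6.9 -3.3]
```

Request:
step_arm --moves '[[[20, -0.003, 0.003, -0.004, -0.011, 0, 0.005], [20, -0.001, 0.003, -0.003, -0.003, 0, 0.002], [20, 0, 0.003, -0.002, -0.003, 0, 0], [20, 0, 0, -0.001, 0, 0, 0]]]'

```text
time: 20.95
eef_pos: [499.5, -51.5, 100.9]
eef_rot: [-1.208, -0.005, -1.603]
ft_force: [6.6, 1.7, -4.8]
finger_gap: 24.2
```

```bash
python3 - <<'E'
from h import *
cplan(1,-10.,18.5,0.21,off=64.3,axoff=0.7)
E
```

```text
cell now: cx -7.2 cy -1.3 zc 23.0 tilt 0.355
t 20.95 tcp [499.5 -51.5 100.9] rot [-1.208 -0.005 -1.603] F [ 6.6  1.7 -4.8] gap 24.2
 shift tool mm [-0.9  3.9  5.5]
 rotvec [-0.1525  0.0012  0.0054]  shift in target axes [-0.9  3.   6. ]
```

```bash
python3 - <<'E'
from h import *
s=capture("side"); cv2.imwrite("pics/side15.png",s); crop(s,275,180,90,80,8,"pics/s15.png")
cplan(1,-10.,18.5,0.21,off=64.3,axoff=0.7)
E
```

```text
cell now: cx -7.3 cy -1.2 zc 23.0 tilt 0.355
t 21.00 tcp [499.4 -51.4 100.9] rot [-1.208 -0.005 -1.603] F [ 6.4 -0.  -2.2] gap 24.6
 shift tool mm [-0.9  3.9  5.6]
 rotvec [-0.1525  0.0012  0.0053]  shift in target axes [-0.9  3.   6.2]
```

View pics/s15.png

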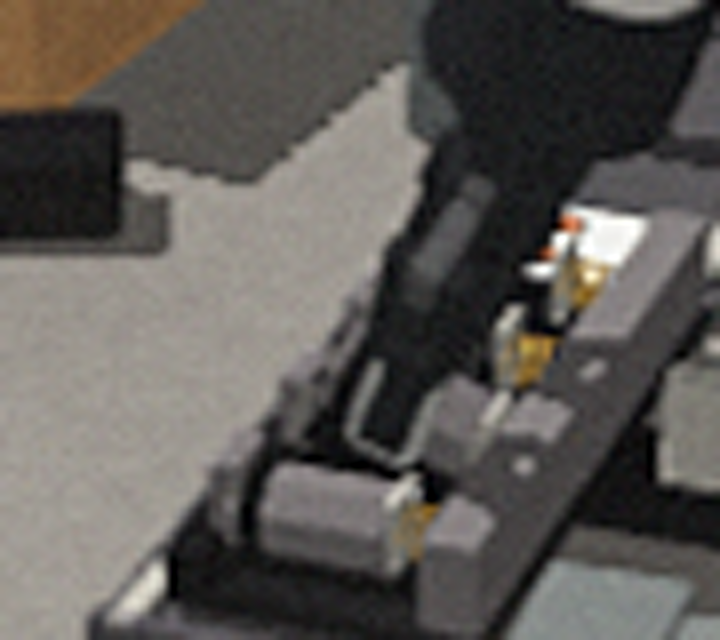

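Request:
step_arm --moves '[[[20, -0.001, 0.0015, 0.001, -0.072, 0, 0.005], [20, 0, 0.0015, 0.003, -0.075, 0, 0], [20, 0, 0, -0.001, 0, 0, 0]]]'

```text
time: 21.25
eef_pos: [505.3, -51.7, 100.0]
eef_rot: [-1.355, -0.003, -1.604]
ft_force: [7.8, -1.8, 1.6]
finger_gap: 24.6
```

```bash
python3 - <<'E'
from h import *
cplan(1,-9,13.3,0.0,off=64.3,axoff=0.7)
E
```

```text
cell now: cx -10.5 cy -1.2 zc 19.3 tilt 0.214
t 21.25 tcp [505.3 -51.7 100. ] rot [-1.355 -0.003 -1.604] F [ 7.8 -1.8  1.6] gap 24.6
 shift tool mm [-1.   7.5 13.9]
 rotvec [-0.2157 -0.0014  0.0033]  shift in target axes [-1.   4.4 15.2]
```

Request:
step_arm --moves '[[[20, -0.001, 0.0025, 0.004, -0.07, 0, 0.003], [20, 0, 0.002, 0.0042, -0.07, 0, 0], [20, 0, 0.002, 0.004, -0.07, 0, 0], [20, 0, 0, 0, 0, 0, 0]]]'

```text
time: 21.58
eef_pos: [521.7, -51.6, 95.7]
eef_rot: [-1.567, -0.002, -1.605]
ft_force: [4.9, -0.7, 0.0]
finger_gap: 25.0
```

```bash
python3 - <<'E'
from h import *
cplan(1,-1.5,13.,0.0,off=64.3,axoff=0.7)
s=capture("side"); cv2.imwrite("pics/side16.png",s); crop(s,275,180,90,80,8,"pics/s16.png")
E
```

```text
cell now: cx -7.6 cy -0.5 zc 13.4 tilt 0.004
t 21.58 tcp [521.7 -51.6  95.7] rot [-1.567 -0.002 -1.605] F [ 4.9 -0.7  0. ] gap 25.0
 shift tool mm [-0.4  0.5  6.3]
 rotvec [-0.0037 -0.0026  0.0021]  shift in target axes [-0.4  0.4  6.3]
```

View pics/s16.png

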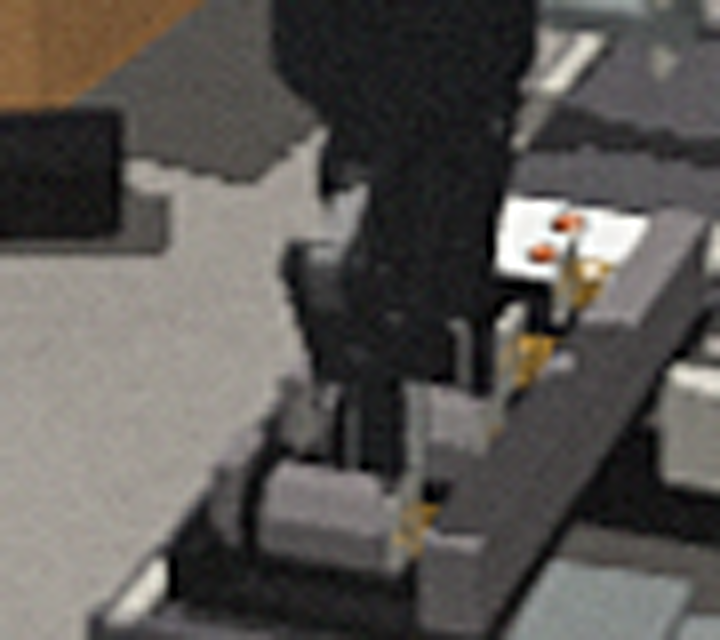

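Request:
step_arm --moves '[[[20, 0, 0, 0.003, 0, 0, 0], [20, 0, 0, 0.002, 0, 0, 0], [45, 0, 0, 0, 0, 0, 0], [45, 0, -0.001, 0, 0, 0, 0], [45, 0, -0.001, 0, 0, 0, 0], [45, 0, 0, 0, 0, 0, 0]]]'

```text
time: 22.13
eef_pos: [523.3, -50.9, 95.4]
eef_rot: [-1.574, -0.0, -1.604]
ft_force: [0.0, -0.3, -0.3]
finger_gap: 38.5
```

```bash
python3 - <<'E'
from h import *
cplan(1,-1.5,13.,0.0,off=64.3,axoff=0.7)
E
```

```text
cell now: cx -6.4 cy 0.4 zc 13.1 tilt -0.003
t 22.13 tcp [523.3 -50.9  95.4] rot [-1.574 -0.    -1.604] F [ 0.  -0.3 -0.3] gap 38.5
 shift tool mm [0.4 0.1 4.7]
 rotvec [ 0.0034 -0.0012  0.0003]  shift in target axes [0.4 0.1 4.7]
```

Lift and go towards cell A.

Request:
step_arm --moves '[[[45, 0, -0.01, 0, 0, 0, 0], [45, 0, -0.03, 0, 0, 0, 0], [45, 0, -0.035, 0, 0, 0, 0], [45, 0, -0.035, 0, 0, 0, 0], [45, 0, -0.03, 0, 0, 0, 0], [56, -0.035, -0.01, 0.007, 0, 0, 0], [56, -0.04, 0, 0.008, 0, 0, 0], [56, -0.04, 0, 0.008, 0, 0, 0], [56, -0.04, 0, 0.008, 0, 0, 0], [56, -0.04, 0, 0.008, 0, 0, 0], [56, -0.04, 0, 0.008, 0, 0, 0], [56, -0.04, 0, 0.008, 0, 0, 0], [56, 0, 0, 0, 0, 0, 0]]]'

```text
time: 23.22
eef_pos: [586.0, 229.2, 262.5]
eef_rot: [-1.575, 0.003, -1.614]
ft_force: [-0.2, -0.9, -0.9]
finger_gap: 47.8
```

```bash
python3 - <<'E'
from h import *
plan([603.5,320.4,150],-0.079-np.pi/2)
s=capture("side"); cv2.imwrite("pics/side17.png",s); crop(s,275,180,90,80,8,"pics/s17.png"); crop(s,195,270,150,95,5,"pics/s17b.png")
E
```

```text
t 23.22 tcp [586.  229.2 262.5] rot [-1.575  0.003 -1.614] F [-0.2 -0.9 -0.9] gap 47.8
 shift tool mm [-91.6 112.7  13.9]
 rotvec [ 0.0041  0.0354 -0.0026]  shift in target axes [-92.3 112.5  10.2]
```

View pics/s17.png

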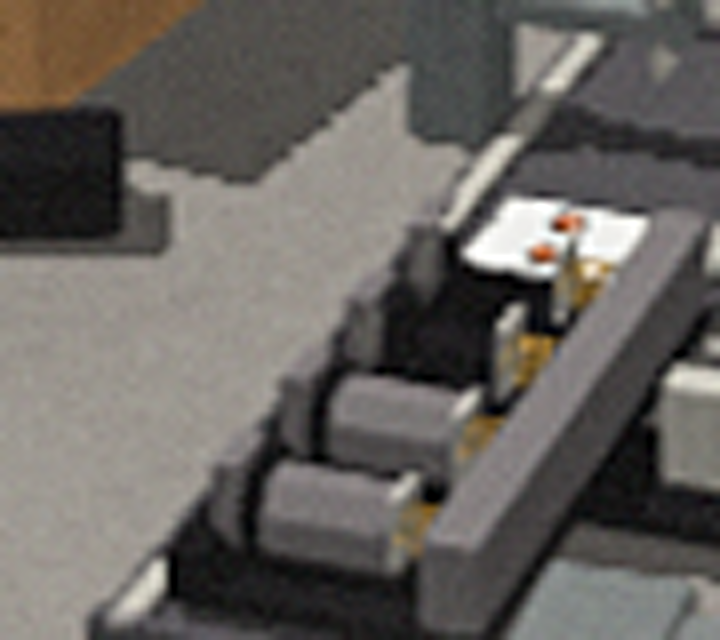

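View pics/s17b.png

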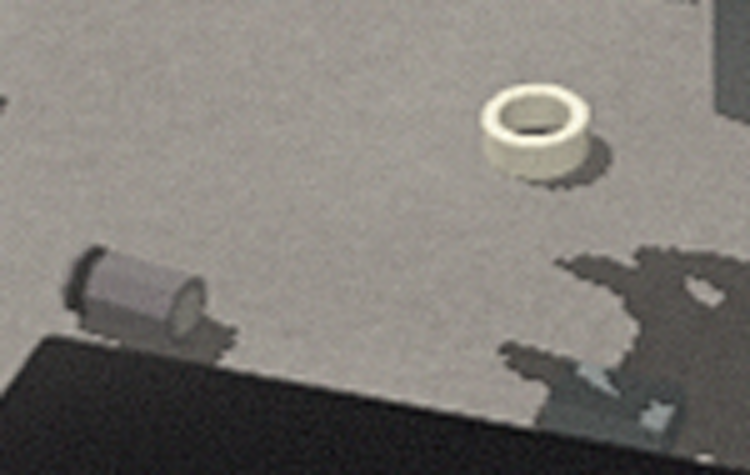

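Request:
step_arm --moves '[[[56, -0.03, 0.02, 0.004, 0.004, 0.035, 0], [56, -0.03, 0.025, 0.004, 0, 0, 0], [56, -0.025, 0.025, 0.002, 0, 0, 0], [56, -0.007, 0.025, 0, 0, 0, 0], [56, 0, 0.02, 0, 0, 0, 0], [56, 0, 0.01, 0, 0, 0, 0], [56, 0, 0, 0, 0, 0, 0], [56, 0, 0, 0, 0, 0, 0]]]'

```text
time: 23.93
eef_pos: [603.0, 314.7, 138.5]
eef_rot: [-1.568, -0.004, -1.655]
ft_force: [0.1, 0.0, 1.2]
finger_gap: 47.7
```

```bash
python3 - <<'E'
from h import *
plan([603.5,320.4,76],-0.079-np.pi/2)
E
```

```text
t 23.93 tcp [603.  314.7 138.5] rot [-1.568 -0.004 -1.655] F [0.1 0.  1.2] gap 47.7
 shift tool mm [-6.  62.5 -0.1]
 rotvec [-0.0024 -0.0047  0.0036]  shift in target axes [-5.8 62.5  0.1]
```

Request:
step_arm --moves '[[[56, -0.006, 0.015, 0, -0.002, -0.005, 0.003], [56, 0, 0.018, 0, 0, 0, 0], [56, 0, 0.014, 0, 0, 0, 0], [56, 0, 0.008, 0, 0, 0, 0], [56, 0, 0, 0, 0, 0, 0], [56, 0, 0, 0, 0, 0, 0]]]'

```text
time: 24.43
eef_pos: [609.3, 317.0, 91.6]
eef_rot: [-1.559, 0.003, -1.655]
ft_force: [0.6, 0.3, -0.4]
finger_gap: 48.0
```

```bash
python3 - <<'E'
from h import *
plan([603.5,320.4,76],-0.079-np.pi/2)
s=capture("side"); cv2.imwrite("pics/side18.png",s); crop(s,180,230,130,110,6,"pics/s18.png")
E
```

```text
t 24.43 tcp [609.3 317.   91.6] rot [-1.559  0.003 -1.655] F [ 0.6  0.3 -0.4] gap 48.0
 shift tool mm [-2.8 15.5 -6.2]
 rotvec [-0.0114 -0.0051 -0.0029]  shift in target axes [-2.9 15.6 -6. ]
```

View pics/s18.png

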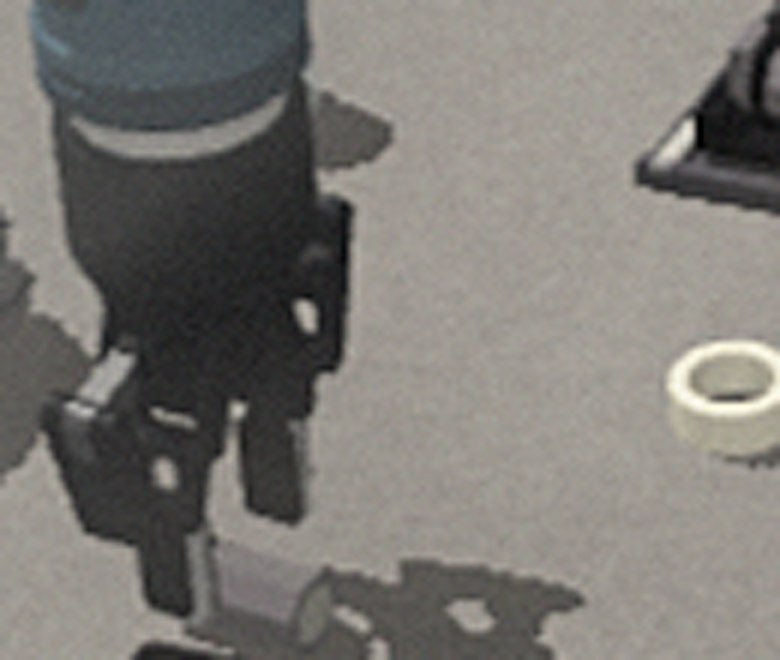

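Request:
step_arm --moves '[[[56, -0.003, 0.006, -0.006, -0.011, -0.005, -0.003], [56, 0, 0.006, 0, 0, 0, 0], [56, 0, 0.002, 0, 0, 0, 0], [56, 0, 0, 0, 0, 0, 0], [56, 0, 0, 0, 0, 0, 0]]]'

```text
time: 24.9
eef_pos: [604.4, 321.5, 79.4]
eef_rot: [-1.568, 0.001, -1.649]
ft_force: [-0.3, 0.7, 0.3]
finger_gap: 47.9
```

```bash
python3 - <<'E'
from h import *
plan([603.5,320.4,76],-0.079-np.pi/2)
E
```

```text
t 24.90 tcp [604.4 321.5  79.4] rot [-1.568e+00  1.000e-03 -1.649e+00] F [-0.3  0.7  0.3] gap 47.9
 shift tool mm [ 1.1  3.4 -0.8]
 rotvec [-0.0032  0.0007 -0.0012]  shift in target axes [ 1.1  3.4 -0.8]
```

Request:
step_arm --moves '[[[56, 0.001, 0.003, -0.001, -0.003, 0, 0], [56, 0, 0, 0, 0, 0, 0], [20, 0, 0, 0, 0, 0, 0], [20, 0, 0, 0, 0, 0, 0], [20, 0, 0, 0, 0, 0, 0], [20, 0, 0, 0, 0, 0, 0], [20, 0, 0, 0, 0, 0, 0], [20, 0, 0, 0, 0, 0, 0]]]' --force 50

```text
time: 25.57
eef_pos: [603.5, 320.6, 76.6]
eef_rot: [-1.57, 0.001, -1.649]
ft_force: [-0.7, 0.4, -1.1]
finger_gap: 24.7
```

```bash
python3 - <<'E'
from h import *
plan([603.5,320.4,76],-0.079-np.pi/2)
E
```

```text
t 25.57 tcp [603.5 320.6  76.6] rot [-1.570e+00  1.000e-03 -1.649e+00] F [-0.7  0.4 -1.1] gap 24.7
 shift tool mm [0.2 0.6 0. ]
 rotvec [-0.0006  0.0008 -0.0014]  shift in target axes [0.2 0.6 0. ]
```

Request:
step_arm --moves '[[[20, 0, -0.02, 0, 0, 0, 0], [20, 0, -0.03, 0, 0, 0, 0], [20, 0, -0.03, 0, 0, 0, 0], [20, 0, -0.03, 0, 0, 0, 0], [20, 0, -0.03, 0, 0, 0, 0], [20, 0, -0.02, 0, 0, -0.04, 0], [20, 0, 0, 0, 0, 0, 0], [20, 0, 0, 0, 0, 0, 0]]]'

```text
time: 26.23
eef_pos: [601.4, 319.5, 239.3]
eef_rot: [-1.578, -0.002, -1.609]
ft_force: [-0.2, 1.5, -1.4]
finger_gap: 24.6
```

```bash
python3 - <<'E'
from h import *
cplan(2,14,110,0.35,off=63.6,axoff=1.5)
E
```

```text
cell now: cx 60.5 cy 424.9 zc 157.7 tilt -0.007
t 26.23 tcp [601.4 319.5 239.3] rot [-1.578 -0.002 -1.609] F [-0.2  1.5 -1.4] gap 24.6
 shift tool mm [425.3  53.2 -65.6]
 rotvec [ 0.3573 -0.0059  0.0026]  shift in target axes [425.   25.3 -82.4]
```

Request:
step_arm --moves '[[[20, 0.036, 0, -0.006, 0.005, -0.006, 0], [20, 0.037, 0, -0.006, 0, 0, 0], [20, 0.037, 0, -0.006, 0, 0, 0], [20, 0.037, 0, -0.006, 0, 0, 0], [20, 0.037, 0, -0.006, 0, 0, 0], [20, 0.037, 0, -0.006, 0, 0, 0], [20, 0.037, 0, -0.006, 0, 0, 0], [20, 0.037, 0, -0.006, 0, 0, 0], [20, 0.037, 0, -0.006, 0, 0, 0], [20, 0.037, 0, -0.006, 0, 0, 0], [20, 0.032, 0, -0.006, 0, 0, 0], [20, 0.02, 0, 0, 0, 0, 0], [20, 0, 0, 0, 0, 0, 0], [20, 0, 0, 0, 0, 0, 0]]]'

```text
time: 27.4
eef_pos: [505.4, -113.7, 215.2]
eef_rot: [-1.603, 0.004, -1.61]
ft_force: [0.7, -0.2, -0.6]
finger_gap: 24.8
```

```bash
python3 - <<'E'
from h import *
cplan(2,14,100,0.35,off=63.6,axoff=1.5)
E
```

```text
cell now: cx -23.4 cy -10.7 zc 133.6 tilt -0.032
t 27.40 tcp [ 505.4 -113.7  215.2] rot [-1.603  0.004 -1.61 ] F [ 0.7 -0.2 -0.6] gap 24.8
 shift tool mm [-10.9  37.6  14.7]
 rotvec [ 0.3819 -0.0081 -0.0032]  shift in target axes [-11.   40.4  -0.2]
```

Request:
step_arm --moves '[[[20, -0.01, 0, 0, 0.095, -0.008, 0], [20, 0, 0, 0, 0.095, 0, 0], [20, 0, 0, 0, 0.095, 0, 0], [20, 0, 0, 0, 0.09, 0, 0], [20, 0, 0.015, 0, 0, 0, 0], [20, 0, 0.01, 0, 0, 0, 0], [20, 0, 0, 0, 0, 0, 0], [20, 0, 0, 0, 0, 0, 0]]]'

```text
time: 28.07
eef_pos: [511.0, -93.4, 182.6]
eef_rot: [-1.223, 0.013, -1.6]
ft_force: [-0.0, -0.2, 0.0]
finger_gap: 24.7
```

```bash
python3 - <<'E'
from h import *
cplan(2,14,60,0.35,off=63.6,axoff=1.5)
E
```

```text
cell now: cx 5.3 cy 10.3 zc 105.4 tilt 0.341
t 28.07 tcp [511.  -93.4 182.6] rot [-1.223  0.013 -1.6  ] F [-0.  -0.2  0. ] gap 24.7
 shift tool mm [10.1 45.5 -7.4]
 rotvec [ 0.0022 -0.0022 -0.0133]  shift in target axes [ 9.5 45.6 -7.5]
```

Request:
step_arm --moves '[[[20, 0.01, 0, 0, 0.002, 0, -0.013], [20, 0, 0.02, -0.003, 0, 0, 0], [20, 0, 0.015, -0.003, 0, 0, 0], [20, 0, 0.007, -0.002, 0, 0, 0], [20, 0, 0, 0, 0, 0, 0], [20, 0, 0, 0, 0, 0, 0]]]'

```text
time: 28.57
eef_pos: [519.8, -104.2, 141.1]
eef_rot: [-1.218, -0.003, -1.601]
ft_force: [0.8, 0.0, -0.0]
finger_gap: 25.0
```

```bash
python3 - <<'E'
from h import *
cplan(2,13,41,0.35,off=63.6,axoff=1.5)
s=capture("side"); cv2.imwrite("pics/side19.png",s); crop(s,285,170,90,80,8,"pics/s19.png")
E
```

```text
cell now: cx 14.6 cy -1.2 zc 63.9 tilt 0.345
t 28.57 tcp [ 519.8 -104.2  141.1] rot [-1.218 -0.003 -1.601] F [ 0.8  0.  -0. ] gap 25.0
 shift tool mm [-1.1 20.9 -9.3]
 rotvec [-0.0024  0.002   0.0025]  shift in target axes [-1.1 20.9 -9.2]
```

View pics/s19.png

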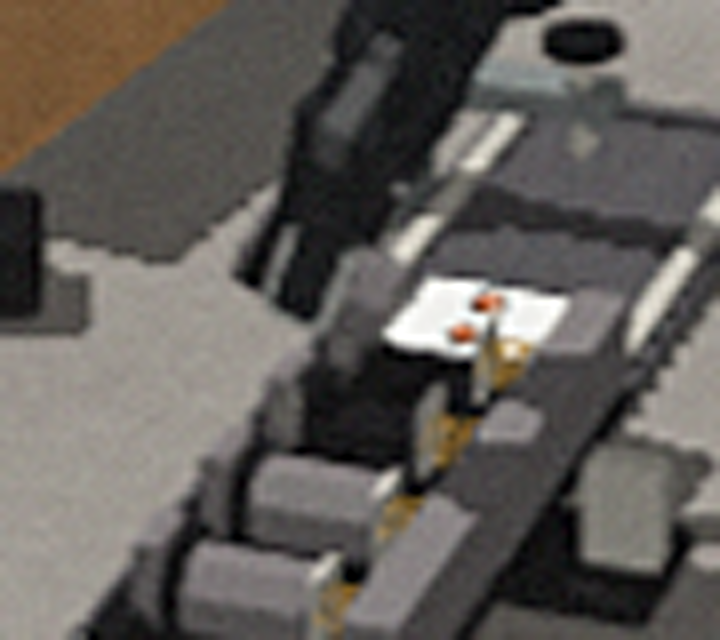

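Request:
step_arm --moves '[[[20, -0.001, 0.009, -0.004, -0.003, 0, 0.002], [20, 0, 0.007, -0.003, -0.003, 0, 0], [20, 0, 0.003, -0.002, -0.002, 0, 0], [20, 0, 0, 0, 0, 0, 0], [20, 0, 0, 0, 0, 0, 0]]]'

```text
time: 29.03
eef_pos: [518.8, -103.8, 120.7]
eef_rot: [-1.224, -0.003, -1.6]
ft_force: [-0.3, -0.5, 0.1]
finger_gap: 24.9
```

```bash
python3 - <<'E'
from h import *
cplan(2,4,38,0.35,off=63.6,axoff=1.5)
E
```

```text
cell now: cx 13.3 cy -0.9 zc 43.4 tilt 0.340
t 29.03 tcp [ 518.8 -103.8  120.7] rot [-1.224 -0.003 -1.6  ] F [-0.3 -0.5  0.1] gap 24.9
 shift tool mm [ -0.8   1.9 -10.8]
 rotvec [0.0027 0.0027 0.0022]  shift in target axes [ -0.7   1.9 -10.8]
```

Request:
step_arm --moves '[[[20, -0.001, 0.003, -0.004, 0.002, 0.002, 0.002], [20, 0, 0, -0.004, 0, 0, 0], [20, 0, 0, -0.003, 0, 0, 0], [20, 0, 0, 0, 0, 0, 0], [20, 0, 0, 0, 0, 0, 0]]]'

```text
time: 29.45
eef_pos: [512.1, -104.1, 117.2]
eef_rot: [-1.212, -0.004, -1.603]
ft_force: [1.2, -0.3, 0.2]
finger_gap: 24.8
```

```bash
python3 - <<'E'
from h import *
cplan(2,-11,38,0.35,off=63.6,axoff=1.5)
E
```

```text
cell now: cx 7.4 cy -1.5 zc 40.1 tilt 0.351
t 29.45 tcp [ 512.1 -104.1  117.2] rot [-1.212 -0.004 -1.603] F [ 1.2 -0.3  0.2] gap 24.8
 shift tool mm [ -1.2  -4.5 -17.4]
 rotvec [-0.0086  0.0009  0.0039]  shift in target axes [ -1.2  -4.3 -17.4]
```

Request:
step_arm --moves '[[[20, -0.001, 0.001, -0.004, -0.008, 0, 0.004], [20, 0, 0, -0.004, 0, 0, 0], [20, 0, -0.001, -0.004, -0.002, 0, 0], [20, 0, 0, 0, 0, 0, 0]]]'

```text
time: 29.78
eef_pos: [502.5, -103.8, 114.7]
eef_rot: [-1.217, -0.002, -1.602]
ft_force: [3.2, 0.1, 0.5]
finger_gap: 24.9
```

```bash
python3 - <<'E'
from h import *
cplan(2,-11,38,0.35,off=63.6,axoff=1.5)
E
```

```text
cell now: cx -2.6 cy -1.3 zc 37.6 tilt 0.346
t 29.78 tcp [ 502.5 -103.8  114.7] rot [-1.217 -0.002 -1.602] F [3.2 0.1 0.5] gap 24.9
 shift tool mm [-1.2 -3.3 -7.5]
 rotvec [-0.0036  0.0007  0.0021]  shift in target axes [-1.2 -3.3 -7.5]
```

Request:
step_arm --moves '[[[20, -0.001, -0.002, -0.004, -0.003, 0, 0.002], [20, 0, -0.001, -0.004, -0.002, 0, 0], [20, 0, -0.001, -0.002, -0.002, 0, 0], [20, 0, 0, -0.001, 0, 0, 0]]]'

```text
time: 30.12
eef_pos: [491.8, -103.0, 116.0]
eef_rot: [-1.22, -0.002, -1.603]
ft_force: [6.0, 0.9, -0.2]
finger_gap: 24.7
```

```bash
python3 - <<'E'
from h import *
cplan(2,-11,34,0.35,off=63.6,axoff=1.5)
s=capture("side"); cv2.imwrite("pics/side20.png",s); crop(s,285,170,90,80,8,"pics/s20.png")
E
```

```text
cell now: cx -13.5 cy -0.9 zc 38.8 tilt 0.344
t 30.12 tcp [ 491.8 -103.   116. ] rot [-1.22  -0.002 -1.603] F [ 6.   0.9 -0.2] gap 24.7
 shift tool mm [-0.8  5.4  0.8]
 rotvec [-0.0011 -0.0002  0.0018]  shift in target axes [-0.7  5.4  0.8]
```

View pics/s20.png

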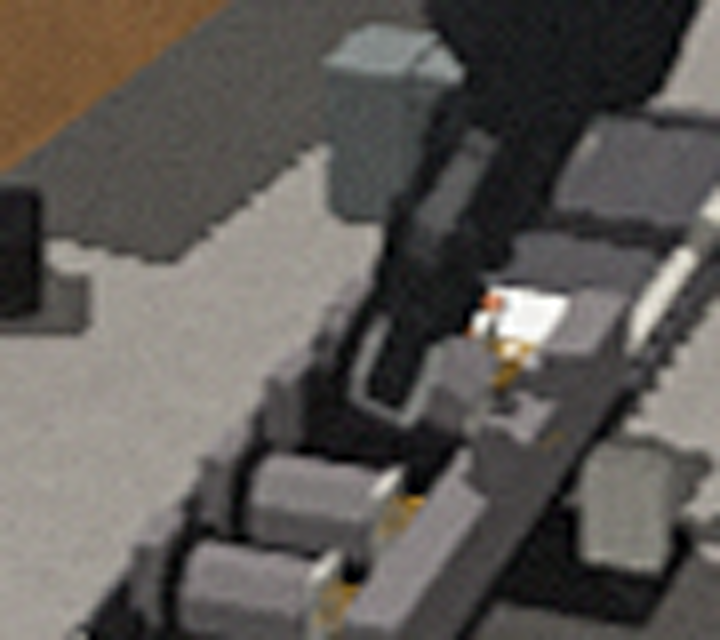

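Request:
step_arm --moves '[[[20, -0.001, 0.003, 0, -0.003, 0, 0.002], [20, 0, 0.003, 0, -0.003, 0, 0], [20, 0, 0, 0, 0, 0, 0]]]'

```text
time: 30.42
eef_pos: [497.1, -103.8, 113.8]
eef_rot: [-1.216, -0.004, -1.605]
ft_force: [4.9, -0.7, -1.1]
finger_gap: 24.7
```

```bash
python3 - <<'E'
from h import *
cplan(2,-10.5,28,0.35,off=63.6,axoff=1.5)
E
```

```text
cell now: cx -7.9 cy -1.6 zc 36.6 tilt 0.348
t 30.42 tcp [ 497.1 -103.8  113.8] rot [-1.216 -0.004 -1.605] F [ 4.9 -0.7 -1.1] gap 24.7
 shift tool mm [-1.4  7.2 -5.2]
 rotvec [-0.0049 -0.0008  0.0041]  shift in target axes [-1.3  7.2 -5.1]
```

Request:
step_arm --moves '[[[20, -0.002, 0, -0.004, -0.006, 0, 0.004], [20, 0, 0.002, -0.003, -0.003, 0, 0], [20, 0, 0.003, -0.002, -0.003, 0, 0.002], [20, 0, 0.002, -0.002, -0.002, 0, 0], [20, 0, 0, -0.001, 0, 0, 0]]]'

```text
time: 30.83
eef_pos: [495.1, -104.9, 109.7]
eef_rot: [-1.211, -0.005, -1.606]
ft_force: [5.4, 1.5, -1.7]
finger_gap: 24.8
```

```bash
python3 - <<'E'
from h import *
cplan(2,-10.,21.5,0.35,off=63.6,axoff=1.5)
E
```

```text
cell now: cx -9.6 cy -3.0 zc 32.7 tilt 0.352
t 30.83 tcp [ 495.1 -104.9  109.7] rot [-1.211 -0.005 -1.606] F [ 5.4  1.5 -1.7] gap 24.8
 shift tool mm [-2.6 10.3 -3.7]
 rotvec [-0.0094 -0.0014  0.0061]  shift in target axes [-2.6 10.3 -3.6]
```

Request:
step_arm --moves '[[[20, -0.004, 0.003, -0.003, -0.009, 0, 0.006], [20, -0.001, 0.003, -0.003, -0.003, 0, 0.002], [20, -0.001, 0.003, -0.003, -0.003, 0, 0], [20, 0, 0.002, -0.002, -0.002, 0, 0], [20, 0, 0, -0.001, 0, 0, 0]]]'

```text
time: 31.25
eef_pos: [496.4, -103.3, 103.3]
eef_rot: [-1.205, -0.008, -1.607]
ft_force: [7.1, 1.7, -2.7]
finger_gap: 24.8
```

```bash
python3 - <<'E'
from h import *
cplan(2,-10.,21.5,0.35,off=63.6,axoff=1.5)
E
```

```text
cell now: cx -8.0 cy -1.5 zc 26.4 tilt 0.357
t 31.25 tcp [ 496.4 -103.3  103.3] rot [-1.205 -0.008 -1.607] F [ 7.1  1.7 -2.7] gap 24.8
 shift tool mm [-1.   3.9 -2.7]
 rotvec [-0.0153 -0.0014  0.0091]  shift in target axes [-0.9  3.9 -2.6]
```

Request:
step_arm --moves '[[[20, -0.002, 0.003, -0.003, -0.015, 0, 0.009], [20, -0.001, 0.003, -0.002, -0.003, 0, 0.002], [20, 0, 0, -0.001, 0, 0, 0]]]'

```text
time: 31.5
eef_pos: [496.9, -102.4, 99.1]
eef_rot: [-1.213, -0.002, -1.605]
ft_force: [6.2, 1.8, -4.1]
finger_gap: 24.5
```

```bash
python3 - <<'E'
from h import *
cplan(2,-10.,18.5,0.21,off=63.6,axoff=1.5)
E
```

```text
cell now: cx -8.0 cy -0.1 zc 22.1 tilt 0.350
t 31.50 tcp [ 496.9 -102.4   99.1] rot [-1.213 -0.002 -1.605] F [ 6.2  1.8 -4.1] gap 24.5
 shift tool mm [0.  3.1 6.3]
 rotvec [-0.1474 -0.0015  0.0028]  shift in target axes [0.  2.2 6.6]
```

Request:
step_arm --moves '[[[20, 0, 0.0013, 0.002, -0.072, 0, 0.003], [20, 0, 0.0013, 0.003, -0.075, 0, 0], [20, 0, 0, -0.001, 0, 0, 0]]]'

```text
time: 31.75
eef_pos: [503.0, -103.5, 99.3]
eef_rot: [-1.36, -0.002, -1.608]
ft_force: [7.6, -0.9, 0.1]
finger_gap: 24.5
```

```bash
python3 - <<'E'
from h import *
cplan(2,-9,13.3,0.0,off=63.6,axoff=1.5)
s=capture("side"); cv2.imwrite("pics/side21.png",s); crop(s,285,170,90,80,8,"pics/s21.png")
E
```

```text
cell now: cx -10.7 cy -1.1 zc 19.4 tilt 0.209
t 31.75 tcp [ 503.  -103.5   99.3] rot [-1.36  -0.002 -1.608] F [ 7.6 -0.9  0.1] gap 24.5
 shift tool mm [-1.   7.4 13.8]
 rotvec [-0.2106 -0.0051  0.0024]  shift in target axes [-0.9  4.4 15. ]
```

View pics/s21.png

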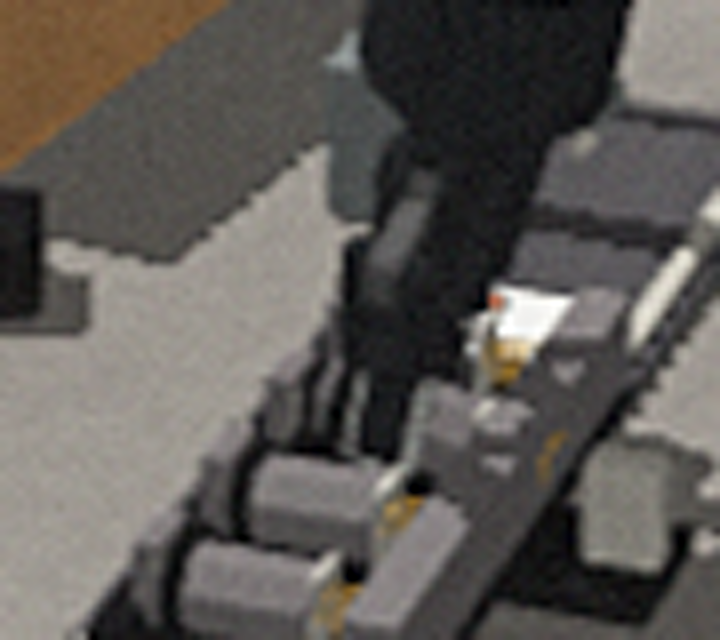

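Request:
step_arm --moves '[[[20, -0.001, 0.0025, 0.004, -0.07, -0.005, 0.003], [20, 0, 0.002, 0.0042, -0.07, 0, 0], [20, 0, 0.002, 0.004, -0.068, 0, 0], [20, 0, 0, 0, 0, 0, 0]]]'

```text
time: 32.13
eef_pos: [518.4, -103.5, 95.5]
eef_rot: [-1.567, -0.002, -1.604]
ft_force: [5.9, -1.0, -0.9]
finger_gap: 24.7
```

```bash
python3 - <<'E'
from h import *
cplan(2,-1.5,13.,0.0,off=63.6,axoff=1.5)
s=capture("side"); cv2.imwrite("pics/side22.png",s); crop(s,285,170,90,80,8,"pics/s22.png")
E
```

```text
cell now: cx -8.3 cy -0.5 zc 13.9 tilt 0.004
t 32.13 tcp [ 518.4 -103.5   95.5] rot [-1.567 -0.002 -1.604] F [ 5.9 -1.  -0.9] gap 24.7
 shift tool mm [-0.4  1.   7.1]
 rotvec [-0.0042 -0.0015  0.0025]  shift in target axes [-0.4  0.9  7.1]
```

View pics/s22.png

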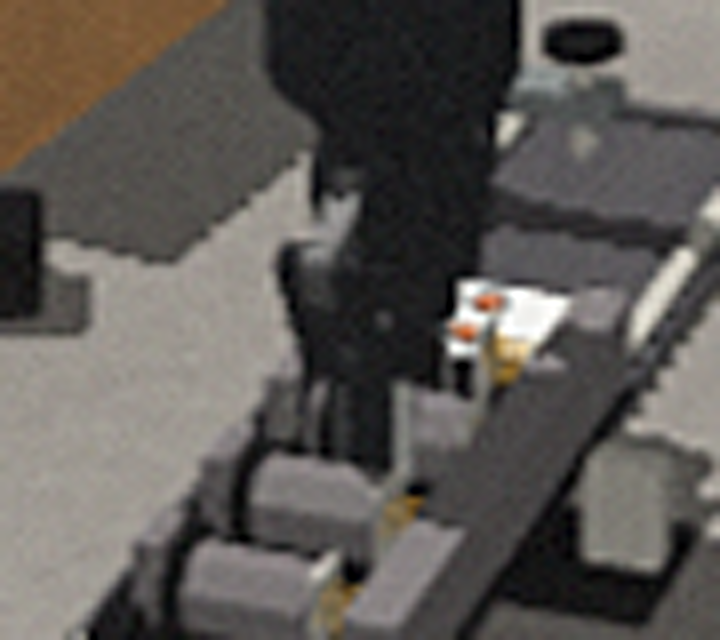

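Request:
step_arm --moves '[[[20, 0, 0.001, 0.003, 0, 0, 0], [20, 0, 0, 0.002, 0, 0, 0], [45, 0, 0, 0, 0, 0, 0], [45, 0, -0.001, 0, 0, 0, 0], [45, 0, -0.001, 0, 0, 0, 0], [45, 0, 0, 0, 0, 0, 0]]]'

```text
time: 32.68
eef_pos: [520.3, -102.7, 94.8]
eef_rot: [-1.572, -0.001, -1.603]
ft_force: [0.2, -0.2, 0.9]
finger_gap: 38.6
```

```bash
python3 - <<'E'
from h import *
cplan(2,-1.5,13.,0.0,off=63.6,axoff=1.5)
E
```

```text
cell now: cx -6.8 cy 0.4 zc 13.2 tilt -0.001
t 32.68 tcp [ 520.3 -102.7   94.8] rot [-1.572e+00 -1.000e-03 -1.603e+00] F [ 0.2 -0.2  0.9] gap 38.6
 shift tool mm [0.4 0.2 5.2]
 rotvec [ 0.0012 -0.0003  0.0006]  shift in target axes [0.4 0.2 5.2]
```

Request:
step_arm --moves '[[[45, 0, -0.01, 0, 0, 0, 0], [45, 0, -0.03, 0, 0, 0, 0], [45, 0, -0.035, 0, 0, 0, 0], [45, 0, -0.035, 0, 0, 0, 0], [45, 0, -0.035, 0, 0, 0, 0], [45, -0.03, -0.03, -0.03, 0, 0, 0], [45, -0.03, 0, -0.03, 0, 0, 0], [45, -0.03, 0, -0.03, 0, 0, 0], [45, -0.03, 0, -0.03, 0, 0, 0], [45, 0, 0, 0, 0, 0, 0], [45, 0, 0, 0, 0, 0, 0]]]'

```text
time: 33.6
eef_pos: [403.2, 17.2, 277.0]
eef_rot: [-1.575, 0.001, -1.607]
ft_force: [0.3, -0.1, 0.7]
finger_gap: 38.4
```

```bash
python3 - <<'E'
from h import *
s=capture("side"); cv2.imwrite("pics/side23.png",s); crop(s,270,140,130,110,6,"pics/s23.png")
t=capture("top"); cv2.imwrite("pics/top23.png",t); crop(t,320,190,200,100,4,"pics/t23.png")
print(sense()["eef_pos"])
E
```

```text
[403.95402053  16.39283739 276.57471272]
```

View pics/s23.png

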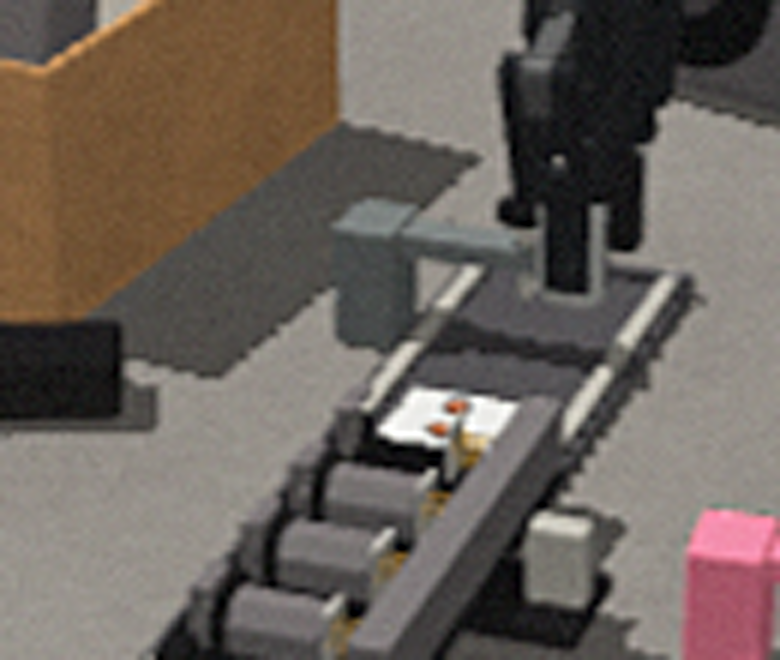

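View pics/t23.png

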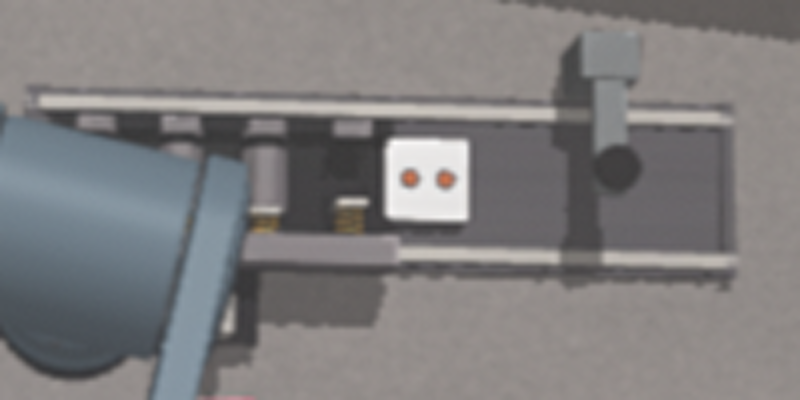

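View pics/top23.png

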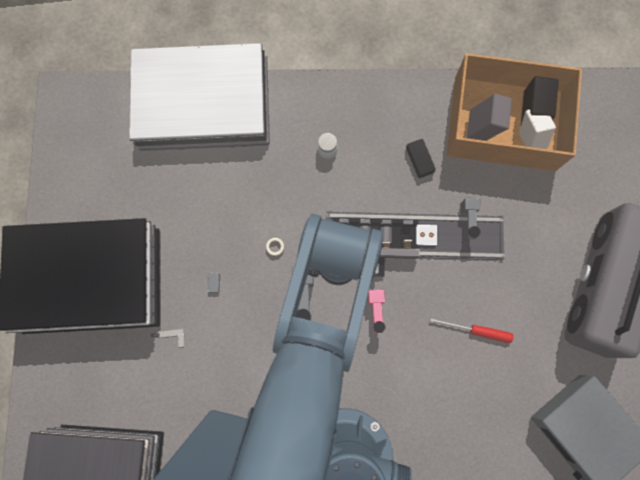

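View pics/side23.png

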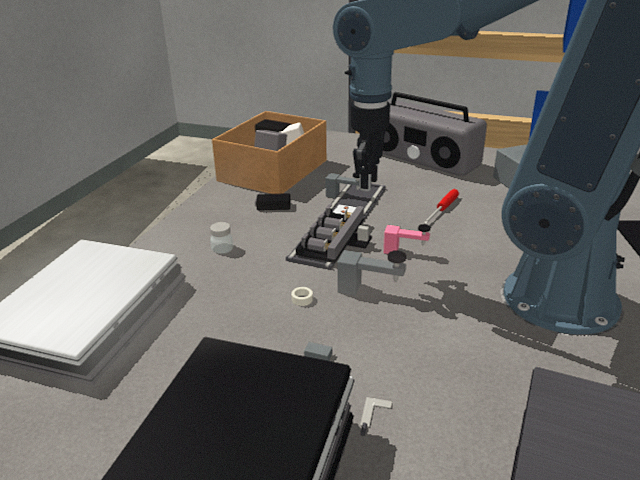

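View pics/top1.png

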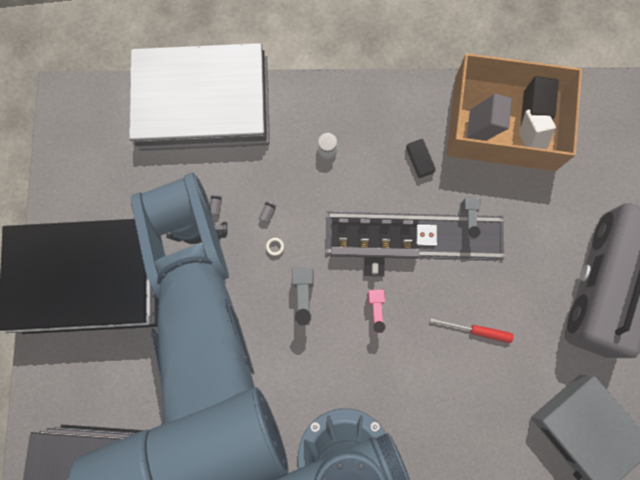

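```bash
cat > m.py <<'E'
from h import *
def cap(t):
    g=cv2.cvtColor(t,cv2.COLOR_BGR2GRAY)
    x0,y0=464,222
    m=(g[y0:246,x0:486]<72).astype(np.uint8)
    n,l,st,ce=cv2.connectedComponentsWithStats(m); i=1+np.argmax(st[1:,4]); c=ce[i]+[x0,y0]
    return c,st[i]
def spots(t,x0=415,x1=500):
    hsv=cv2.cvtColor(t,cv2.COLOR_BGR2HSV); m=((hsv[...,1]>90)&((hsv[...,0]<18)|(hsv[...,0]>170))).astype(np.uint8)
    mm=np.zeros_like(m); mm[222:248,x0:x1]=m[222:248,x0:x1]
    n,l,st,ce=cv2.connectedComponentsWithStats(cv2.dilate(mm,np.ones((2,2),np.uint8))); r=[]
    for i in range(1,n):
        xs,ys=[],[]
        b=st[i]; X0,Y0=b[0]-2,b[1]-2; sub=hsv[Y0:Y0+b[3]+4,X0:X0+b[2]+4,1].astype(float); w=np.clip(sub-60,0,None); yy,xx=np.mgrid[Y0:Y0+b[3]+4,X0:X0+b[2]+4]
        r.append(((w*xx).sum()/w.sum(),(w*yy).sum()/w.sum(),st[i,4]))
    return r
E
python3 - <<'E'
from m import *
for f in("top0","top1","top23"):
    t=cv2.imread(f"pics/{f}.png"); c,s=cap(t); print("cap",c.round(2),s,ray("top",*c,74).round(1))
    for u,v,a in spots(t): print(" spot",round(u,2),round(v,2),a,ray("top",u,v,19).round(1))
t=cv2.imread("pics/top1.png");s=cv2.imread("pics/side23.png")
crop(t,355,280,50,60,10,"pics/pt.png"); crop(s,310,160,90,60,8,"pics/ps.png")
E
```

```text
cap [473.57 231.65] [ 4  5 12 10 89] [ 520.6 -308.6   74. ]
 spot 421.91 234.09 15 [ 525.9 -194.1   19. ]
 spot 430.85 234.37 14 [ 525.1 -216.1   19. ]
cap [473.51 231.67] [ 4  5 12 10 90] [ 520.6 -308.5   74. ]
 spot 421.92 234.09 15 [ 525.9 -194.1   19. ]
 spot 430.86 234.37 14 [ 525.1 -216.1   19. ]
cap [473.57 231.71] [ 4  5 12 11 94] [ 520.5 -308.6   74. ]
 spot 422.02 234.05 16 [ 526.  -194.4   19. ]
 spot 430.92 234.35 14 [ 525.1 -216.3   19. ]
```

View pics/pt.png

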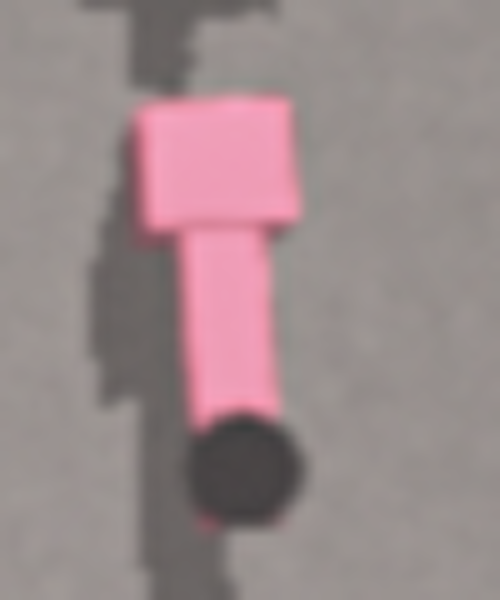

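View pics/ps.png

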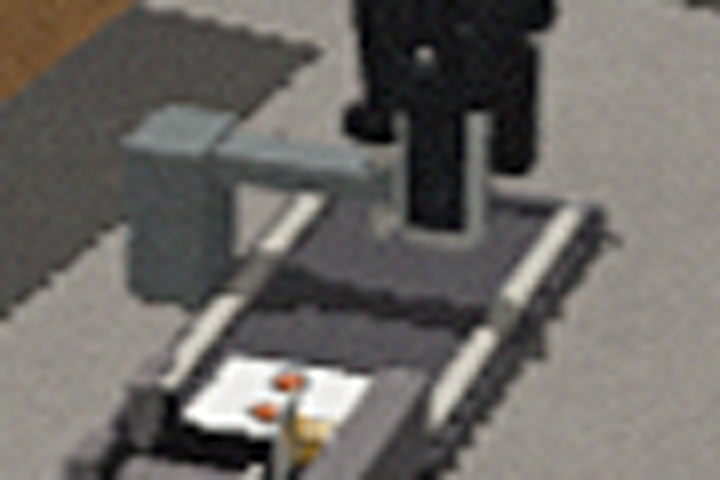

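```bash
python3 - <<'E'
from m import *
s=cv2.imread("pics/side0.png"); 
cv2.imwrite("pics/tip.png",cv2.resize(s[165:215,320:400],None,fx=10,fy=10,interpolation=cv2.INTER_CUBIC))
hsv=cv2.cvtColor(s,cv2.COLOR_BGR2HSV); m=((hsv[...,1]>110)&((hsv[...,0]<14)|(hsv[...,0]>170))).astype(np.uint8); m[:200]=0;m[220:]=0;m[:,:335]=0;m[:,355:]=0
n,l,st,ce=cv2.connectedComponentsWithStats(m)
for i in range(1,n): print(ce[i],st[i,4],ray("side",*ce[i],19).round(1))
print(proj("side",[522.2,-308.6,26]),proj("side",[522.2,-308.6,74]))
E
```

```text
[345.8 207.4] 5 [ 522.4 -212.2   19. ]
[342.5 211.5] 4 [ 523.7 -188.1   19. ]
[356.52656729 189.42505758] [356.73913933 173.24832921]
```

View pics/tip.png

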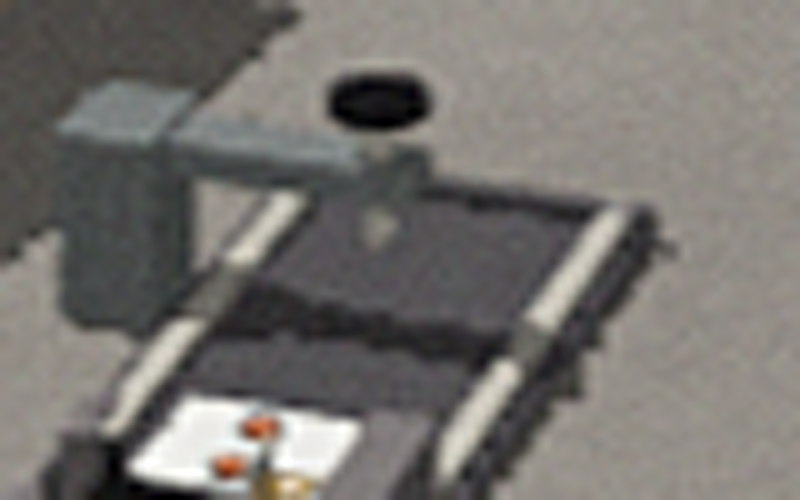

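```bash
python3 - <<'E'
from m import *
plan([438.2,-74.6,160],PSI-np.pi/2)
E
```

```text
t 33.70 tcp [404.   16.4 276.6] rot [-1.576  0.002 -1.608] F [-0.1  0.2  0.2] gap 38.2
 shift tool mm [ 89.9 116.2  38.2]
 rotvec [ 0.005  -0.0059 -0.0017]  shift in target axes [ 89.9 116.6  37.1]
```

Request:
step_arm --moves '[[[40, 0.03, 0.01, 0.013, 0.005, -0.006, 0], [40, 0.03, 0.02, 0.013, 0, 0, 0], [40, 0.02, 0.03, 0.01, 0, 0, 0], [40, 0.008, 0.03, 0, 0, 0, 0], [40, 0, 0.02, 0, 0, 0, 0], [40, 0, 0, 0, 0, 0, 0], [40, 0, 0, 0, 0, 0, 0]]]'

```text
time: 34.28
eef_pos: [444.4, -83.6, 164.8]
eef_rot: [-1.564, -0.001, -1.606]
ft_force: [-0.1, 0.1, 0.3]
finger_gap: 34.2
```

```bash
python3 - <<'E'
from m import *
plan([438.2,-74.6,99],PSI-np.pi/2)
s=capture("side"); crop(s,310,150,130,110,6,"pics/s24.png")
E
```

```text
t 34.28 tcp [444.4 -83.6 164.8] rot [-1.564e+00 -1.000e-03 -1.606e+00] F [-0.1  0.1  0.3] gap 34.2
 shift tool mm [-8.8 65.8 -7. ]
 rotvec [-0.0069 -0.0039  0.001 ]  shift in target axes [-8.8 65.8 -6.5]
```

View pics/s24.png

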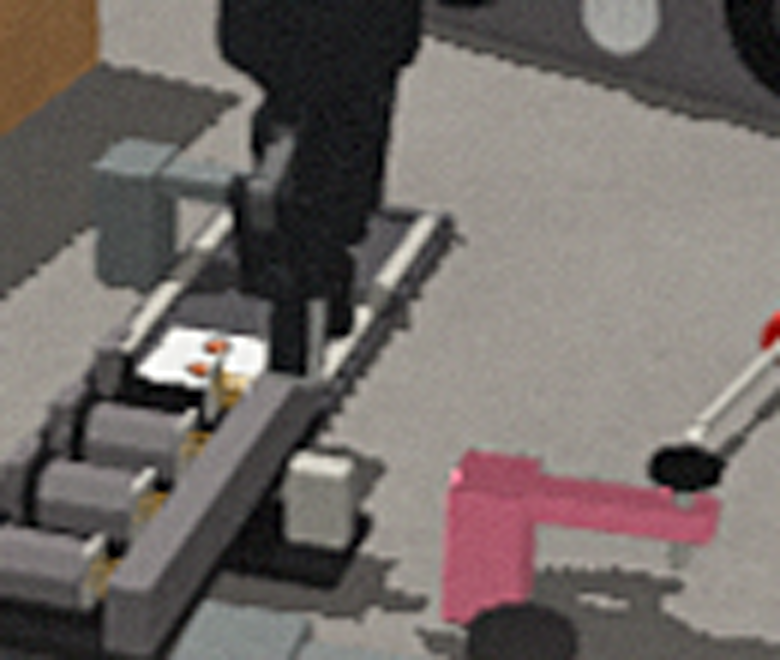

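Request:
step_arm --moves '[[[40, -0.009, 0, -0.007, -0.007, -0.004, 0], [40, 0, 0, 0, 0, 0, 0], [40, 0, 0.02, 0, 0, 0, 0], [40, 0, 0.01, 0, 0, 0, 0], [40, 0, 0, 0, 0, 0, 0], [40, 0, 0, 0, 0, 0, 0]]]'

```text
time: 34.83
eef_pos: [440.9, -73.2, 141.1]
eef_rot: [-1.561, -0.006, -1.598]
ft_force: [0.7, -0.2, 0.4]
finger_gap: 34.0
```

```bash
python3 - <<'E'
from m import *
plan([438.2,-74.6,99],PSI-np.pi/2)
E
```

```text
t 34.83 tcp [440.9 -73.2 141.1] rot [-1.561 -0.006 -1.598] F [ 0.7 -0.2  0.4] gap 34.0
 shift tool mm [ 1.2 42.1 -3. ]
 rotvec [-0.0097  0.0041  0.0055]  shift in target axes [ 1.5 42.1 -2.6]
```

Request:
step_arm --moves '[[[40, 0.0015, 0.01, -0.0025, -0.009, 0.004, 0.005], [40, 0, 0.015, -0.001, -0.002, 0, 0], [40, 0, 0.01, 0, -0.002, 0, 0], [40, 0, 0.006, 0, 0, 0, 0], [40, 0, 0, 0, 0, 0, 0], [40, 0, 0, 0, 0, 0, 0]]]'

```text
time: 35.33
eef_pos: [439.2, -75.4, 100.4]
eef_rot: [-1.571, -0.002, -1.602]
ft_force: [-0.1, -0.1, -0.2]
finger_gap: 34.1
```

```bash
python3 - <<'E'
from m import *
plan([438.2,-74.6,99],PSI-np.pi/2)
s=capture("side"); crop(s,310,150,130,110,6,"pics/s25.png")
E
```

```text
t 35.33 tcp [439.2 -75.4 100.4] rot [-1.571 -0.002 -1.602] F [-0.1 -0.1 -0.2] gap 34.1
 shift tool mm [-0.8  1.4 -1. ]
 rotvec [0.     0.0008 0.0019]  shift in target axes [-0.8  1.4 -1. ]
```

View pics/s25.png

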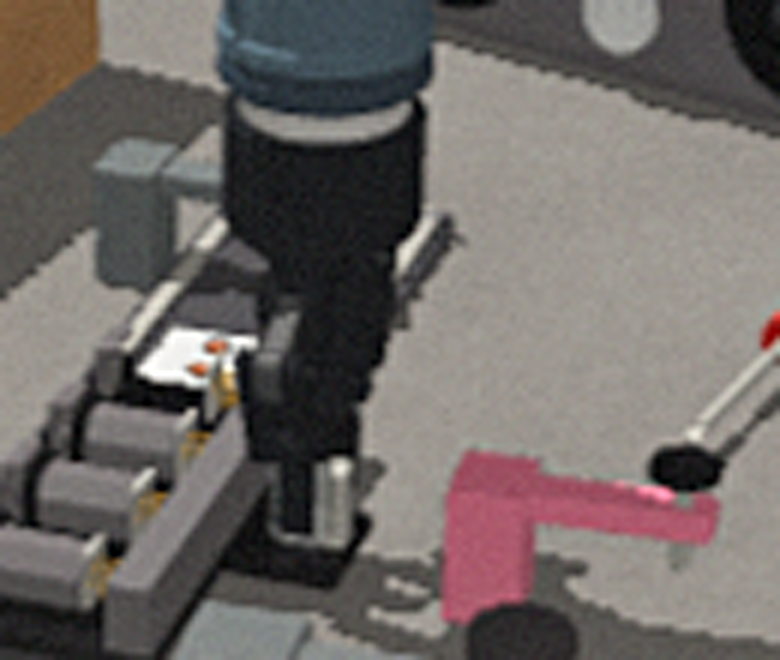

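Handle is between the fingers. Close with light force.

Request:
step_arm --moves '[[[5, 0, 0, 0, 0, 0, 0], [5, 0, 0, 0, 0, 0, 0], [5, 0, 0, 0, 0, 0, 0], [5, 0, 0, 0, 0, 0, 0], [5, 0, 0, 0, 0, 0, 0], [5, 0, 0, 0, 0, 0, 0]]]' --force 30

```text
time: 35.88
eef_pos: [439.4, -75.5, 101.1]
eef_rot: [-1.57, -0.002, -1.602]
ft_force: [0.5, -1.0, -4.3]
finger_gap: 13.2
```

```bash
python3 - <<'E'
from m import *
d=np.array([np.sin(PSI)*1,-np.cos(PSI),0]); p=sense()["eef_pos"]
plan(p+d*92.4,PSI-np.pi/2)
t=capture("top"); c,s=cap(t); print(c)
for u,v,a in spots(t): print(" spot",round(u,2),round(v,2),a,ray("top",u,v,19).round(1))
cv2.imwrite("pics/top26.png",t)
E
```

```text
t 35.88 tcp [439.4 -75.5 101.1] rot [-1.57  -0.002 -1.602] F [ 0.5 -1.  -4.3] gap 13.2
 shift tool mm [92.4  0.2 -0. ]
 rotvec [-0.0012  0.0005  0.0023]  shift in target axes [92.4  0.  -0. ]
[473.59340659 231.76923077]
 spot 422.03 234.03 16 [ 526.  -194.4   19. ]
 spot 430.94 234.38 14 [ 525.  -216.3   19. ]
```

Request:
step_arm --moves '[[[5, 0.01, 0, 0, 0, 0, 0], [5, 0.015, 0, 0, 0, 0, 0], [5, 0.015, 0, 0, 0, 0, 0], [5, 0.015, 0, 0, 0, 0, 0], [5, 0.015, 0, 0, 0, 0, 0], [5, 0.01, 0, 0, 0, 0, 0], [5, 0.005, 0, 0, 0, 0, 0], [5, 0, 0, 0, 0, 0, 0], [5, 0, 0, 0, 0, 0, 0]]]'

```text
time: 36.68
eef_pos: [436.7, -159.9, 101.1]
eef_rot: [-1.569, 0.005, -1.602]
ft_force: [1.1, 1.9, -1.6]
finger_gap: 13.5
```

```bash
python3 - <<'E'
from m import *
d=np.array([np.sin(PSI),-np.cos(PSI),0]); p=np.array([439.4,-75.5,101.1])
plan(p+d*92.4,PSI-np.pi/2)
t=capture("top"); 
for u,v,a in spots(t): print(" spot",round(u,2),round(v,2),a,ray("top",u,v,19).round(1))
cv2.imwrite("pics/top27.png",t); crop(t,400,190,110,80,6,"pics/t27.png")
s=capture("side"); cv2.imwrite("pics/side27.png",s);crop(s,310,150,90,80,8,"pics/s27.png")
E
```

```text
t 36.68 tcp [ 436.7 -159.9  101.1] rot [-1.569  0.005 -1.602] F [ 1.1  1.9 -1.6] gap 13.5
 shift tool mm [ 7.9 -0.   0. ]
 rotvec [-0.0015  0.0005 -0.0052]  shift in target axes [7.9 0.  0. ]
 spot 456.22 235.06 15 [ 523.1 -278.4   19. ]
 spot 465.46 235.17 11 [ 522.7 -301.1   19. ]
```

View pics/t27.png

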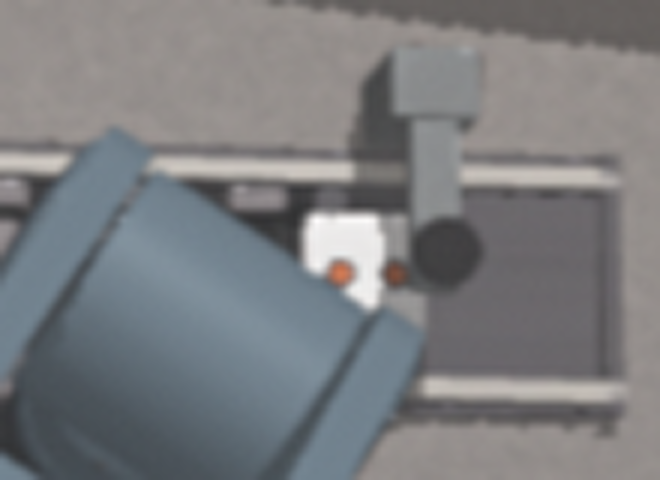

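View pics/s27.png

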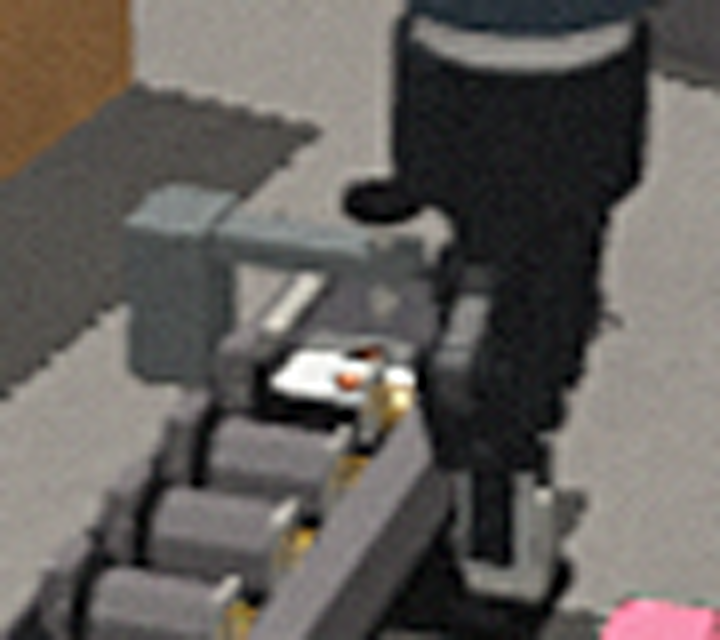

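Request:
step_arm --moves '[[[5, 0.005, 0, 0, 0, 0, 0], [5, 0.002, 0, 0, 0, 0, 0], [5, 0, 0, 0, 0, 0, 0], [5, 0, 0, 0, 0, 0, 0]]]'

```text
time: 37.12
eef_pos: [436.5, -165.8, 101.1]
eef_rot: [-1.57, 0.005, -1.599]
ft_force: [0.5, 1.0, -2.8]
finger_gap: 13.4
```

```bash
python3 - <<'E'
from m import *
d=np.array([np.sin(PSI),-np.cos(PSI),0]); p=np.array([439.4,-75.5,101.1])
plan(p+d*92.4,PSI-np.pi/2)
t=capture("top"); 
for u,v,a in spots(t): print(" spot",round(u,2),round(v,2),a,ray("top",u,v,19).round(1))
cv2.imwrite("pics/top28.png",t); 
s=capture("side"); cv2.imwrite("pics/side28.png",s);crop(s,335,170,50,40,15,"pics/s28.png")
E
```

```text
t 37.12 tcp [ 436.5 -165.8  101.1] rot [-1.57   0.005 -1.599] F [ 0.5  1.  -2.8] gap 13.4
 shift tool mm [ 2. -0.  0.]
 rotvec [-0.0011  0.0032 -0.0053]  shift in target axes [ 2. -0.  0.]
 spot 458.67 235.13 15 [ 522.9 -284.5   19. ]
 spot 466.98 235.45 4 [ 522.  -304.9   19. ]
```

View pics/s28.png

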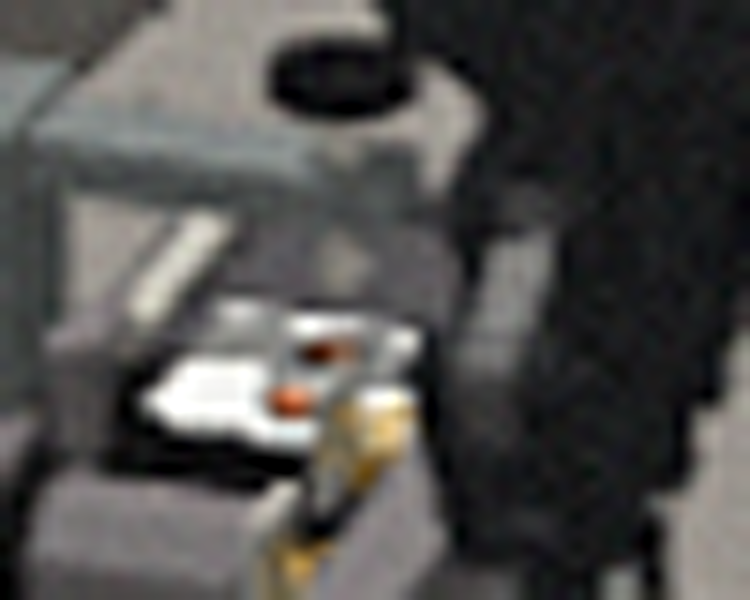

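```bash
python3 - <<'E'
from m import *
f=lambda p:((p-[335,170]+.5)*15).round()
for n,X in(("tip",[522,-308.6,26]),("outer",[522.2,-306.5,19]),("inner",[522.9,-284.5,19]),("cap",[522,-308.6,74])): print(n,proj("side",X).round(1),f(proj("side",X)))
s=cv2.imread("pics/side28.png"); cv2.imwrite("pics/s28n.png",cv2.resize(s[170:200,340:375],None,fx=20,fy=20,interpolation=cv2.INTER_NEAREST))
s=cv2.imread("pics/side0.png"); cv2.imwrite("pics/s0n.png",cv2.resize(s[165:215,335:375],None,fx=12,fy=12,interpolation=cv2.INTER_NEAREST))
E
```

```text
tip [356.6 189.4] [331. 299.]
outer [356.3 192.1] [327. 339.]
inner [353.7 195.5] [288. 390.]
cap [356.8 173.3] [335.  56.]
```

View pics/s28n.png

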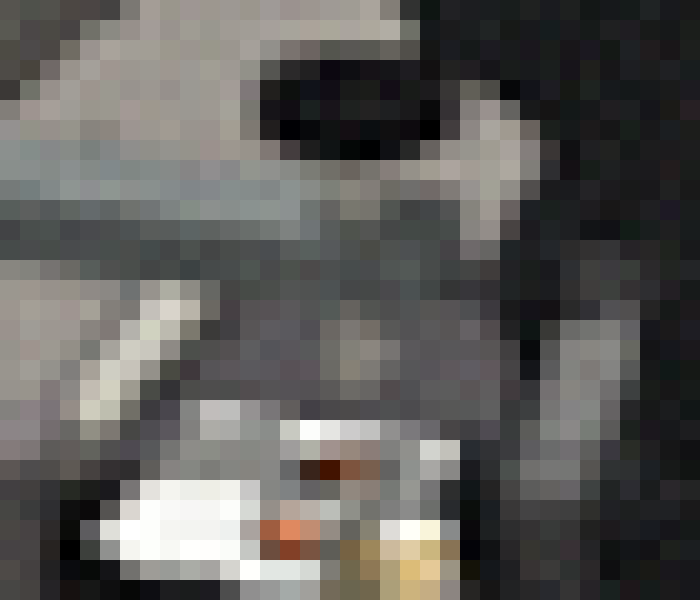

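View pics/s0n.png

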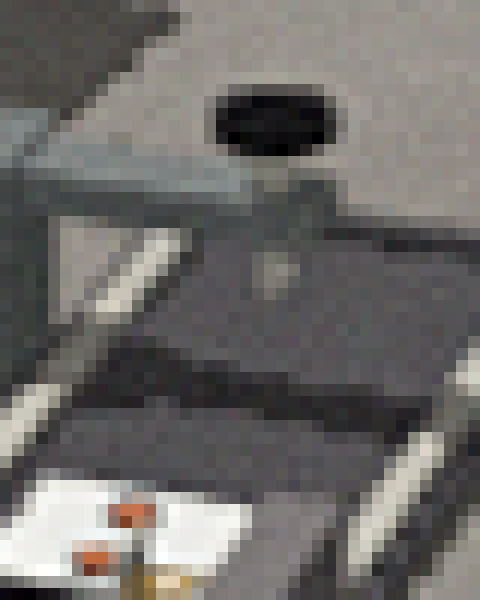

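Request:
step_arm --moves '[[[5, 0.002, 0, 0, 0, 0, 0], [5, 0, 0, 0, 0, 0, 0], [5, 0, 0, 0, 0, 0, 0]]]'

```text
time: 37.47
eef_pos: [436.5, -167.8, 101.1]
eef_rot: [-1.57, 0.005, -1.599]
ft_force: [0.8, 2.5, -1.5]
finger_gap: 13.6
```

```bash
python3 - <<'E'
from m import *
d=np.array([np.sin(PSI),-np.cos(PSI),0]); p=np.array([439.4,-75.5,101.1])
plan(p+d*92.4,PSI-np.pi/2)
t=capture("top"); 
for u,v,a in spots(t): print(" spot",round(u,2),round(v,2),a,ray("top",u,v,19).round(1))
E
```

```text
t 37.47 tcp [ 436.5 -167.8  101.1] rot [-1.57   0.005 -1.599] F [ 0.8  2.5 -1.5] gap 13.6
 shift tool mm [0.1 0.  0. ]
 rotvec [-0.0011  0.0034 -0.0054]  shift in target axes [0.1 0.  0. ]
 spot 459.36 235.07 17 [ 523.  -286.1   19. ]
```

Request:
step_arm --moves '[[[35, 0, 0, 0, 0, 0, 0], [35, 0, 0, 0, 0, 0, 0], [35, 0, 0, 0, 0, 0, 0], [35, 0, 0, 0, 0, 0, 0], [35, 0, -0.02, 0, 0, 0, 0], [35, 0, -0.03, 0, 0, 0, 0], [35, 0, -0.03, 0, 0, 0, 0], [35, -0.03, -0.02, 0, 0, 0, 0], [5, -0.03, 0, 0, 0, 0, 0], [5, 0, 0, 0, 0, 0, 0], [5, 0, 0, 0, 0, 0, 0]]]'

```text
time: 38.43
eef_pos: [439.2, -108.3, 208.3]
eef_rot: [-1.566, 0.004, -1.601]
ft_force: [0.0, 0.5, 0.3]
finger_gap: 4.2
```

```bash
python3 - <<'E'
from m import *
t=capture("top"); cv2.imwrite("pics/top29.png",t); crop(t,400,190,110,80,6,"pics/t29.png")
for u,v,a in spots(t): print(" spot",round(u,2),round(v,2),a,ray("top",u,v,19).round(1))
s=capture("side"); cv2.imwrite("pics/side29.png",s);crop(s,290,160,100,80,8,"pics/s29.png")
plan([520.6,-308.6,200],-1.602)
E
```

```text
spot 459.38 235.06 16 [ 523.  -286.2   19. ]
t 38.53 tcp [ 438.6 -108.7  207.4] rot [-1.568  0.005 -1.602] F [ 0.4 -0.9 -0.8] gap 4.3
 shift tool mm [197.3   6.6  88.2]
 rotvec [-0.0028 -0.0001 -0.0051]  shift in target axes [197.3   7.4  88.2]
```

View pics/t29.png

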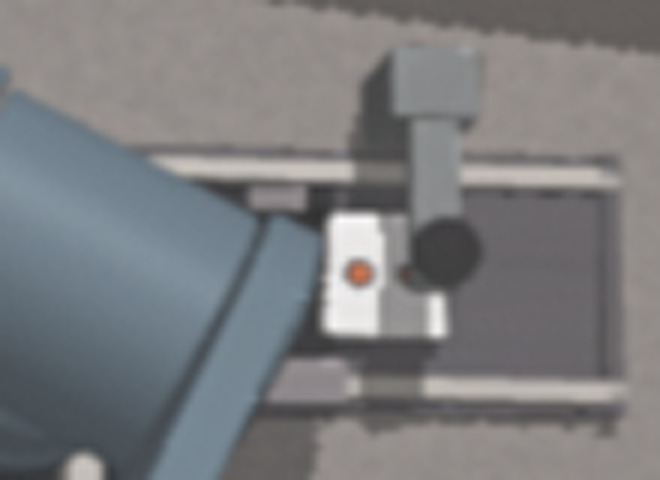

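View pics/s29.png

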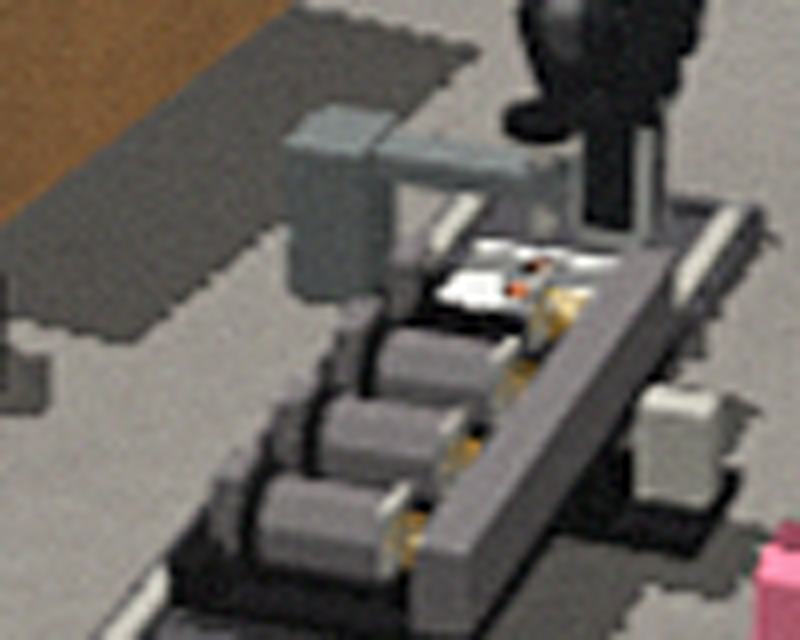

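```bash
python3 - <<'E'
from m import *
s=cv2.imread("pics/side0.png"); g=cv2.cvtColor(s,cv2.COLOR_BGR2GRAY).astype(float); hsv=cv2.cvtColor(s,cv2.COLOR_BGR2HSV)
np.set_printoptions(linewidth=220)
print("cap/tip gray rows168-194 cols 348-368"); print(g[168:196,348:368].astype(int))
w=np.clip(hsv[200:216,338:352,1].astype(float)-70,0,None); print(w.astype(int))
for X in([525.5,-194.1,19],[525.1,-216.2,19],[522.2,-308.6,74],[522.2,-308.6,26]): print(proj("side",X).round(2))
E
```

```text
cap/tip gray rows168-194 cols 348-368
[[128 139 147 148 146 144 143 144 151 145 151 148 146 147 144 150 151 151 149 152]
 [154 151 140 143 147 147 142 148 144 148 151 147 147 148 149 151 146 152 150 147]
 [144 143 143 145 147 151 143 144 147 155 152 148 154 150 146 147 148 144 150 148]
 [149 147 144 147 151 155 156 159 161 161 163 157 157 156 154 149 147 148 151 148]
 [147 150 148 147 154 141 107  99  79  80  81  86  87 110 147 157 149 147 147 145]
 [140 142 149 153 129  79  39  28   8  12  14  22  28  36  97 146 158 153 144 152]
 [148 150 148 151 115  36  11  15  21  26  24  19  11  10  60 126 154 155 142 148]
 [149 144 147 155 114  20  21  27  30  24  21  24  23  17  43 115 154 144 148 149]
 [150 144 146 153 116  35   0  10  15  17  12  14  11   0  50 132 151 142 144 143]
 [136 143 139 146 142 119  65  27  16   7   0  13  36  91 138 147 147 140 144 144]
 [128 134 127 135 140 145 129 118 107 108 106 126 141 149 157 152 147 148 140 145]
 [129 128 126 132 127 132 141 132 119 123 120 101 107 113 121 141 143 144 140 142]
 [125 131 139 139 139 136 140 113  91 110 107  83  64  62  83 121 
[... 1571 characters left out ...]
   0   0   0   0   0   0   0   0   0   0   0]
 [  0   0   0   0   0   0   0   0   0   0   0   0   0   0]
 [  0   0   0   0   0   0  15  83  84  53   0   0   0   0]
 [  0   0   0   0   0   0   0 110  45  14   0   0   0   0]
 [  0   0   0   0   0   0   0   0   0   0   0   0   0   0]
 [  0   0   0   0   0   0   0   0   0   0   0   0   0   0]
 [  0   0   0   3  98 103  13   0   0   0   0   0   0   0]
 [  0   0   0   0  86  47   0   0  35   0   0   0   0   0]
 [  0   0   0   0   0   0   0   5  47  72   0   0  48   0]
 [  0   0   0   0   0   0   0  14  46  61   4   8   6   0]
 [ 79   0   0   0 185   0   0   0  27  41 106  92   0   0]]
[342.54 210.34]
[345.27 206.57]
[356.74 173.25]
[356.53 189.43]
```

```bash
python3 - <<'E'
from m import *
np.set_printoptions(linewidth=220)
acc=np.mean([cv2.cvtColor(cv2.imread(f"pics/{f}.png"),cv2.COLOR_BGR2GRAY).astype(float) for f in("top0","top1","top23")],axis=0)
print("cols 464-484 rows 222-242"); print(acc[222:242,464:484].astype(int))
for X in([522.2,-308.6,74],[522.2,-322.6,74],[522.2,-294.6,74],[536.2,-308.6,74],[508.2,-308.6,74]): print(proj("top",X).round(2))
E
```

```text
cols 464-484 rows 222-242
[[ 74  74  73  77 103 135 142 141 141 141 141 139 123  95  94  97  98  98  97  91]
 [ 76  75  74  77 105 135 143 141 141 141 141 141 129 107 103 105 105 105 105 104]
 [ 74  74  74  77 105 135 144 142 141 141 142 142 130 110 104 105 105 105 105 106]
 [ 75  75  74  78 103 136 144 141 135 133 132 133 123 106 104 105 105 104 104 105]
 [ 75  75  74  78 104 133 137 124 106  92  89  92  91  91 102 106 106 105 106 106]
 [ 75  75  75  78  99 119 108  85  73  65  64  66  67  75  90 102 106 107 105 105]
 [ 74  75  74  76  87  94  79  65  64  64  65  65  64  66  76  91 104 105 105 105]
 [ 75  74  75  75  75  73  67  65  65  66  66  66  65  64  67  82  99 105 104 104]
 [ 74  75  75  74  69  64  66  67  66  67  66  67  66  65  64  73  91 103 105 105]
 [ 75  75  75  74  68  64  66  66  66  66  66  66  66  64  65  69  86 102 105 106]
 [ 75  76  75  75  68  63  65  66  66  66  66  66  65  65  64  68  85 102 105 104]
 [ 75  75  75  75  71  64  64  65  66  65  66  65  65  65  64  74  91 102 104 103]
 [ 75  75  75  75  75  69  64  63  65  66  65  65  64  64  68  83 100 104 103 103]
 [ 75  75  75  77  81  79  68  62  64  65  65  64  64  65  78  94 104 105 104 104]
 [ 76  76  76  77  82  86  79  70  65  66  65  64  67  76  90 102 106 106 105 105]
 [ 76  76  76  78  82  89  90  85  78  74  71  72  83  97 103 106 106 106 105 105]
 [ 75  75  76  76  78  84  89  89  87  85  84  88  96 105 106 106 105 105 105 105]
 [ 76  75  75  75  77  87 100 101  98  97  98 100 104 105 106 105 105 105 105 105]
 [ 75  76  75  75  77  88 104 107 105 105 105 105 106 106 105 106 105 106 105 106]
 [ 77  76  75  75  77  88 103 107 106 106 106 106 107 106 106 106 106 106 106 106]]
[473.54 231.01]
[479.44 230.99]
[467.64 231.04]
[473.26 225.24]
[473.83 236.8 ]
```

```bash
python3 - <<'E'
from m import *
plan([436.5,-167.8,140],PSI-np.pi/2)
E
```

```text
t 38.53 tcp [ 438.6 -108.7  207.4] rot [-1.568  0.005 -1.602] F [ 0.4 -0.9 -0.8] gap 4.3
 shift tool mm [59.5 67.1 -0.4]
 rotvec [-0.0028  0.0001 -0.0051]  shift in target axes [59.2 67.4 -0.3]
```

Request:
step_arm --moves '[[[38, 0.03, 0.02, 0, -0.003, 0, -0.005], [38, 0.025, 0.02, 0, 0, 0, 0], [38, 0.004, 0.02, 0, 0, 0, 0], [38, 0, 0, 0, 0, 0, 0], [38, 0, 0, 0, 0, 0, 0], [38, 0, 0, 0, 0, 0, 0]]]'

```text
time: 39.03
eef_pos: [436.0, -172.8, 143.9]
eef_rot: [-1.573, 0.001, -1.604]
ft_force: [-0.2, 0.6, -0.2]
finger_gap: 32.4
```

```bash
python3 - <<'E'
from m import *
plan([436.5,-167.8,101],PSI-np.pi/2)
E
```

```text
t 39.03 tcp [ 436.  -172.8  143.9] rot [-1.573e+00  1.000e-03 -1.604e+00] F [-0.2  0.6 -0.2] gap 32.4
 shift tool mm [-5.  42.9  0.4]
 rotvec [ 0.0024 -0.002  -0.001 ]  shift in target axes [-5.1 42.9  0.3]
```

Request:
step_arm --moves '[[[38, -0.005, 0.005, 0, 0, 0, 0], [38, 0, 0.012, 0, 0, 0, 0], [38, 0, 0.012, 0, 0, 0, 0], [38, 0, 0.008, 0, 0, 0, 0], [38, 0, 0.004, 0, 0, 0, 0], [38, 0, 0, 0, 0, 0, 0], [38, 0, 0, 0, 0, 0, 0]]]'

```text
time: 39.62
eef_pos: [438.8, -165.6, 105.4]
eef_rot: [-1.567, -0.002, -1.601]
ft_force: [-0.9, -0.1, 0.1]
finger_gap: 32.5
```

```bash
python3 - <<'E'
from m import *
plan([436.5,-167.8,101],PSI-np.pi/2)
E
```

```text
t 39.62 tcp [ 438.8 -165.6  105.4] rot [-1.567 -0.002 -1.601] F [-0.9 -0.1  0.1] gap 32.5
 shift tool mm [ 2.3  4.4 -2.3]
 rotvec [-0.0039  0.0011  0.0024]  shift in target axes [ 2.3  4.4 -2.2]
```

Request:
step_arm --moves '[[[38, 0.0025, 0.003, -0.002, -0.003, 0, 0], [38, 0, 0, 0, 0, 0, 0], [5, 0, 0, 0, 0, 0, 0], [5, 0, 0, 0, 0, 0, 0], [5, 0, 0, 0, 0, 0, 0], [5, 0, 0, 0, 0, 0, 0], [5, 0, 0, 0, 0, 0, 0]]]'

```text
time: 40.2
eef_pos: [437.4, -168.5, 103.7]
eef_rot: [-1.568, -0.003, -1.601]
ft_force: [-0.1, -0.1, -1.1]
finger_gap: 13.3
```

```bash
python3 - <<'E'
from m import *
plan([436.5,-169.4,101],PSI-np.pi/2)
t=capture("top"); 
for u,v,a in spots(t): print(" spot",round(u,2),round(v,2),a,ray("top",u,v,19).round(1))
E
```

```text
t 40.20 tcp [ 437.4 -168.5  103.7] rot [-1.568 -0.003 -1.601] F [-0.1 -0.1 -1.1] gap 13.3
 shift tool mm [ 0.9  2.7 -0.8]
 rotvec [-0.0029  0.0008  0.0034]  shift in target axes [ 1.   2.7 -0.8]
 spot 459.89 235.1 15 [ 522.9 -287.5   19. ]
```

Request:
step_arm --moves '[[[35, 0, 0, 0, 0, 0, 0], [35, 0, 0, 0, 0, 0, 0], [35, 0, 0, 0, 0, 0, 0], [35, 0, 0, 0, 0, 0, 0], [35, 0, -0.02, 0, 0, 0, 0], [35, 0, -0.03, 0, 0, 0, 0], [35, 0, -0.03, 0, 0, 0, 0], [20, 0, -0.02, 0, 0, 0, 0], [0, 0, 0, 0, 0, 0, 0], [0, 0, 0, 0, 0, 0, 0]]]'

```text
time: 41.08
eef_pos: [436.3, -168.0, 207.4]
eef_rot: [-1.57, -0.003, -1.601]
ft_force: [-0.6, -0.8, -0.9]
finger_gap: -0.4
```

```bash
python3 - <<'E'
from m import *
t=capture("top"); cv2.imwrite("pics/top30.png",t)
for u,v,a in spots(t): print(" spot",round(u,2),round(v,2),a,ray("top",u,v,19).round(1))
plan([521,-309.7,190],PSI-np.pi/2)
E
```

```text
t 41.13 tcp [ 436.5 -168.   207.3] rot [-1.57  -0.003 -1.601] F [-0.1  0.9  0.4] gap 0.1
 shift tool mm [139.   17.7  88.8]
 rotvec [-0.0006  0.0012  0.0028]  shift in target axes [138.9  17.3  88.9]
```

Request:
step_arm --moves '[[[0, 0.03, 0, 0.02, 0, 0, 0], [0, 0.035, 0, 0.022, 0, 0, 0], [0, 0.035, 0, 0.022, 0, 0, 0], [0, 0.028, 0.005, 0.018, 0, 0, 0], [0, 0.008, 0.005, 0.004, 0, 0, 0], [0, 0, 0, 0, 0, 0, 0], [0, 0, 0, 0, 0, 0, 0]]]'

```text
time: 41.72
eef_pos: [516.7, -308.0, 183.5]
eef_rot: [-1.583, 0.008, -1.599]
ft_force: [0.9, 1.1, 0.5]
finger_gap: -0.3
```

```bash
python3 - <<'E'
from m import *
s=capture("side"); cv2.imwrite("pics/side31.png",s); crop(s,300,130,100,80,8,"pics/s31.png")
plan([521,-309.7,155],PSI-np.pi/2)
E
```

```text
t 41.77 tcp [ 516.2 -307.4  183.2] rot [-1.584  0.009 -1.599] F [-0.6  0.  -1.5] gap -0.4
 shift tool mm [ 2.4 28.1  5.2]
 rotvec [ 0.0135  0.0033 -0.0085]  shift in target axes [ 2.1 28.2  4.8]
```

View pics/s31.png

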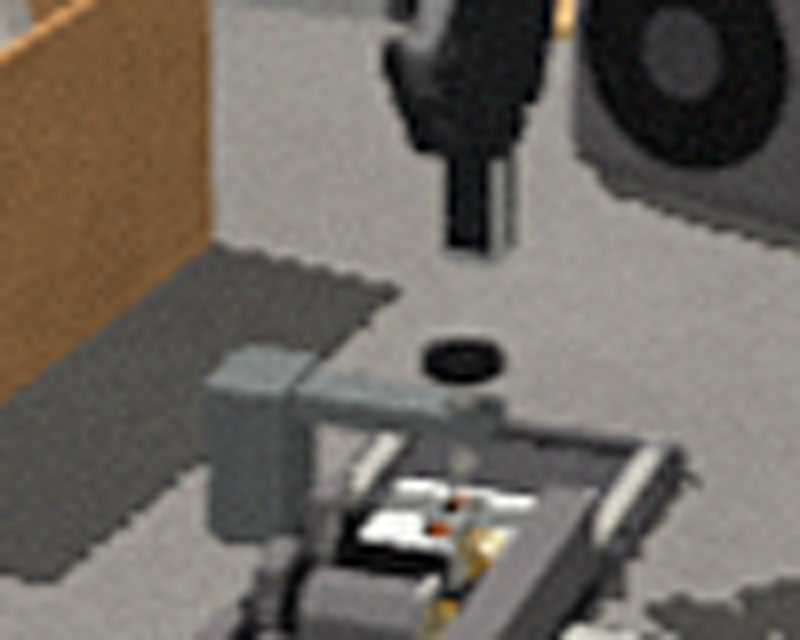

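Request:
step_arm --moves '[[[0, 0.002, 0.008, 0.005, 0.013, 0.003, -0.008], [0, 0, 0.008, 0, 0, 0, 0], [0, 0, 0.004, 0, 0, 0, 0], [0, 0, 0, 0, 0, 0, 0], [0, 0, 0, 0, 0, 0, 0]]]'

```text
time: 42.18
eef_pos: [518.5, -303.8, 160.5]
eef_rot: [-1.576, 0.005, -1.599]
ft_force: [0.1, -0.9, 0.1]
finger_gap: -0.0
```

```bash
python3 - <<'E'
from m import *
plan([520,-309.7,150],PSI-np.pi/2)
E
```

```text
t 42.18 tcp [ 518.5 -303.8  160.5] rot [-1.576  0.005 -1.599] F [ 0.1 -0.9  0.1] gap -0.0
 shift tool mm [ 5.9 10.5  1.7]
 rotvec [ 0.0052  0.0035 -0.0049]  shift in target axes [ 5.8 10.5  1.7]
```

Request:
step_arm --moves '[[[0, 0.006, 0.004, 0.0015, 0.005, 0.003, -0.005], [0, 0, 0.004, 0, 0, 0, 0], [0, 0, 0, 0, 0, 0, 0], [0, 0, 0, 0, 0, 0, 0]]]'

```text
time: 42.52
eef_pos: [520.1, -309.9, 153.0]
eef_rot: [-1.57, -0.002, -1.601]
ft_force: [0.1, -0.1, -0.1]
finger_gap: -0.1
```

```bash
python3 - <<'E'
from m import *
plan([520,-309.7,140],PSI-np.pi/2)
s=capture("side"); cv2.imwrite("pics/side32.png",s); crop(s,320,140,80,64,10,"pics/s32.png")
E
```

```text
t 42.52 tcp [ 520.1 -309.9  153. ] rot [-1.57  -0.002 -1.601] F [ 0.1 -0.1 -0.1] gap -0.1
 shift tool mm [-0.2 13.  -0.1]
 rotvec [-0.0013  0.0012  0.0016]  shift in target axes [-0.2 13.  -0.1]
```

View pics/s32.png

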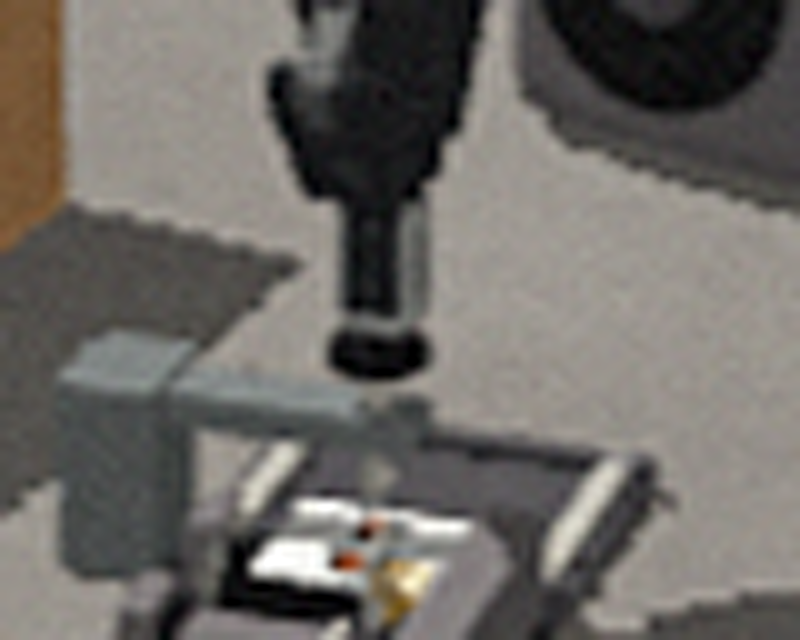

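Request:
step_arm --moves '[[[0, 0, 0.003, 0, 0, 0, 0], [0, 0, 0.003, 0, 0, 0, 0], [0, 0, 0.003, 0, 0, 0, 0], [0, 0, 0.001, 0, 0, 0, 0]]]'

```text
time: 42.9
eef_pos: [520.5, -310.4, 143.2]
eef_rot: [-1.568, -0.003, -1.601]
ft_force: [-1.0, 0.0, 2.5]
finger_gap: 0.0
```

Request:
step_arm --moves '[[[0, 0, 0.0025, 0, 0, 0, 0], [0, 0, 0.001, 0, 0, 0, 0]]]'

```text
time: 43.07
eef_pos: [520.6, -310.4, 139.8]
eef_rot: [-1.568, -0.003, -1.601]
ft_force: [-0.7, 0.0, 4.0]
finger_gap: 0.0
```

Request:
step_arm --moves '[[[0, 0, 0.0015, 0, 0, 0, 0], [0, 0, 0.001, 0, 0, 0, 0]]]'

```text
time: 43.23
eef_pos: [520.7, -310.6, 139.5]
eef_rot: [-1.569, -0.003, -1.601]
ft_force: [-4.4, 2.9, 11.8]
finger_gap: -0.1
```

```bash
python3 - <<'E'
from m import *
s=capture("side"); cv2.imwrite("pics/side33.png",s); crop(s,320,140,80,64,10,"pics/s33.png")
print(sense()["ft_force"],sense()["eef_pos"])
E
```

```text
[-4.52540806  3.41345581 12.00537317] [ 520.72416628 -310.57023341  139.50171516]
```

View pics/s33.png

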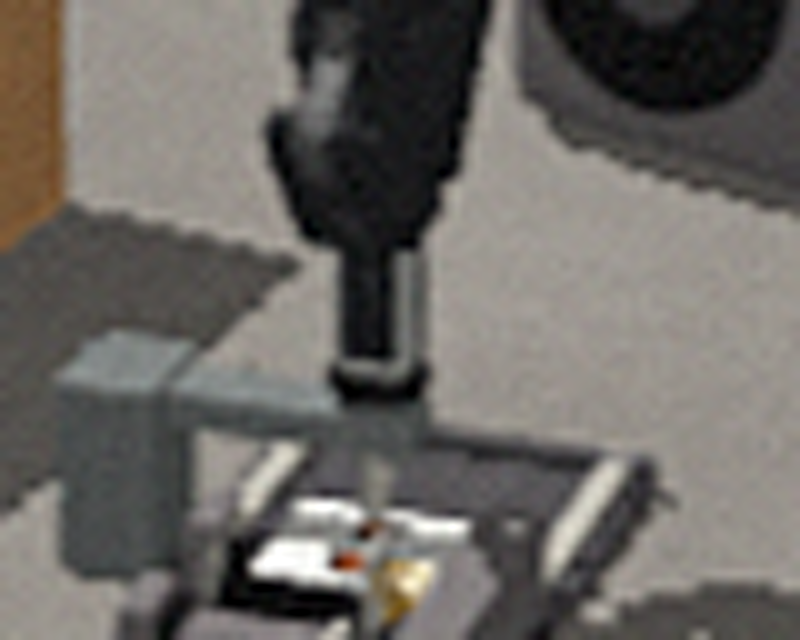

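Request:
step_arm --moves '[[[0, 0, -0.005, 0, 0, 0, 0], [0, 0, -0.01, 0, 0, 0, 0], [0, 0, -0.03, 0, 0, 0, 0], [0, 0, -0.03, 0, 0, 0, 0], [38, -0.03, -0.02, -0.02, 0, 0, 0], [38, -0.035, 0, -0.022, 0, 0, 0], [38, -0.035, 0, -0.022, 0, 0, 0], [38, -0.028, 0, -0.018, 0, 0, 0], [38, 0, 0, 0, 0, 0, 0], [38, 0, 0, 0, 0, 0, 0]]]'

```text
time: 44.12
eef_pos: [439.6, -176.6, 240.5]
eef_rot: [-1.565, -0.005, -1.603]
ft_force: [0.3, -0.9, 0.2]
finger_gap: 32.7
```

```bash
python3 - <<'E'
from m import *
plan([436.7,-169,140],PSI-np.pi/2)
t=capture("top"); cv2.imwrite("pics/top34.png",t)
for u,v,a in spots(t): print(" spot",round(u,2),round(v,2),a,ray("top",u,v,19).round(1))
s=capture("side"); cv2.imwrite("pics/side34.png",s); crop(s,320,140,80,64,10,"pics/s34.png")
E
```

```text
t 44.12 tcp [ 439.6 -176.6  240.5] rot [-1.565 -0.005 -1.603] F [ 0.3 -0.9  0.2] gap 32.7
 shift tool mm [ -8.  100.5  -3.8]
 rotvec [-0.0057 -0.001   0.0047]  shift in target axes [ -7.5 100.5  -3.2]
```

View pics/s34.png

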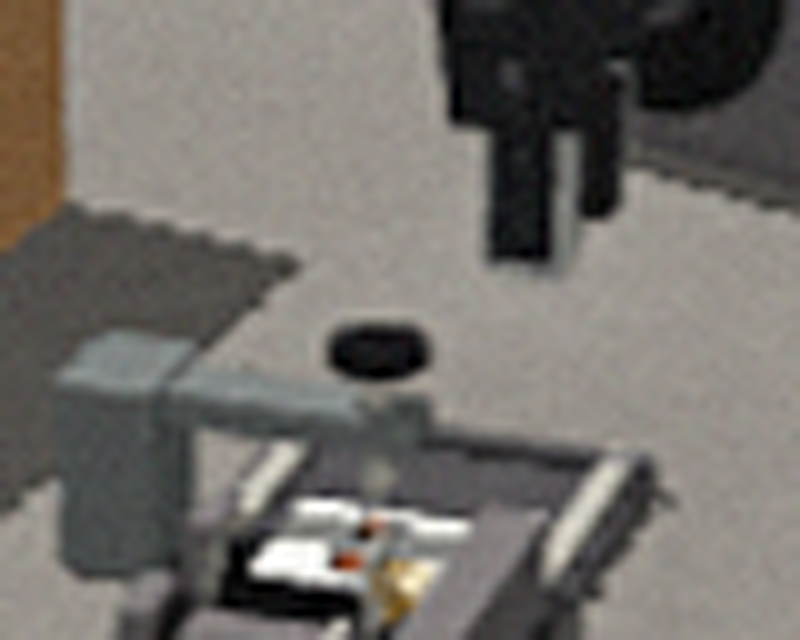

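Request:
step_arm --moves '[[[38, -0.008, 0.03, -0.003, -0.005, 0, 0.004], [38, 0, 0.035, 0, 0, 0, 0], [38, 0, 0.025, 0, 0, 0, 0], [38, 0, 0.01, 0, 0, 0, 0], [38, 0, 0, 0, 0, 0, 0], [38, 0, 0, 0, 0, 0, 0]]]'

```text
time: 44.72
eef_pos: [443.5, -177.5, 138.9]
eef_rot: [-1.563, -0.006, -1.609]
ft_force: [-0.7, -0.2, 0.1]
finger_gap: 32.5
```

```bash
python3 - <<'E'
from m import *
plan([436.7,-169,102],PSI-np.pi/2)
E
```

```text
t 44.72 tcp [ 443.5 -177.5  138.9] rot [-1.563 -0.006 -1.609] F [-0.7 -0.2  0.1] gap 32.5
 shift tool mm [-8.4 36.8 -7.4]
 rotvec [-0.0073 -0.0065  0.0058]  shift in target axes [-8.3 36.9 -7.1]
```

Request:
step_arm --moves '[[[38, -0.008, 0, -0.007, -0.007, -0.006, 0.006], [38, 0, 0, 0, 0, 0, 0], [38, 0, 0.01, 0, 0, 0, 0], [38, 0, 0.01, 0, 0, 0, 0], [38, 0, 0.006, 0, 0, 0, 0], [38, 0, 0, 0, 0, 0, 0]]]'

```text
time: 45.22
eef_pos: [439.2, -171.5, 114.3]
eef_rot: [-1.565, -0.004, -1.603]
ft_force: [-0.4, -0.3, 0.0]
finger_gap: 32.1
```

```bash
python3 - <<'E'
from m import *
plan([436.7,-169,102],PSI-np.pi/2)
E
```

```text
t 45.22 tcp [ 439.2 -171.5  114.3] rot [-1.565 -0.004 -1.603] F [-0.4 -0.3  0. ] gap 32.1
 shift tool mm [-2.5 12.3 -2.7]
 rotvec [-0.0062 -0.0012  0.0037]  shift in target axes [-2.4 12.3 -2.6]
```

Request:
step_arm --moves '[[[38, -0.0025, 0.006, -0.0025, -0.006, 0, 0.004], [38, 0, 0.005, 0, 0, 0, 0], [38, 0, 0, 0, 0, 0, 0], [5, 0, 0, 0, 0, 0, 0], [5, 0, 0, 0, 0, 0, 0], [5, 0, 0, 0, 0, 0, 0], [5, 0, 0, 0, 0, 0, 0], [5, 0, 0, 0, 0, 0, 0]]]'

```text
time: 45.88
eef_pos: [436.3, -168.5, 101.6]
eef_rot: [-1.572, 0.001, -1.603]
ft_force: [0.5, 0.1, -3.3]
finger_gap: 13.2
```

```bash
python3 - <<'E'
from m import *
plan([436.7,-169,102],PSI-np.pi/2)
t=capture("top"); cv2.imwrite("pics/top35.png",t)
for u,v,a in spots(t): print(" spot",round(u,2),round(v,2),a,ray("top",u,v,19).round(1))
E
```

```text
t 45.88 tcp [ 436.3 -168.5  101.6] rot [-1.572e+00  1.000e-03 -1.603e+00] F [ 0.5  0.1 -3.3] gap 13.2
 shift tool mm [ 0.5 -0.4  0.4]
 rotvec [ 0.0016 -0.0008 -0.0012]  shift in target axes [ 0.5 -0.4  0.4]
 spot 459.84 235.13 15 [ 522.9 -287.3   19. ]
```

Request:
step_arm --moves '[[[5, 0.008, 0, 0, 0, 0, 0], [5, 0.008, 0, 0, 0, 0, 0], [5, 0.003, 0, 0, 0, 0, 0], [5, 0, 0, 0, 0, 0, 0], [5, 0, 0, 0, 0, 0, 0]]]'

```text
time: 46.35
eef_pos: [435.7, -187.8, 101.6]
eef_rot: [-1.572, 0.004, -1.604]
ft_force: [0.8, 3.4, 0.5]
finger_gap: 13.7
```

```bash
python3 - <<'E'
from m import *
plan([435.6,-190.8,101.6],PSI-np.pi/2)
E
```

```text
t 46.35 tcp [ 435.7 -187.8  101.6] rot [-1.572  0.004 -1.604] F [0.8 3.4 0.5] gap 13.7
 shift tool mm [ 3.  -0.1 -0. ]
 rotvec [ 0.0015 -0.0013 -0.0038]  shift in target axes [ 3. -0. -0.]
```

Request:
step_arm --moves '[[[5, 0.003, 0, 0, 0, 0, 0], [5, 0, 0, 0, 0, 0, 0], [5, 0, 0, 0, 0, 0, 0]]]'

```text
time: 46.6
eef_pos: [435.6, -191.3, 101.6]
eef_rot: [-1.572, 0.003, -1.604]
ft_force: [0.8, 2.8, -0.7]
finger_gap: 13.0
```

```bash
python3 - <<'E'
from m import *
plan([435.6,-190.8,101.6],PSI-np.pi/2)
E
```

```text
t 46.60 tcp [ 435.6 -191.3  101.6] rot [-1.572  0.003 -1.604] F [ 0.8  2.8 -0.7] gap 13.0
 shift tool mm [-0.5 -0.  -0. ]
 rotvec [ 0.0014 -0.0013 -0.0034]  shift in target axes [-0.5 -0.  -0. ]
```

Request:
step_arm --moves '[[[35, 0, 0, 0, 0, 0, 0], [35, 0, 0, 0, 0, 0, 0], [35, 0, 0, 0, 0, 0, 0], [35, 0, 0, 0, 0, 0, 0], [35, 0, -0.02, 0, 0, 0, 0], [35, 0, -0.03, 0, 0, 0, 0], [35, 0, -0.03, 0, 0, 0, 0], [20, -0.03, -0.02, 0, 0, 0, 0], [0, -0.035, 0, 0, 0, 0, 0], [0, -0.035, 0, 0, 0, 0, 0], [0, -0.03, 0, 0, 0, 0, 0], [0, 0, 0, 0, 0, 0, 0]]]'

```text
time: 47.6
eef_pos: [441.5, -60.5, 209.4]
eef_rot: [-1.566, 0.0, -1.61]
ft_force: [-0.9, 0.7, -0.3]
finger_gap: 0.1
```

```bash
python3 - <<'E'
from m import *
t=capture("top"); cv2.imwrite("pics/top36.png",t); crop(t,400,190,110,80,7,"pics/t36.png")
s=capture("side"); cv2.imwrite("pics/side36.png",s); crop(s,300,150,90,72,9,"pics/s36.png")
hsv=cv2.cvtColor(t,cv2.COLOR_BGR2HSV)
for f in("top0","top36"):
    h=cv2.cvtColor(cv2.imread(f"pics/{f}.png"),cv2.COLOR_BGR2HSV)
    w=((h[...,2]>170)&(h[...,1]<40)).astype(np.uint8); w[:258]=0; w[280:]=0; w[:,:355]=0; w[:,470:]=0
    n,l,st,ce=cv2.connectedComponentsWithStats(w)
    for i in range(1,n):
        if st[i,4]>25: print(f,ce[i].round(2),st[i],ray("top",*ce[i],52).round(1))
g=cv2.cvtColor(t,cv2.COLOR_BGR2GRAY); np.set_printoptions(linewidth=220); print(g[226:246,452:486])
plan([520.5,-310,190],PSI-np.pi/2)
E
```

```text
top0 [374.95 267.91] [373 264   5   9  44] [437.8 -74.5  52. ]
top36 [423.57 268.92] [422 265   5   9  37] [ 434.9 -190.3   52. ]
[[ 51  52  51  52  53  53  55  57  55  52  52  66 107 147 158 138 111 128 134 122 105  91  87  91  98 126 165 185 186 184 173 143 110 102]
 [ 55  55  53  52  53  54  53  55  55  53  53  68 111 150 155 135 108 115 105  84  71  64  62  64  73 114 177 226 234 233 226 182 120 101]
 [ 56  54  55  56  56  57  58  60  57  57  55  69 110 145 150 133 102  90  76  64  63  64  63  63  62  78 130 198 234 236 229 190 122  99]
 [ 55  55  55  56  58  60  60  64  63  64  61  71 109 145 149 132  96  72  64  64  66  66  65  65  62  60  89 162 228 234 228 188 121  97]
 [ 55  55  55  56  58  61  61  64  66  65  64  72 108 144 148 132  90  64  62  65  65  63  65  65  63  60  68 120 194 230 228 187 120  97]
 [ 54  54  54  55  59  61  61  64  65  64  62  70 107 143 148 131  90  63  63  66  65  65  65  64  65  62  61  97 174 229 229 196 125  98]
 [ 55  55  55  58  62  61  61  64  64  65  62  68 104 142 147 130  89  60  62  66  65  65  64  64  64  61  61  97 174 229 234 215 133  9
[... 1308 characters left out ...]
145 150 147 148 145 149 189 229 231 229 228 228 228 227 227 226 228 230 215 135  99]
 [ 94  94  94 100 101  92  79  70  63  63  59  65 106 145 151 148 149 146 151 191 230 232 230 229 229 229 228 228 228 229 231 216 135  99]
 [ 77  79  82  91  94  88  69  62  64  63  60  67 109 147 153 151 149 147 153 194 234 236 234 234 233 233 233 233 230 232 235 217 135 100]
 [ 79  86  96 112 116 107  78  63  64  64  60  63 102 139 145 144 144 139 145 181 228 233 232 231 231 231 230 229 225 224 226 200 127 100]]
t 47.70 tcp [442.1 -63.6 209.5] rot [-1.566 -0.002 -1.611] F [-0.8 -0.7  0.7] gap -0.3
 shift tool mm [243.   20.4  88.1]
 rotvec [-0.0053 -0.0084  0.0021]  shift in target axes [243.8  19.5  86.1]
```

View pics/t36.png

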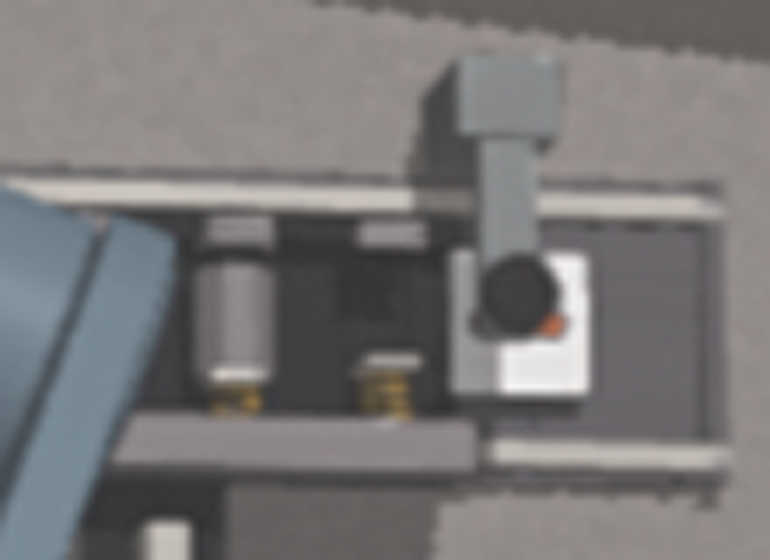

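View pics/s36.png

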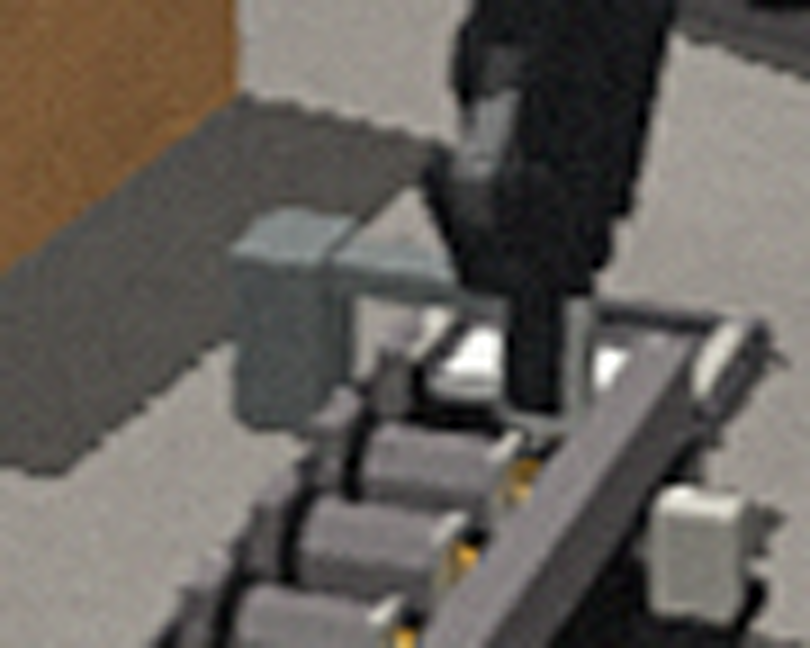

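Request:
step_arm --moves '[[[0, 0.035, 0, 0.01, -0.005, -0.008, 0.002], [0, 0.035, 0, 0.012, 0, 0, 0], [0, 0.035, 0, 0.013, 0, 0, 0], [0, 0.035, 0, 0.013, 0, 0, 0], [0, 0.035, 0, 0.013, 0, 0, 0], [0, 0.035, 0.005, 0.013, 0, 0, 0], [0, 0.025, 0.005, 0.01, 0, 0, 0], [0, 0.005, 0.005, 0.003, 0, 0, 0], [0, 0, 0, 0, 0, 0, 0], [0, 0, 0, 0, 0, 0, 0]]]'

```text
time: 48.53
eef_pos: [519.4, -329.8, 190.9]
eef_rot: [-1.572, -0.003, -1.609]
ft_force: [-0.5, 0.9, -0.1]
finger_gap: -0.1
```

```bash
python3 - <<'E'
from m import *
plan([520.3,-310,165],PSI-np.pi/2)
E
```

```text
t 48.53 tcp [ 519.4 -329.8  190.9] rot [-1.572 -0.003 -1.609] F [-0.5  0.9 -0.1] gap -0.1
 shift tool mm [-19.9  25.8   0.1]
 rotvec [ 0.0015 -0.0063  0.0034]  shift in target axes [-19.9  25.9   0.2]
```

Request:
step_arm --moves '[[[0, -0.012, 0.005, 0, 0.001, -0.006, 0.003], [0, -0.008, 0.01, 0, 0, 0, 0], [0, 0, 0.005, 0, 0, 0, 0], [0, 0, 0, 0, 0, 0, 0], [0, 0, 0, 0, 0, 0, 0]]]'

```text
time: 48.95
eef_pos: [518.2, -302.5, 168.2]
eef_rot: [-1.574, 0.003, -1.598]
ft_force: [0.0, -0.4, 0.1]
finger_gap: 0.2
```

```bash
python3 - <<'E'
from m import *
plan([520.3,-310,153],PSI-np.pi/2)
s=capture("side"); cv2.imwrite("pics/side37.png",s); crop(s,320,140,80,64,10,"pics/s37.png")
E
```

```text
t 48.95 tcp [ 518.2 -302.5  168.2] rot [-1.574  0.003 -1.598] F [ 0.  -0.4  0.1] gap 0.2
 shift tool mm [ 7.5 15.2  2.4]
 rotvec [ 0.0034  0.0039 -0.0032]  shift in target axes [ 7.5 15.2  2.3]
```

View pics/s37.png

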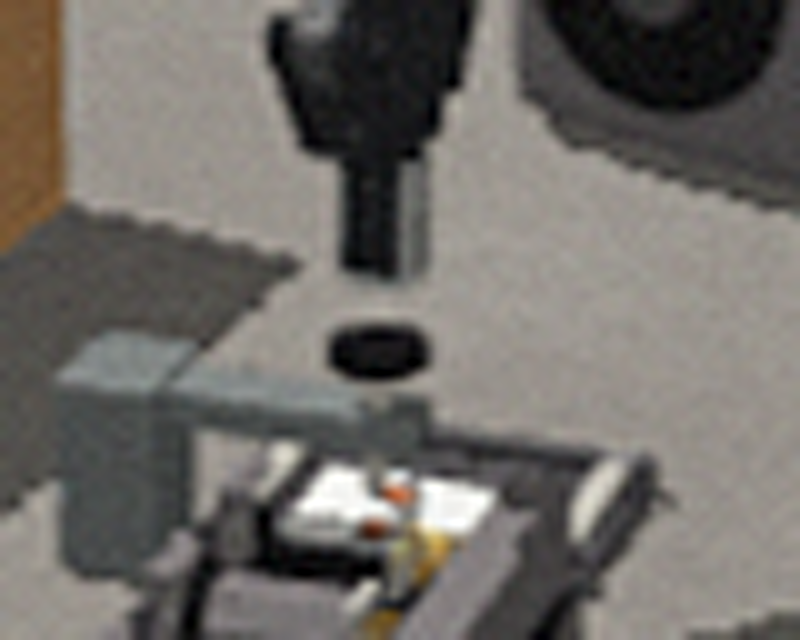

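Request:
step_arm --moves '[[[0, 0.0075, 0.004, 0.002, 0.003, 0.004, -0.003], [0, 0, 0.006, 0, 0, 0, 0], [0, 0, 0.003, 0, 0, 0, 0], [0, 0, 0, 0, 0, 0, 0], [0, 0, 0, 0, 0, 0, 0]]]'

```text
time: 49.42
eef_pos: [521.1, -310.9, 155.0]
eef_rot: [-1.569, -0.002, -1.602]
ft_force: [-0.6, 0.6, 0.8]
finger_gap: 0.1
```

```bash
python3 - <<'E'
from m import *
plan([520.3,-310,140],PSI-np.pi/2)
E
```

```text
t 49.42 tcp [ 521.1 -310.9  155. ] rot [-1.569 -0.002 -1.602] F [-0.6  0.6  0.8] gap 0.1
 shift tool mm [-0.9 15.  -0.8]
 rotvec [-0.0017  0.0006  0.0019]  shift in target axes [-0.9 15.  -0.8]
```

Request:
step_arm --moves '[[[0, -0.001, 0.003, -0.001, 0, 0, 0], [0, 0, 0.003, 0, 0, 0, 0], [0, 0, 0.003, 0, 0, 0, 0], [0, 0, 0.002, 0, 0, 0, 0], [0, 0, 0.001, 0, 0, 0, 0]]]'

```text
time: 49.83
eef_pos: [520.3, -310.6, 142.7]
eef_rot: [-1.568, -0.003, -1.602]
ft_force: [-0.4, 0.5, 2.4]
finger_gap: -0.1
```

Request:
step_arm --moves '[[[0, 0, 0.0025, 0, 0, 0, 0], [0, 0, 0.001, 0, 0, 0, 0]]]'

```text
time: 50.0
eef_pos: [520.4, -310.6, 139.6]
eef_rot: [-1.568, -0.003, -1.602]
ft_force: [-3.5, 2.2, 9.3]
finger_gap: 0.0
```

Request:
step_arm --moves '[[[0, 0, 0.001, 0, 0, 0, 0], [0, 0, 0.0005, 0, 0, 0, 0]]]'

```text
time: 50.17
eef_pos: [520.5, -310.6, 139.7]
eef_rot: [-1.568, -0.003, -1.602]
ft_force: [-2.9, 2.4, 4.7]
finger_gap: -0.2
```

```bash
python3 - <<'E'
from m import *
s=capture("side"); cv2.imwrite("pics/side38.png",s); crop(s,320,140,80,64,10,"pics/s38.png")
E
```

Request:
step_arm --moves '[[[0, 0, -0.005, 0, 0, 0, 0], [0, 0, -0.01, 0, 0, 0, 0], [0, 0, -0.03, 0, 0, 0, 0], [0, 0, -0.03, 0, 0, 0, 0], [0, -0.02, -0.03, -0.03, 0, 0, 0], [0, -0.035, -0.01, -0.02, 0, 0, 0], [0, -0.035, 0, -0.02, 0, 0, 0], [0, -0.035, 0, -0.02, 0, 0, 0], [0, -0.035, 0, -0.02, 0, 0, 0], [0, -0.035, 0, 0, 0, 0, 0], [0, -0.035, 0, 0, 0, 0, 0], [0, -0.035, 0, 0, 0, 0, 0], [0, -0.035, 0, 0, 0, 0, 0], [0, -0.035, 0, 0, 0, 0, 0], [0, 0, 0, 0, 0, 0, 0], [0, 0, 0, 0, 0, 0, 0]]]'

```text
time: 51.55
eef_pos: [419.4, 37.3, 261.2]
eef_rot: [-1.556, -0.007, -1.606]
ft_force: [0.8, -0.5, 0.4]
finger_gap: -0.3
```

```bash
python3 - <<'E'
from m import *
s=capture("side"); cv2.imwrite("pics/side39.png",s); crop(s,280,150,110,110,7,"pics/s39.png")
t=capture("top"); cv2.imwrite("pics/top39.png",t); crop(t,330,190,190,90,4,"pics/t39.png")
print(sense()["eef_pos"],sense()["ft_force"])
E
```

```text
[419.57714799  35.89898963 261.02778897] [-0.0285519  -0.56152422  0.04344162]
```

View pics/s38.png

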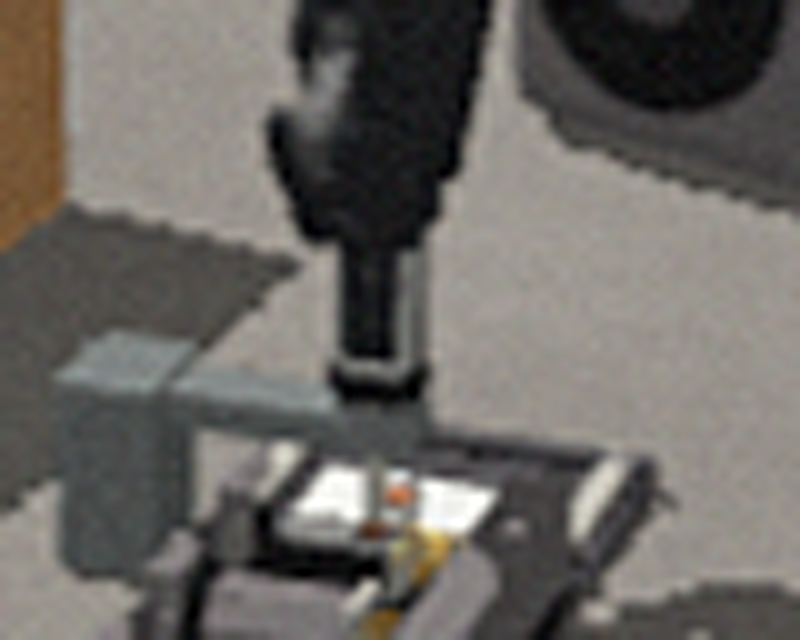

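View pics/s39.png

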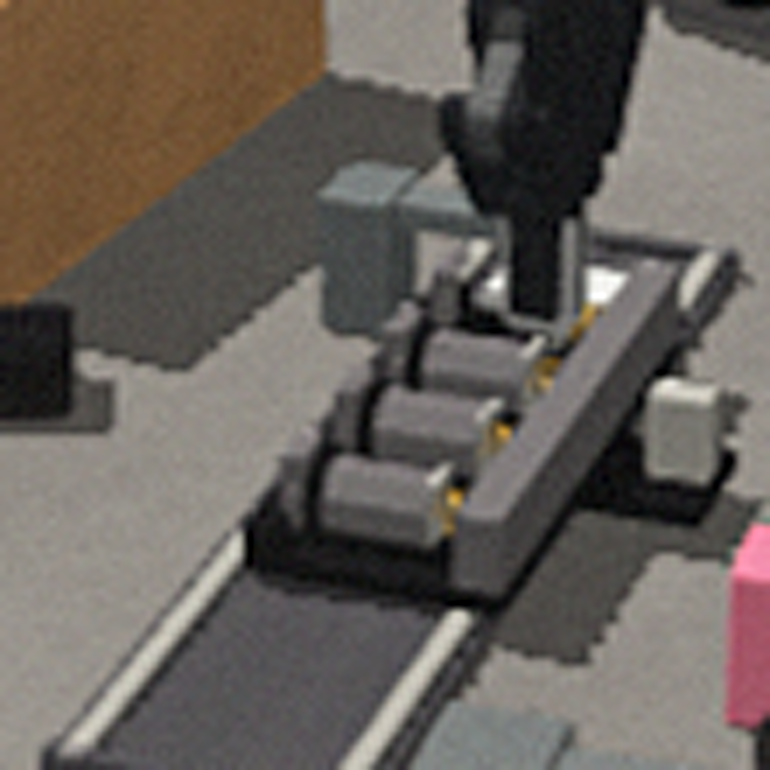

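View pics/top39.png

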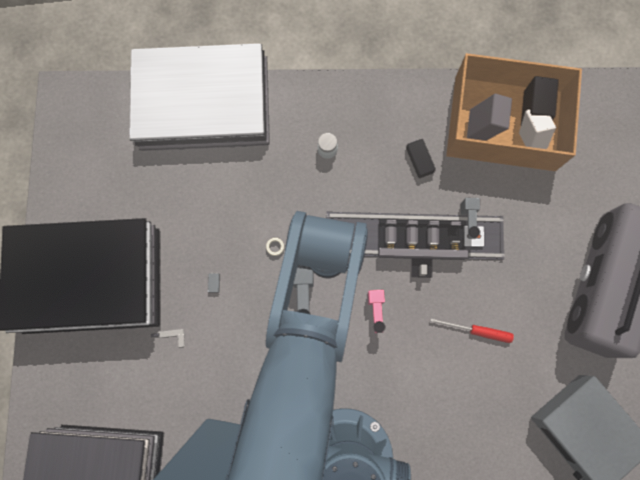

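Request:
step_arm --moves '[[[0, -0.035, -0.02, 0, 0, 0, 0], [0, -0.035, -0.02, 0, 0, 0, 0], [0, -0.035, -0.02, 0, 0, 0, 0], [0, -0.035, 0, 0, 0, 0, 0], [0, 0, 0, 0, 0, 0, 0], [0, 0, 0, 0, 0, 0, 0]]]'

```text
time: 52.15
eef_pos: [428.6, 171.7, 323.4]
eef_rot: [-1.555, -0.008, -1.629]
ft_force: [0.1, -1.1, -0.0]
finger_gap: -0.3
```

```bash
python3 - <<'E'
from m import *
s=capture("side"); cv2.imwrite("pics/side40.png",s); crop(s,300,150,100,80,8,"pics/s40.png")
t=capture("top"); cv2.imwrite("pics/top40.png",t); crop(t,360,190,150,90,5,"pics/t40.png")
E
```

```text
(no output)
```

View pics/s40.png

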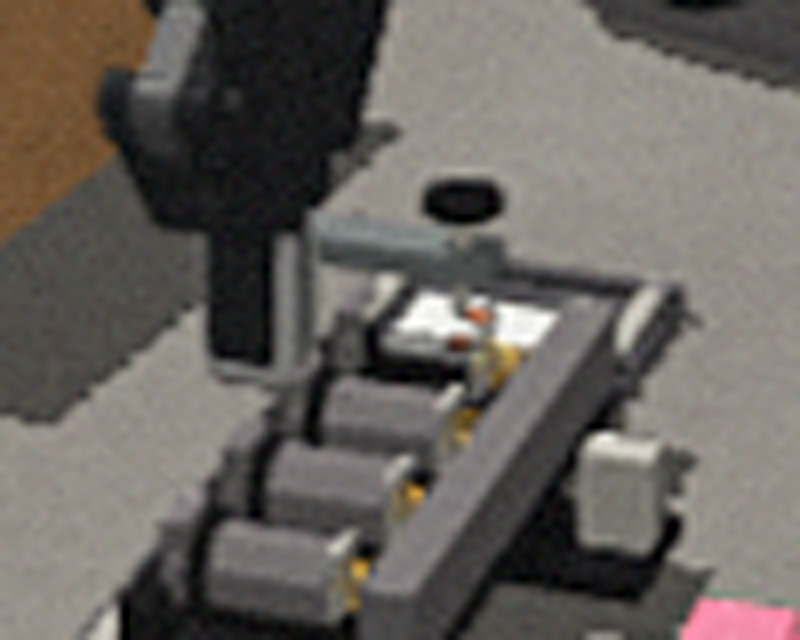

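View pics/t40.png

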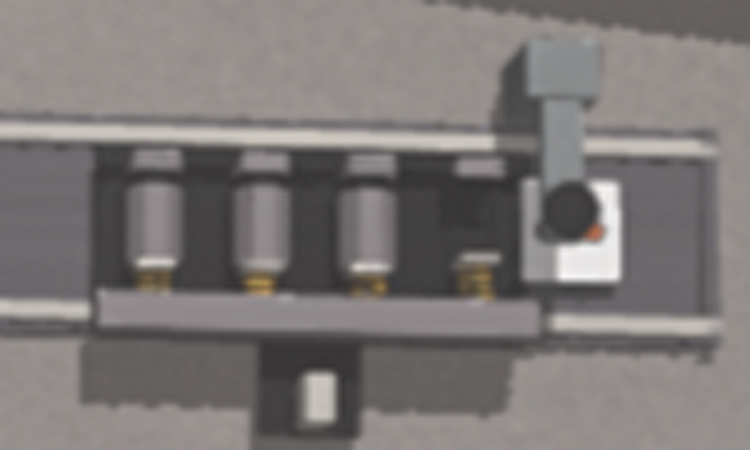

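```bash
python3 -c "
from workcell import *
print(close_job())"
```

```text
the job is handed in; nothing more can be done
None
```

The job is done and handed in at about 52 s of the 210 s limit. Only three cells were on the bench, and all three are loaded, in bays 0, 1 and 2 (bay 3 is empty).

- **Cells:** in the final top and side pictures all three lie level, with the button end against the lip wall and the flat end on the spring plate. While loading bay 0, the cell touched the lip at about 7 N. I backed it off and pushed it deeper into the spring before lowering it.
- **Choosing the probe:** there were three probe stands. I left the pink one alone, and of the two grey ones I used the smaller, which stands over the track.
- **Outer spot:** I slid the carriage until the outer spot was about 0.2 mm from the probe by my measurement. I pushed the cap down to its hard stop (about 12 N) and let it come up.
- **Inner spot:** I slid on to the inner spot, about 0.3 mm off. The cap reached the same height within about 0.2 mm, with a peak of 9 N. It is up again and the carriage was left there.
- **Check that disagreed:** a rough reading of the spot and probe tip in the side picture was several mm off the top-view result, probably because the thin end of the tip was too small to see. I re-measured the cap edge in the top view and moved the carriage 1.4 mm before the first press. In both presses the side picture showed the tip coming down on the spot.
- **Bystanders:** they look unmoved in the final pictures.

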